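# Turn the scones on the griddle

### The job

The scones on the griddle are browned underneath. Lift the cover off and set it down flat on the worktop, then use the turner to turn over every scone that is there (two or three), keeping them on the griddle plate and never touching one with the fingers. When all of them lie flat side by side with the browned side up, lay the turner back across its two hooks and seat the cover on the griddle again.

Things in the scene. Friction and masses are not known exactly. Their poses are not given: they have to be found in the camera images.
- griddle: Fixed table griddle, 206 x 312 mm. Origin under its middle, on the worktop; x to the back, y left. Flat plate: top at z 60 mm, x -85 to 95, y -150 to 150. Upright guards at back (inner face x 95) and sides (y +-150), top z 88.5. Front open: gutter x -99 to -85, z 52, lip to z 60 at x -105. Two hooks stick out in front at y 125 and -15: flat from x -122 to -166 at z 72.5, tips turned up to z 87.
- cover: Loose steel griddle cover, 206 x 312 mm, 0.45 kg; origin under its middle, at its lips' bottom, x and y as the griddle's when seated. Lips z 0 to 10 mm drop inside the guards with 7 mm play; it then rests on the guards, origin at z 78.5. Bar handle on top along y: 130 long, 16 wide (x), z 57 to 71. The worktop right of the griddle is free for 250 mm (turn the cover 90 deg); then comes a tall fridge.
- turner: Loose black nylon turner, 322 x 75 x 25 mm, 85 g. Origin under its middle; x along it to the blade, z up off the blade. Oval handle x -156 to 69, axis at z 14.5 mm, 26 x 19 at x -120, about 13 across near x 0; balances at x -20. Blade x 66 to 161, 75 wide, 2.2 thick, underside from z 0 at its root to z 6.5 at its tip (4 deg up). Starts across the hooks, origin at griddle (-145, 20, 67), blade right.
- scone_1: Loose griddle scone, a stiff pale disc, 70 mm across and 16 mm thick, 60 g, its lower and upper rim bevelled (3.7 mm high, 6.5 mm in) so that a turner's edge gets under it. Origin at the centre of the underside that is down at the start (the browned face, 54 mm across); z points to the pale scored face. Lies flat on the plate. Two or three of the three scones are there.
- scone_2: Loose griddle scone, a stiff pale disc, 70 mm across and 16 mm thick, 60 g, its lower and upper rim bevelled (3.7 mm high, 6.5 mm in) so that a turner's edge gets under it. Origin at the centre of the underside that is down at the start (the browned face, 54 mm across); z points to the pale scored face. Lies flat on the plate. Two or three of the three scones are there.
- scone_3: Loose griddle scone, a stiff pale disc, 70 mm across and 16 mm thick, 60 g, its lower and upper rim bevelled (3.7 mm high, 6.5 mm in) so that a turner's edge gets under it. Origin at the centre of the underside that is down at the start (the browned face, 54 mm across); z points to the pale scored face. Lies flat on the plate. Two or three of the three scones are there.

How it is judged (in metres and radians):
On the way, in this order (a step that is already met when the one before it is completed fails the run):
1. the cover is off the griddle and lies flat on the worktop (horizontal distance between cover and griddle above 0.2 m and height (world z) of cover below 0.012 m and angle between cover's own z axis and vertical below 0.06 rad and linear speed of cover below 0.03 m/s), for 0.2 s.
2. every scone has been turned over and lies flat on the plate (angle between each of scone_1, scone_2, scone_3's own z axis and vertical above 2.95 rad and z of scone_1 in the frame of griddle between 0.071 and 0.081 m and x of each of scone_1, scone_2, scone_3 in the frame of griddle above -0.085 m and z of scone_2 in the frame of griddle between 0.071 and 0.081 m and z of scone_3 in the frame of griddle between 0.071 and 0.081 m and linear speed of each of scone_1, scone_2, scone_3 below 0.02 m/s), for 0.3 s.
At the end, for the whole second after the job is handed in: Every scone that is there lies flat on the griddle plate with the browned face up, none on top of another; the turner rests across both hooks (within 25 mm of their middle and 0.25 rad of lying along them); the cover is seated on the guards, level, within 15 mm and 0.08 rad; everything is at rest (all of step 2 and z of turner in the frame of griddle between 0.058 and 0.076 m and x of turner in the frame of griddle between -0.17 and -0.12 m and angle between the x axis of turner and the y axis of griddle, either way round below 0.25 rad and linear speed of each of turner, cover below 0.02 m/s and horizontal distance between cover and griddle below 0.015 m and z of cover in the frame of griddle between 0.074 and 0.082 m and angle between the x axis of cover and the x axis of griddle, either way round below 0.08 rad and angle between cover's own z axis and vertical below 0.03 rad); the robot touches nothing.
It fails at once if the fingers touch a scone (contact force between the fingers and scone_1 above 0.5 N or contact force between the fingers and scone_2 above 0.5 N or contact force between the fingers and scone_3 above 0.5 N).
Of scone_1, scone_2, scone_3 only 2 to 3 are there at a start; the rules pass over those that are not, and their reading is None.
At some moment in a run one of scone_1, scone_2, scone_3 may be knocked a few centimetres aside while the robot is not near it.
It also fails if it takes over 208 s, if anything falls off the work surface, if the arm or the gripper's body presses on something with over 40 N, if the wrist force passes 120 N, or if a joint passes its speed limit or range.

### The arm

A 6-joint arm with a two-finger parallel gripper is mounted at the origin on a cart in front of the work surface, level with it; the furniture and walls round the work are solid. World frame = base frame: x ahead of the robot, y to its left, z up, the work surface at z = 0. Lengths are in m, angles in degrees, forces in N, time in s.
With the tool pointing down it reaches from about 0.3 to 0.75 m from the base axis. Payload 8.5 kg.
Tool frame: the origin (TCP) lies on the centre line of the jaws, within the pads' length; the fingertips stand 17 mm ahead of it and the grasp point (between the pads) lies 2 mm behind it; z points along the fingers, y is the direction in which the jaws open and shut (so a half turn about z gives the same grasp; the last joint's range is limited). The gripper opens to 85 mm and grips with 20 to 120 N. Pads are 22 mm wide; open, the fingers measure 114 mm over their backs; the gripper's body (76 mm by 85 mm) begins 54 mm behind the grasp point. The pads swing forward as they close: fully open they stand 13 mm farther back than shut.
Start: joints at [59.284, 21.807, 74.336, -0, 83.858, -12.336], TCP at [0.173, 0.522, 0.248] pointing down, gripper open.
Joint ranges: [-178.18, 178.18], [-50.72, 133.34], [12.68, 142.11], [-81.47, 261.47], [9.98, 163.14], [-165.26, 165.26]. Speed limits (degrees/s): [136.94, 136.94, 180, 180, 180, 180].

### API

Orientations are given as a 3x3 rotation matrix whose columns are the frame's x, y, z axes.
In Python, from rig import env, imaging, close_job gives the robot as it stands.
- The arm moves only by the tool step_arm, never from a script. Its argument "steps" is one flat list of numbers, 7 for each row, row after row: the opening, from 0 (shut) to 1 (fully open), then the shift along the tool's x, y, z as a fraction of full scale, then the turn, a rotation vector about the tool's x, y, z as a fraction of full scale. A call has 1 to 10 rows; each row is the pose to reach, as a shift and turn from the pose commanded when the call began, along the tool's axes at that moment; what a row does not reach only later rows make up. Full scale, the value 1, is 0.3 m for a shift and 45 degrees for a turn. A row lasts 1/10 s, in which the tool goes at most 50 mm and 8.59 degrees, less where a joint would pass 70% of its speed; a pose out of reach is approached as far as the arm can. A call with a number of a shift or a turn outside -1 to 1 is refused whole. A call with a gripper value outside its range is refused whole. The fingers move at their own pace and stop on an object; "grip_force" is the grip in N (left out, the last holds). Time passes only in rows, so rows that repeat a pose let the fingers close. It gives the time, the measured TCP pose, the force and the opening at its end, in the units of the state.
- env.observe(): the state, without advancing time (a new reading comes with each control period).
- imaging.get_image(name): name is "scene" or "top" or "wrist"; returns (picture, depth): 400x640x3 uint8, blue, green, red; 400x640 float32, m along the optical axis (not along the pixel's ray), 0 where there is no reading.
- imaging.get_calibration(name): a dict with "camera_matrix" (3x3 intrinsics, pixels), "world_from_camera" (4x4, takes a point from camera to world coordinates). Camera axes: x right, y down, z forward; pixel columns grow to the right and rows downward; lengths in m; the calibration is good to about 2 mm. A picture is of the moment at which its call begins: read the wrist's pose just before it. get_calibration takes no time and is no camera call; for the wrist camera it gives the pose at the moment of the call.
- close_job(): hands the job in, once; it reports no verdict.
Trained networks look in the newest picture that a camera, given by its name, has taken for a name from the list of things; names that differ only in an ending like _2 or _b are one class to them, and where a whole thing is asked for, a point or a joint stands for the part that bears it (a point fixed in the world has none). Each returns a list of dicts, best first, with "score" (0 to 1); they miss things now and then, are a little off and sometimes report something else, mostly with a low value. They report only what shows in the picture. A call takes as long as a camera call.
- imaging.spot_in(camera, target): "pixel" ([column, row] in pixels, amid what is visible of it).
- imaging.regions_of(camera, target): "mask" (400x640 bool, what is visible of it) and "pixel" ([column, row] in pixels, amid what is visible of it).
- imaging.pinpoint(camera, target): "pixel" ([column, row] in pixels: a listed point, or the origin of a listed thing).
The state is a dict: "time_s": time; "q": joint angles; "qvel": joint speeds; "joint_efforts": joint torques, N m; "position": TCP position; "tool_rot": TCP orientation; "ft_force": force on the tool from outside, world axes, zero at the start; "wrist_torque": the same for the moment, N m; "grip_width": finger opening in m.
Only numpy, scipy, OpenCV 4.12 (cv2) and the standard library are available. Lean on these libraries where they do the work, as an engineer would, in place of code of your own. Each camera call takes 0.05 s, during which the arm holds its last target.

## Working session

There is one attempt and no reset: what is moved stays moved. The work goes in short steps, Python scripts to look and compute and a tool call to move; the robot and the scene stay as the last step left them, time stands still between calls to the robot, and variables do not carry over. Pictures are saved under pics/ and viewed, and the job is handed in when it is done.

Besides the shell and the picture viewer there is one more tool, called after "Emit:" as name(argument=value, ...), one argument or row to a line, values as JSON. step_arm: Moves the arm, as the interface text tells. Shift numbers are shares of 0.3 m and turn numbers shares of 45 degrees, none past 1 either way. Its arguments: {"type":"object","properties":{"steps":{"type":"array","items":{"type":"number"}},"grip_force":{"type":"number"}},"required":["steps"]}

```bash
ls; mkdir -p pics
cat > h.py <<'E'
import numpy as np, cv2
from rig import env, imaging
def snap(name,fn):
    p,d=imaging.get_image(name); cv2.imwrite('pics/'+fn,p); return p,d
def cal(name):
    c=imaging.get_calibration(name); return np.array(c['camera_matrix']),np.array(c['world_from_camera'])
def cloud(name,d):
    K,T=cal(name); v,u=np.mgrid[0:400,0:640]
    P=np.stack([(u-K[0,2])/K[0,0]*d,(v-K[1,2])/K[1,1]*d,d],-1)
    return P@T[:3,:3].T+T[:3,3]
E
python3 - <<'E'
from h import *
s=env.observe(); print({k:np.round(v,3).tolist() for k,v in s.items()})
for n in ['scene','top','wrist']:
    p,d=snap(n,n+'0.png'); K,T=cal(n); print(n,np.round(K,1).tolist(),np.round(T,3).tolist())
    for t in ['griddle','cover','turner','scone_1']:
        if n=='wrist' : continue
        print(n,t,[(r['score'],r['pixel']) for r in imaging.pinpoint(n,t)][:4])
E
```

```text
pics
{'time_s': 0.0, 'q': [59.284, 21.841, 74.385, -0.001, 83.859, -12.335], 'qvel': [0.03, -0.052, -0.011, 0.036, -0.053, 0.039], 'joint_efforts': [0.0, -44.846, -23.128, -0.0, 0.005, -0.0], 'position': [0.173, 0.522, 0.248], 'tool_rot': [[-0.949, 0.315, -0.001], [0.315, 0.949, -0.001], [0.0, -0.001, -1.0]], 'ft_force': [-0.016, 1.041, -0.024], 'wrist_torque': [0.015, -0.008, 0.017], 'grip_width': 0.085}
scene [[365.6, 0.0, 318.1], [0.0, 365.6, 206.1], [0.0, 0.0, 1.0]] [[0.913, -0.251, 0.321, 0.23], [-0.407, -0.575, 0.71, -0.373], [0.007, -0.779, -0.627, 0.616], [0.0, 0.0, 0.0, 1.0]]
scene griddle []
scene cover [(0.57, [333.7, 212.2])]
scene turner [(0.9, [289.1, 247.5])]
scene scone_1 []
top [[376.6, 0.0, 324.9], [0.0, 376.6, 199.5], [0.0, 0.0, 1.0]] [[-0.017, -0.988, 0.153, 0.37], [-1.0, 0.019, 0.008, 0.22], [-0.01, -0.152, -0.988, 0.93], [0.0, 0.0, 0.0, 1.0]]
top griddle [(0.24, [331.4, 184.8])]
top cover [(0.76, [330.6, 188.9])]
top turner [(0.57, [357.9, 244.6])]
top scone_1 []
wrist [[351.3, 0.0, 320.3], [0.0, 351.3, 197.9], [0.0, 0.0, 1.0]] [[0.315, 0.91, 0.268, 0.106], [0.949, -0.303, -0.088, 0.544], [0.001, 0.282, -0.959, 0.374], [0.0, 0.0, 0.0, 1.0]]
```

View pics/scene0.png

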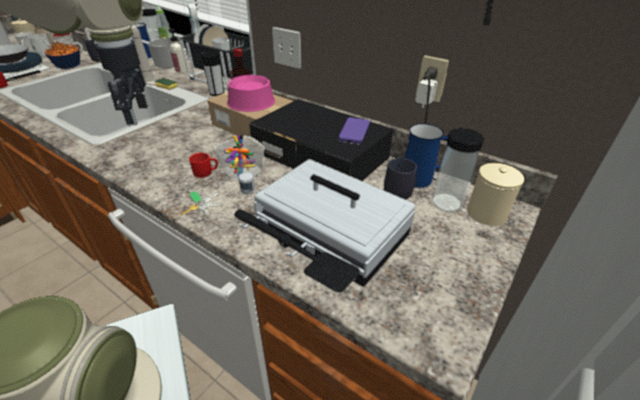

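View pics/top0.png

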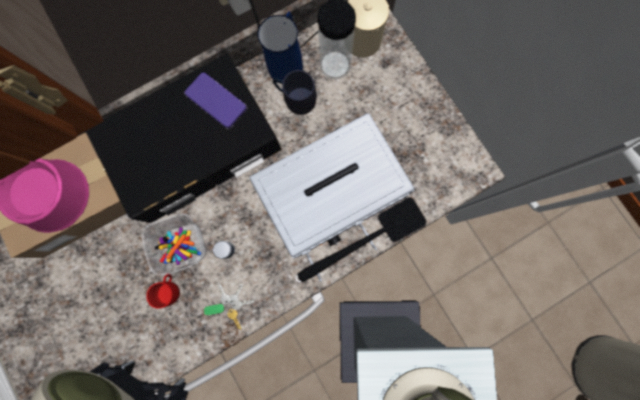

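View pics/wrist0.png

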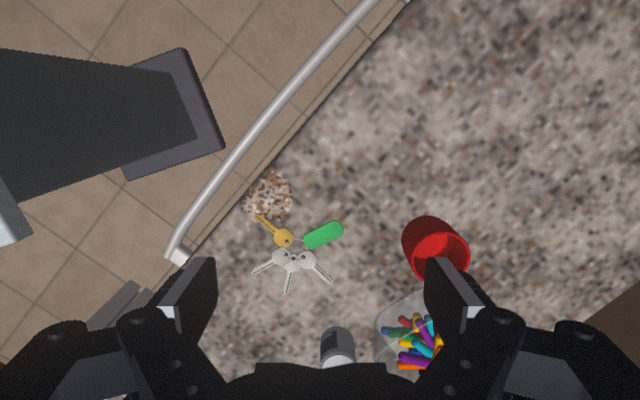

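The top view shows the cover at about (331,185), handle at (331,180), and the turner across the front with its blade right at (402,218). The counter is yawed about 25-30° to the base. Next I'll measure the poses.

Run:
```python
from h import *
p,d=imaging.get_image('top'); C=cloud('top',d)
for t in ['cover','turner','griddle']:
    R=imaging.regions_of('top',t)
    for r in R[:2]:
        m=r['mask']&(d>0); P=C[m]
        print(t,r['score'],m.sum(),np.round(np.median(P,0),3),np.round(np.percentile(P[:,2],[5,50,95]),3))
        if t=='cover':
            z=P[:,2]; top=P[(z>np.median(z)-.006)&(z<np.median(z)+.006)]
            rc=cv2.minAreaRect(top[:,:2].astype(np.float32)); print('top rect',rc)
            h=P[(z>np.median(z)+.014)]; print('handle',len(h),cv2.minAreaRect(h[:,:2].astype(np.float32)),np.round(np.percentile(h[:,2],[5,50,95]),3))
        if t=='turner':
            print(cv2.minAreaRect(P[P[:,2]>.05][:,:2].astype(np.float32)))
# height map around
for y in np.arange(.35,-.35,-.03):
  row=[]
  for x in np.arange(.25,.85,.04):
    s=(abs(C[...,0]-x)<.008)&(abs(C[...,1]-y)<.008)&(d>0)
    row.append('%4d'%(1000*np.median(C[s][:,2])) if s.any() else '   .')
  print('%.2f'%y,' '.join(row))
```

```text
cover 0.82 12555 [0.529 0.215 0.112] [0.107 0.112 0.115]
top rect ((0.5347912907600403, 0.21322818100452423), (0.2043546587228775, 0.30919933319091797), 28.063508987426758)
handle 459 ((0.5350204110145569, 0.2136513739824295), (0.016684217378497124, 0.12868770956993103), 27.80258560180664) [0.144 0.149 0.151]
turner 0.37 377 [0.415 0.198 0.055] [0.001 0.055 0.081]
((0.412896990776062, 0.14851240813732147), (0.07469593733549118, 0.28864067792892456), 27.936559677124023)
griddle 0.93 335 [0.415 0.2   0.055] [0.023 0.055 0.081]
0.35    0    0    0    0    0    2  109  112  107    0  111    0    0    0    0
0.32   -1    0    0    0  107  111  112  112  111    .    0    0    0   95   47
0.29    .    0   87    0  112  112  112  112  112  107    1    0   52    .   49
0.26 -121    0   88    0  109  112  112  112  112  108    2    0    0   95   41
0.23    .   -4    0   87   60  112  112  148  112  112  105    0    0    0    1
0.20 -896    .    0   89   42  111  112  113  112  112  107    0    0    0    0
0.17 -901    .   -2    0    0  107  112  112  131  112  112    .    0    0    0
0.14 -899
[... 662 characters left out ...]
02    .   -1    0    0    0    0    0    0    0    .
-0.13 -901 -899 -901 -900 -900 -899    .    0    0    0    0    0    0    .    .
-0.16 -899 -899 -899 -901 -901 -897    .    0    0    0    0   -3    .    .  183
-0.19 -900 -900 -901 -899 -900 -899    .    .    0    0    .    .    .  233    .
-0.22 -899 -901 -898 -898 -900 -901 -898    .   -1    .    .   86  298    .    .
-0.25 -900 -901 -899 -898 -899 -896 -896    .    .    .  236    .    .    .    .
-0.28 -900 -898 -899 -899 -900 -900 -902 -896    .  209    .    .    .    .    .
-0.31 -896 -900 -900 -897 -901 -900 -900 -897  144    .    .    .    .    .    .
-0.34 -899 -899 -897 -901 -901 -902 -899  266  158    .    .    .    .    .    .
```

```bash
cat >> h.py <<'E'
from scipy.spatial.transform import Rotation as Ro
import json,os
G=np.array([.535,.2135]); YAW=np.radians(28.)
def RG(): return np.array([[np.cos(YAW),-np.sin(YAW),0],[np.sin(YAW),np.cos(YAW),0],[0,0,1.]])
def g2w(p): return RG()@np.array(p)+np.r_[G,0]
def w2g(p): return RG().T@(np.array(p)-np.r_[G,0])
def log(): 
    s=env.observe()
    with open('log.jsonl','a') as f: f.write(json.dumps({k:np.array(v).tolist() for k,v in s.items()})+'\n')
    return s
def st():
    s=log(); return np.array(s['position']),np.array(s['tool_rot']),s
def down(yaw): # tool z down, tool y at world yaw deg
    a=np.radians(yaw); y=np.array([np.cos(a),np.sin(a),0]); z=np.array([0,0,-1.]); return np.stack([np.cross(y,z),y,z],1)
def plan(p,R=None,frm=None):
    P,R0,s=st() 
    if frm is not None: P,R0=frm
    if R is None: R=R0
    t=R0.T@(np.array(p)-P); w=Ro.from_matrix(R0.T@R).as_rotvec(degrees=True)
    n=max(np.linalg.norm(t)/.05,np.linalg.norm(w)/8.59)
    print('t=%.2f'%s['time_s'],'P',np.round(P,4),'shift',np.round(t/.3,4).tolist(),'turn',np.round(w/45,4).tolist(),'rows>=%.1f'%n)
E
python3 - <<'E'
from h import *
plan([.40,.34,.25],down(28)); plan([.535,.2135,.22],down(28))
E
```

```text
t=0.75 P [0.1734 0.5219 0.2483] shift [-0.9079, -0.3373, -0.0056] turn [-0.0, 0.0, 0.9693] rows>=5.8
t=0.75 P [0.1734 0.5219 0.2483] shift [-1.468, -0.5956, 0.0944] turn [-0.0, 0.0, 0.9693] rows>=9.5
```

Emit:
step_arm(
  steps=[1, -0.908, -0.337, -0.006, 0, 0, 0.97, 1, -0.908, -0.337, -0.006, 0, 0, 0.97, 1, -0.908, -0.337, -0.006, 0, 0, 0.97, 1, -0.908, -0.337, -0.006, 0, 0, 0.97, 1, -0.908, -0.337, -0.006, 0, 0, 0.97, 1, -0.908, -0.337, -0.006, 0, 0, 0.97, 1, -0.908, -0.337, -0.006, 0, 0, 0.97, 1, -0.908, -0.337, -0.006, 0, 0, 0.97],
  grip_force=60,
)

```text
time_s: 1.55
position: [0.4003, 0.3397, 0.25]
tool_rot: [[-0.468, 0.884, -0.001], [0.884, 0.468, 0.0], [0.0, -0.0, -1.0]]
ft_force: [0.2, 1.1, 0.2]
grip_width: 0.0856
```

Run:
```python
from h import *
plan([.535,.2135,.20],down(28)); plan([.535,.2135,.1405],down(28))
```

```text
t=1.55 P [0.4003 0.3397 0.25  ] shift [-0.5818, 0.2001, 0.1663] turn [-0.0005, -0.0004, -0.0026] rows>=3.8
t=1.55 P [0.4003 0.3397 0.25  ] shift [-0.5819, 0.2001, 0.3647] turn [-0.0005, -0.0004, -0.0026] rows>=4.3
```

Emit:
step_arm(
  steps=[1, -0.582, 0.2, 0.1, 0, 0, 0, 1, -0.582, 0.2, 0.1, 0, 0, 0, 1, -0.582, 0.2, 0.1, 0, 0, 0, 1, -0.582, 0.2, 0.1, 0, 0, 0, 1, -0.582, 0.2, 0.15, 0, 0, 0, 1, -0.582, 0.2, 0.24, 0, 0, 0, 1, -0.582, 0.2, 0.32, 0, 0, 0, 1, -0.582, 0.2, 0.365, 0, 0, 0, 1, -0.582, 0.2, 0.365, 0, 0, 0],
)

```text
time_s: 2.45
position: [0.5333, 0.2152, 0.139]
tool_rot: [[-0.471, 0.882, -0.004], [0.882, 0.471, -0.001], [0.001, -0.004, -1.0]]
ft_force: [0.3, -0.3, -0.4]
grip_width: 0.085
```

Run:
```python
from h import *
snap('wrist','w1.png');snap('scene','s1.png')
```

```text
(no output)
```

View pics/w1.png

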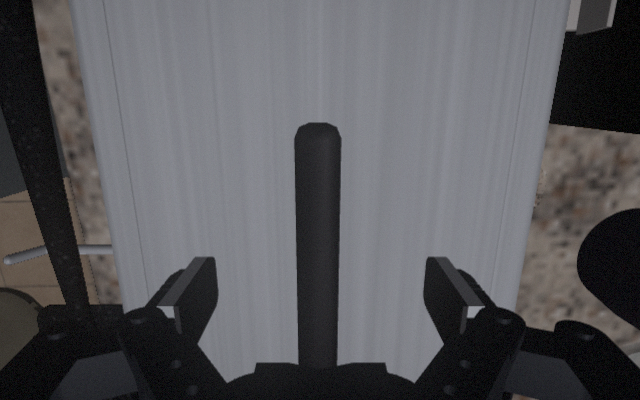

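View pics/s1.png

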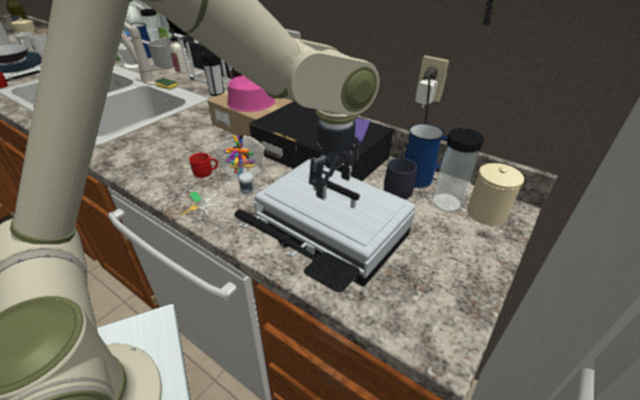

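The handle lies centred between the pads (col 318, pads at about 200 and 440). Closing the jaws.

Emit:
step_arm(
  steps=[0, 0, 0, 0, 0, 0, 0, 0, 0, 0, 0, 0, 0, 0, 0, 0, 0, 0, 0, 0, 0, 0, 0, 0, 0, 0, 0, 0, 0, 0, 0, 0, 0, 0, 0, 0, 0, 0, 0, 0, 0, 0, 0, 0, 0, -0.03, 0, 0, 0, 0, 0, 0, -0.06, 0, 0, 0, 0, 0, 0, -0.12, 0, 0, 0, 0, 0, 0, -0.2, 0, 0, 0],
  grip_force=80,
)

```text
time_s: 3.55
position: [0.5345, 0.2139, 0.2006]
tool_rot: [[-0.469, 0.883, -0.003], [0.883, 0.469, -0.0], [0.001, -0.002, -1.0]]
ft_force: [-0.5, -0.3, -4.4]
grip_width: 0.0143
```

Run:
```python
from h import *
P,R,s=st(); print(s['time_s'],P,s['grip_width'],s['ft_force'])
print(w2g(P))
t=g2w([-.02,-.283,.26]); print(t)
plan(t,down(-62))
```

```text
3.55 [0.53445102 0.21393461 0.20062339] 0.014326262239792347 [-0.46890805 -0.3208869  -4.42892061]
[-0.00028068  0.00064147  0.20062339]
[ 0.6502015 -0.0457636  0.26     ]
t=3.55 P [0.5345 0.2139 0.2006] shift [-0.9453, -0.0656, -0.1986] turn [-0.0032, 0.0015, 1.9992] rows>=10.5
```

Emit:
step_arm(
  steps=[0, -0.2, -0.01, -0.23, 0, 0, 0.1, 0, -0.3, -0.02, -0.23, 0, 0, 0.3, 0, -0.4, -0.03, -0.23, 0, 0, 0.5, 0, -0.5, -0.04, -0.23, 0, 0, 0.7, 0, -0.6, -0.05, -0.23, 0, 0, 0.85, 0, -0.7, -0.06, -0.23, 0, 0, 1, 0, -0.8, -0.065, -0.23, 0, 0, 1, 0, -0.9, -0.065, -0.23, 0, 0, 1, 0, -0.945, -0.065, -0.23, 0, 0, 1, 0, -0.945, -0.065, -0.23, 0, 0, 1],
)

```text
time_s: 4.55
position: [0.6505, -0.0446, 0.2693]
tool_rot: [[0.292, 0.956, -0.002], [0.956, -0.292, 0.004], [0.004, -0.004, -1.0]]
ft_force: [-0.3, 4.9, -5.3]
grip_width: 0.0143
```

Run:
```python
from h import *
t=g2w([-.02,-.283,.26])
plan(t,down(-62)); t[2]=.064; plan(t,down(-62))
```

```text
t=4.55 P [ 0.6505 -0.0446  0.2693] shift [-0.0041, 0.0003, 0.0311] turn [-0.006, -0.0025, 0.9999] rows>=5.2
t=4.55 P [ 0.6505 -0.0446  0.2693] shift [-0.0064, 0.0026, 0.6844] turn [-0.006, -0.0025, 0.9999] rows>=5.2
```

Emit:
step_arm(
  steps=[0, -0.004, 0, 0, 0, 0, 0.2, 0, -0.004, 0, 0.05, 0, 0, 0.4, 0, -0.004, 0, 0.1, 0, 0, 0.6, 0, -0.004, 0, 0.2, 0, 0, 0.8, 0, -0.004, 0.002, 0.3, 0, 0, 1, 0, -0.006, 0.002, 0.4, 0, 0, 1, 0, -0.006, 0.002, 0.5, 0, 0, 1, 0, -0.006, 0.002, 0.58, 0, 0, 1, 0, -0.006, 0.002, 0.64, 0, 0, 1, 0, -0.006, 0.002, 0.66, 0, 0, 1],
)

```text
time_s: 5.55
position: [0.6498, -0.0469, 0.0696]
tool_rot: [[0.883, 0.469, -0.004], [0.469, -0.883, 0.001], [-0.003, -0.003, -1.0]]
ft_force: [-0.3, -0.0, -5.1]
grip_width: 0.015
```

Run:
```python
from h import *
t=g2w([-.02,-.283,.0605]);plan(t,down(-62))
snap('scene','s2.png')
```

```text
t=5.55 P [ 0.6498 -0.0469  0.0696] shift [0.0031, -0.0027, 0.0303] turn [-0.0035, 0.0037, -0.0005] rows>=0.2
```

View pics/s2.png

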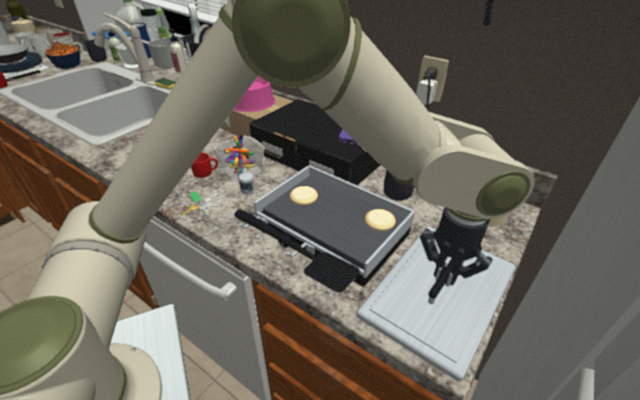

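Two scones are visible, at about (303,195) and (380,219). The cover hovers just above the worktop, so I'll set it down.

Emit:
step_arm(
  steps=[0, 0.002, -0.002, 0.015, 0, 0, 0, 0, 0.003, -0.003, 0.03, 0, 0, 0, 0, 0.003, -0.003, 0.031, 0, 0, 0, 0.4, 0.003, -0.003, 0.031, 0, 0, 0, 0.5, 0.003, -0.003, 0.031, 0, 0, 0, 0.5, 0.003, -0.003, 0.02, 0, 0, 0, 0.5, 0.003, -0.003, -0.1, 0, 0, 0, 0.5, 0.003, -0.003, -0.25, 0, 0, 0, 1, 0.003, -0.003, -0.4, 0, 0, 0, 1, 0.003, -0.003, -0.55, 0, 0, 0],
)

```text
time_s: 6.6
position: [0.6508, -0.0461, 0.2394]
tool_rot: [[0.883, 0.469, 0.001], [0.469, -0.883, -0.0], [0.001, 0.001, -1.0]]
ft_force: [0.1, 0.1, 0.0]
grip_width: 0.0696
```

Run:
```python
from h import *
P,R,s=st(); print(s['time_s'],P,s['ft_force'])
p,d=snap('top','t2.png'); C=cloud('top',d)
for r in imaging.regions_of('top','scone_1'):
    m=r['mask']&(d>0); Q=C[m]; c,_=cv2.minEnclosingCircle(Q[Q[:,2]>.06][:,:2].astype(np.float32)); print(r['score'],r['pixel'],m.sum(),c,np.median(Q,0),w2g(np.r_[np.array(c),.07]))
for r in imaging.regions_of('top','cover')[:1]:
    m=r['mask']&(d>0); Q=C[m]; print('cover',np.median(Q,0),np.percentile(Q[:,2],[5,95])); print(cv2.minAreaRect(Q[(Q[:,2]>.02)&(Q[:,2]<.04)][:,:2].astype(np.float32)))
    h=Q[Q[:,2]>.05]; print(cv2.minAreaRect(h[:,:2].astype(np.float32)))
# guards: points at z .08-.095 near griddle
Q=C[(d>0)].reshape(-1,3); q=np.array([w2g(x) for x in Q[(abs(Q[:,0]-.53)<.25)&(abs(Q[:,1]-.21)<.25)]])
gd=q[(q[:,2]>.082)&(q[:,2]<.095)&(abs(q[:,0])<.125)&(abs(q[:,1])<.175)]
print('guard x',np.percentile(gd[:,0],[1,99]),'y',np.percentile(gd[:,1],[1,99]))
for sgn in (1,-1):
    e=gd[(sgn*gd[:,1]>.13)&(abs(gd[:,0])<.08)]; print(len(e),'side',np.polyfit(e[:,0],e[:,1],1),np.percentile(e[:,1],[2,98]))
e=gd[(gd[:,0]>.07)&(abs(gd[:,1])<.14)]; print(len(e),'back',np.polyfit(e[:,1],e[:,0],1),np.percentile(e[:,0],[2,98]))
```

```text
6.6 [ 0.65083007 -0.04613031  0.23939609] [0.12040729 0.0856033  0.0240769 ]
0.89 [295.0, 203.3] 695 (0.4981175661087036, 0.30187273025512695) [0.49707128 0.30208781 0.07531866] [0.00892323 0.09534374 0.07      ]
0.72 [357.1, 148.4] 702 (0.6247174143791199, 0.14791978895664215) [0.62074075 0.14917539 0.07505125] [ 0.04842773 -0.10002366  0.07      ]
cover [ 0.64936454 -0.02792822  0.03347106] [0.02771466 0.03917484]
((0.6525450348854065, -0.0447658896446228), (0.3115360736846924, 0.20592725276947021), 28.008665084838867)
((0.6225193738937378, 0.010886862874031067), (0.1285424828529358, 0.14416326582431793), 28.34157371520996)
guard x [-0.09958655  0.10193851] y [-0.1566166   0.15441179]
201 side [-0.0008345   0.15142927] [0.1486895  0.15463593]
212 side [-0.00150346 -0.15339538] [-0.15674087 -0.15058494]
362 back [0.0004143  0.09840651] [0.09576297 0.10198098]
```

View pics/t2.png

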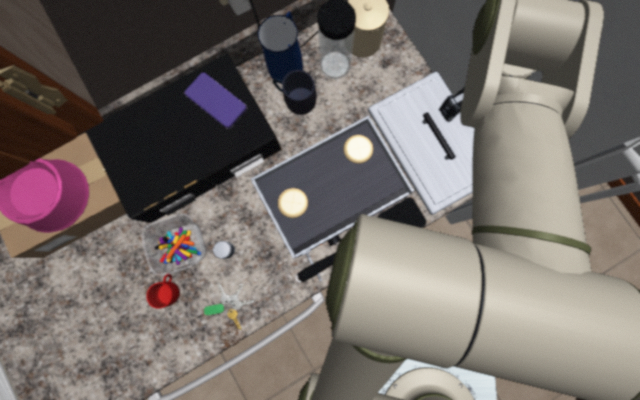

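Emit:
step_arm(
  steps=[1, -0.1, -0.2, -0.53, 0, 0, 0, 1, -0.2, -0.4, -0.53, 0, 0, 0, 1, -0.285, -0.53, -0.53, 0.2, 0, 0, 1, -0.285, -0.53, -0.53, 0.4, 0, 0, 1, -0.285, -0.53, -0.53, 0.6, 0, 0, 1, -0.285, -0.53, -0.53, 0.8, 0, 0, 1, -0.285, -0.53, -0.53, 0.9, 0, 0, 1, -0.285, -0.53, -0.53, 0.9, 0, 0, 1, -0.285, -0.53, -0.53, 0.9, 0, 0],
)

```text
time_s: 7.65
position: [0.5012, 0.0539, 0.395]
tool_rot: [[0.883, 0.356, -0.304], [0.469, -0.673, 0.572], [-0.001, -0.648, -0.762]]
ft_force: [0.5, -0.2, -1.0]
grip_width: 0.0853
```

```bash
python3 -c "
from h import *
P,R,s=st(); print(P,np.round(R,3).tolist(),np.round(s['q'],2),np.round(s['qvel'],2))"
```

```text
[0.50119506 0.05392837 0.39499857] [[0.883, 0.356, -0.304], [0.469, -0.673, 0.572], [-0.001, -0.648, -0.762]] [-19.97  22.55  58.63  32.59 126.33  55.29] [ 0.99 -1.2  -0.94  0.07  0.1   0.12]
```

Emit:
step_arm(
  steps=[1, 0, 0, 0, -0.2, 0.2, 0, 1, 0, 0, 0, -0.4, 0.4, 0, 1, 0, 0, 0, -0.6, 0.6, 0, 1, 0, 0, 0, -0.8, 0.8, 0, 1, 0, 0, 0, -0.9, 0.9, 0.2, 1, 0, 0, 0, -0.9, 0.9, 0.2, 1, 0, 0, 0, -0.9, 0.9, 0.2, 1, 0, 0, 0, -0.9, 0.9, 0.2, 1, 0, 0, 0, -0.9, 0.9, 0.2],
)

```text
time_s: 8.55
position: [0.5006, 0.0549, 0.3965]
tool_rot: [[0.831, 0.121, 0.542], [0.057, -0.989, 0.134], [0.553, -0.081, -0.829]]
ft_force: [0.7, 0.1, 0.4]
grip_width: 0.0854
```

```bash
python3 -c "
from h import *
P,R,s=st(); print(P,np.round(R,3).tolist(),np.round(s['q'],2),np.round(s['qvel'],2))"
```

```text
[0.50060487 0.05489766 0.39645871] [[0.831, 0.121, 0.542], [0.057, -0.989, 0.134], [0.553, -0.081, -0.829]] [-14.96  -0.73  85.6   17.2   65.59  66.48] [-1.31  1.72 -1.08  0.27  0.41  0.01]
```

Emit:
step_arm(
  steps=[1, 0, 0, 0, 0, -0.2, 0.3, 1, 0, 0, 0, 0, -0.4, 0.6, 1, 0, 0, 0, 0, -0.6, 0.9, 1, 0, 0, 0, 0, -0.8, 0.9, 1, 0, 0, 0, 0, -1, 0.9, 1, 0, 0, 0, 0, -1, 0.9, 1, 0, 0, 0, 0, -1, 0.9, 1, 0, 0, 0, 0, -1, 0.9, 1, 0, 0, 0, 0, -1, 0.9],
)

```text
time_s: 9.45
position: [0.502, 0.0534, 0.3947]
tool_rot: [[0.829, -0.53, -0.178], [-0.464, -0.829, 0.312], [-0.313, -0.176, -0.933]]
ft_force: [-0.6, -0.3, 0.3]
grip_width: 0.0853
```

```bash
python3 -c "
from h import *
P,R,s=st(); print(P,np.round(R,3).tolist(),np.round(s['q'],2),np.round(s['qvel'],2))"
```

```text
[0.50199058 0.05343879 0.3946956 ] [[0.829, -0.53, -0.178], [-0.464, -0.829, 0.312], [-0.313, -0.176, -0.933]] [-14.71  18.17  58.81  16.73 117.09 112.05] [ 0.64 -2.99  1.45 -0.53 -2.01 -0.79]
```

```bash
cat > kin.py <<'E'
import numpy as np, json
from scipy.spatial.transform import Rotation as Ro
from scipy.optimize import least_squares
LO=np.array([-178.18,-50.72,12.68,-81.47,9.98,-165.26]);HI=np.array([178.18,133.34,142.11,261.47,163.14,165.26])
def rz(a): return Ro.from_euler('z',a,degrees=True).as_matrix()
def ry(a): return Ro.from_euler('y',a,degrees=True).as_matrix()
# params: J2 pos(x,z) , J3 rel(x,y,z), J4/5 rel(x,y?,z), J6->tcp rel (x,y,z)
def fk(q,p,s4=1):
    R=rz(q[0]); o=R@np.array([p[0],0,p[1]])
    R=R@ry(q[1]); o=o+R@np.array([p[2],p[3],p[4]])
    R=R@ry(q[2]); o=o+R@np.array([p[5],0,p[6]])
    R=R@rz(s4*q[3]); o=o+R@np.array([p[7],0,0]) if False else o
    R=R@ry(q[4]); o=o+R@np.array([p[7],p[8],p[9]])
    R=R@rz(q[5])
    return o,R
E
python3 - <<'E'
from kin import *
D=[json.loads(l) for l in open('log.jsonl')]
D=[d for d in D]; print(len(D))
for s4 in (1,-1):
    M=[fk(d['q'],np.zeros(10),s4)[1].T@np.array(d['tool_rot']) for d in D]
    print(s4,np.round(M[0],3).tolist(),[round(Ro.from_matrix(M[0].T@m).magnitude()*57.3,2) for m in M])
for s4 in (1,-1):
    f=lambda p:np.concatenate([fk(d['q'],p,s4)[0]-d['position'] for d in D]+[1e-3*(p)])
    r=least_squares(f,np.array([0,.2,0,0,.4,0,.4,0,0,.2]))
    print(s4,np.round(r.x,4),np.abs(r.fun[:-10]).max())
E
```

```text
13
1 [[0.0, -1.0, -0.0], [1.0, 0.0, 0.0], [-0.0, -0.0, 1.0]] [0.0, 0.0, 0.0, 0.0, 0.0, 0.0, 0.0, 0.0, 0.0, 0.0, 0.0, 0.0, 0.0]
-1 [[0.0, -1.0, 0.0], [1.0, 0.0, -0.0], [0.0, 0.0, 1.0]] [0.0, 0.0, 0.04, 0.04, 0.01, 0.01, 0.43, 0.43, 0.01, 0.0, 65.19, 34.4, 33.47]
1 [ 0.      0.1301 -0.      0.1175  0.5371  0.103   0.3508 -0.      0.
  0.2405] 8.474044912581968e-07
-1 [ 0.1175 -0.0412  0.0199  0.3335  0.3891  0.0033  0.2822  0.0145 -0.1993
  0.0394] 0.08637240058761599
```

```bash
cat >> kin.py <<'E'
PR=np.array([0,.1301,0,.1175,.5371,.103,.3508,0,0,.2405])
RT=np.array([[0,-1,0],[1,0,0],[0,0,1.]])
def tcp(q):
    o,R=fk(q,PR); return o,R@RT
def ik(p,R):
    """list of solutions (deg) ignoring range; arm in front config"""
    p=np.array(p);w=p-PR[9]*R[:,2]; sols=[]
    rr=np.hypot(w[0],w[1]); d=PR[3]
    if rr<d: return sols
    for br in (0,1):
        ph=np.arctan2(w[1],w[0]); a=np.arcsin(d/rr)
        q1=ph-a if br==0 else ph+a+np.pi
        X=np.sqrt(rr*rr-d*d)*(1 if br==0 else -1); Z=w[2]-PR[1]
        L1=PR[4]; L2=np.hypot(PR[5],PR[6]); g=np.arctan2(PR[5],PR[6])
        D=np.hypot(X,Z); c=(D*D-L1*L1-L2*L2)/(2*L1*L2)
        if abs(c)>1: continue
        for sg in (1,-1):
            t=sg*np.arccos(c); q3=t-g
            q2=np.arctan2(X,Z)-np.arctan2(L2*np.sin(t),L1+L2*np.cos(t))
            Rw=rz(np.degrees(q1))@ry(np.degrees(q2+q3)); M=Rw.T@R@RT.T
            q5=np.arccos(np.clip(M[2,2],-1,1)); q4=np.arctan2(M[1,2],M[0,2]); q6=np.arctan2(M[2,1],-M[2,0])
            q=np.degrees([q1,q2,q3,q4,q5,q6]); 
            for i in (0,1,3,5): q[i]=(q[i]+180)%360-180
            for k4 in (0,360):
                Q=q.copy(); Q[3]+=k4
                sols.append(Q)
    return sols
def ok(q): return np.all(q>LO+1)&np.all(q<HI-1)
def iks(p,R): return [q for q in ik(p,R) if ok(q)]
E
python3 - <<'E'
from h import *; from kin import *
P,R,s=st(); o,RR=tcp(s['q']); print(P-o,np.abs(R-RR).max()); print(s['q']); print(iks(P,R))
E
cat >> h.py <<'E'
G=np.array([.5355,.2126])
def turner_R(psi,pitch,roll):
    """turner orientation in griddle frame: heading psi deg (0= +xg), pitch deg nose-down positive, roll about own x (positive: right side down)"""
    return Ro.from_euler('ZYX',[psi,pitch,roll],degrees=True).as_matrix()
def tool_in_turner(alpha,flip=1):
    a=np.radians(alpha); z=np.array([np.cos(a),0,-np.sin(a)]); y=np.array([0,flip,0.]); return np.stack([np.cross(y,z),y,z],1)
E
cat > scan.py <<'E'
from h import *; from kin import *
tipT=np.array([.161,0,.0065])
# scone target tip g pos
for tip in ([.09,.10,.062],[.03,.0,.062]):
  for alpha in (0,15,30,45,60,75,90):
    for psi in range(-90,91,15):
      for fl in (1,-1):
        rng=[]
        for roll in range(-180,181,15):
            Rt=RG()@turner_R(psi,12 if abs(roll)<20 else 4,roll)
            z=.0 if abs(roll)<20 else .04
            o=g2w(np.array(tip)+[0,0,z])-Rt@tipT
            Rtool=Rt@tool_in_turner(alpha,fl)
            p=o+Rt@np.array([-.11,0,.0145])+Rtool@np.array([0,0,.002])
            if iks(p,Rtool): rng.append(roll)
        if rng and 0 in rng:
            # contiguous around 0
            lo=hi=0
            while hi+15 in rng: hi+=15
            while lo-15 in rng: lo-=15
            if hi-lo>=60: print(tip,'alpha',alpha,'psi',psi,'fl',fl,lo,hi)
E
python3 scan.py
```

```text
[ 1.11022302e-16  4.16333634e-17 -5.55111512e-17] 2.7755575615628914e-16
[-14.70861416  18.16616228  58.80614169  16.73220504 117.0879481
 112.05080204]
[array([-14.70861416,  18.16616228,  58.80614169,  16.73220504,
       117.0879481 , 112.05080204])]
[0.09, 0.1, 0.062] alpha 0 psi -75 fl 1 -180 120
[0.09, 0.1, 0.062] alpha 0 psi -75 fl -1 0 180
[0.09, 0.1, 0.062] alpha 0 psi -30 fl 1 -180 75
[0.09, 0.1, 0.062] alpha 0 psi -30 fl -1 -60 180
[0.09, 0.1, 0.062] alpha 0 psi 30 fl 1 -180 60
[0.09, 0.1, 0.062] alpha 0 psi 30 fl -1 -60 180
[0.09, 0.1, 0.062] alpha 0 psi 45 fl 1 -180 45
[0.09, 0.1, 0.062] alpha 0 psi 45 fl -1 -90 180
[0.09, 0.1, 0.062] alpha 0 psi 60 fl 1 -180 30
[0.09, 0.1, 0.062] alpha 0 psi 60 fl -1 -105 180
[0.09, 0.1, 0.062] alpha 0 psi 75 fl 1 -180 15
[0.09, 0.1, 0.062] alpha 0 psi 75 fl -1 -120 180
[0.09, 0.1, 0.062] alpha 0 psi 90 fl 1 -180 0
[0.09, 0.1, 0.062] alpha 0 psi 90 fl -1 -135 180
[0.09, 0.1, 0.062] alpha 15 psi -90 fl 1 -30 90
[0.09, 0.1, 0.062] alpha 15 psi -90 fl -1 0 90
[0.09, 0.1, 0.062] alpha 15 psi -75 fl 1 -105 75
[0.09, 0.1, 0.062] alpha 15 psi 
[... 11094 characters left out ...]
psi -30 fl -1 -135 165
[0.03, 0.0, 0.062] alpha 90 psi -15 fl 1 -180 75
[0.03, 0.0, 0.062] alpha 90 psi -15 fl -1 -105 180
[0.03, 0.0, 0.062] alpha 90 psi 0 fl 1 -90 90
[0.03, 0.0, 0.062] alpha 90 psi 0 fl -1 -75 180
[0.03, 0.0, 0.062] alpha 90 psi 15 fl 1 -45 105
[0.03, 0.0, 0.062] alpha 90 psi 15 fl -1 -45 165
[0.03, 0.0, 0.062] alpha 90 psi 30 fl 1 -60 15
[0.03, 0.0, 0.062] alpha 90 psi 30 fl -1 -60 135
[0.03, 0.0, 0.062] alpha 90 psi 45 fl -1 -30 105
[0.03, 0.0, 0.062] alpha 90 psi 60 fl -1 -45 90
[0.03, 0.0, 0.062] alpha 90 psi 75 fl 1 -180 180
[0.03, 0.0, 0.062] alpha 90 psi 75 fl -1 -60 180
[0.03, 0.0, 0.062] alpha 90 psi 90 fl 1 -180 45
[0.03, 0.0, 0.062] alpha 90 psi 90 fl -1 -90 45
```

```bash
cat >> h.py <<'E'
import kin
def Rt_of(psi,delta,roll):
    """world turner rot; psi heading in griddle frame, delta blade nose-down, roll (right side down +) about blade axis"""
    return RG()@Ro.from_euler('ZYX',[psi,delta,roll],degrees=True).as_matrix()@Ro.from_euler('y',4,degrees=True).as_matrix()
TIP=np.array([.161,0,.0065]); 
def tool_for(pt_g,psi,delta,roll,gr,ref=TIP):
    """tool pose s.t. turner point ref is at pt_g (griddle frame). gr=(xt,alpha,flip)"""
    Rt=Rt_of(psi,delta,roll); o=g2w(pt_g)-Rt@np.array(ref)
    RR=Rt@tool_in_turner(gr[1],gr[2]); p=o+Rt@np.array([gr[0],0,.0145])+RR@np.array([0,0,.002]); return p,RR
def ikn(p,R):
    s=kin.ik(p,R); s=[q for q in s[:2]] # br0, sg+
    if not s: return None,False
    for q in s:
        if kin.ok(q): return q,True
    return s[0],False
E
cat > scan2.py <<'E'
from h import *
def path(gr):
    w=[]
    # pickup
    w.append(('pick',[-.145,.02-.161,.067+.0065],-90,-4,0))
    w.append(('lift',[-.145,.02-.161,.067+.0065+.12],-90,-4,0))
    for psi in (-60,-30,0): w.append(('tr',[-.05,.05,.2],psi,0,0))
    for y in (-.1,.1):
        for x in (-.06,0,.09): w.append(('ins%g'%y,[x,y,.062],0,8,0))
        w.append(('up',[.08,y,.14],0,0,0))
    for y in (-.02,.11):
      for r in range(0,121,20):
        a=np.radians(r); w.append(('roll%g'%y,[.06,y+.0375*(1-np.cos(a))*0,.063+.0375*np.sin(a)],0,0,r))
    out=[]
    for n,pt,psi,d,r in w:
        q,o=ikn(*tool_for(pt,psi,d,r,gr)); out.append((n,r,q,o))
    return out
if __name__=='__main__':
    for xt in (-.13,):
      for al in (30,45,60,75,90):
        for fl in (1,-1):
          o=path((xt,al,fl)); bad=[(n,r) for n,r,q,k in o if not k]
          js=[q for n,r,q,k in o if q is not None]; mx=max(np.abs(np.diff(np.array(js)[:,[0,3,5]],axis=0)).max(1))
          print(al,fl,'bad',len(bad),bad[:6],'maxjump',round(mx))
E
python3 scan2.py
```

```text
30 1 bad 19 [('tr', 0), ('ins-0.1', 0), ('ins-0.1', 0), ('ins0.1', 0), ('ins0.1', 0), ('ins0.1', 0)] maxjump 154
30 -1 bad 17 [('tr', 0), ('ins-0.1', 0), ('ins-0.1', 0), ('ins0.1', 0), ('ins0.1', 0), ('ins0.1', 0)] maxjump 154
45 1 bad 17 [('tr', 0), ('ins-0.1', 0), ('ins0.1', 0), ('ins0.1', 0), ('up', 0), ('roll-0.02', 0)] maxjump 356
45 -1 bad 12 [('tr', 0), ('tr', 0), ('ins0.1', 0), ('ins0.1', 0), ('roll-0.02', 0), ('roll0.11', 0)] maxjump 338
60 1 bad 17 [('tr', 0), ('ins-0.1', 0), ('ins-0.1', 0), ('up', 0), ('roll-0.02', 0), ('roll-0.02', 20)] maxjump 356
60 -1 bad 1 [('tr', 0)] maxjump 322
75 1 bad 8 [('roll-0.02', 60), ('roll-0.02', 80), ('roll-0.02', 100), ('roll-0.02', 120), ('roll0.11', 60), ('roll0.11', 80)] maxjump 354
75 -1 bad 2 [('lift', 0), ('tr', 0)] maxjump 347
90 1 bad 5 [('roll-0.02', 100), ('roll-0.02', 120), ('roll0.11', 80), ('roll0.11', 100), ('roll0.11', 120)] maxjump 351
90 -1 bad 2 [('pick', 0), ('lift', 0)] maxjump 75
```

```bash
cat > scan3.py <<'E'
from h import *
import sys
xt=-.13
for al,fl,sg in ((90,1,-1),(75,1,-1),(60,1,-1),(60,-1,1),(75,-1,1),(90,-1,1)):
    print('ALPHA',al,fl,'rollsign',sg)
    gr=(xt,al,fl)
    w=[('pick',[-.145,.02-.161,.0735],-90,-4,0),('lift',[-.145,.02-.161,.2],-90,-4,0)]
    for psi in (-90,-60,-30,0): w.append(('tr',[0,.05,.25],psi,0,0))
    for x in (-.06,.09): w.append(('insA',[x,.096,.062],0,8,0))
    w.append(('up',[.08,.1,.14],0,0,0))
    for r in range(0,121,30): w.append(('roll',[.06,.0,.063+.0375*np.sin(np.radians(r))],0,0,sg*r))
    for n,pt,psi,d,r in w:
        q,o=ikn(*tool_for(pt,psi,d,r,gr)); print(n,psi,r,np.round(q).astype(int).tolist() if q is not None else None,'' if o else 'XX')
E
python3 scan3.py
```

```text
ALPHA 90 1 rollsign -1
pick -90 0 [24, 24, 106, 0, 51, -4] 
lift -90 0 [24, 13, 95, 0, 72, -4] 
tr -90 0 [42, 29, 58, 4, 92, 14] 
tr -60 0 [41, 15, 81, 4, 86, -17] 
tr -30 0 [29, 1, 97, 2, 85, -59] 
tr 0 0 [2, -6, 104, -2, 86, -116] 
insA 0 0 [10, 5, 124, -4, 62, -106] 
insA 0 0 [16, 19, 104, -3, 69, -100] 
up 0 0 [16, 10, 107, -1, 67, -102] 
roll 0 0 [-1, 17, 116, -2, 51, -117] 
roll 0 -30 [20, 19, 117, -40, 52, -69] 
roll 0 -60 [36, 33, 117, -64, 70, -34] 
roll 0 -90 [41, 51, 116, -74, 94, -12] 
roll 0 -120 [36, 71, 113, -75, 119, 7] 
ALPHA 75 1 rollsign -1
pick -90 0 [32, 26, 104, -19, 53, 16] 
lift -90 0 [32, 15, 94, -16, 73, 9] 
tr -90 0 [47, 32, 53, -11, 99, 18] 
tr -60 0 [48, 15, 81, -11, 83, -8] 
tr -30 0 [35, -3, 102, -7, 73, -51] 
tr 0 0 [-5, -14, 110, 6, 75, -124] 
insA 0 0 [4, -3, 131, 2, 49, -115] 
insA 0 0 [14, 13, 112, 1, 52, -104] 
up 0 0 [13, 5, 115, 4, 50, -107] 
roll 0 0 [-7, 13, 125, 11, 34, -134] 
roll 0 -30 [18, 16, 126, -55, 33, -57] 
roll 0 -60 [37, 31, 126, -81, 62, -20] XX
roll 0 -90 [43, 53, 125, -86, 90, -2] XX
roll 0 -120 [37, 75, 122, -85, 119, 13] XX
AL
[... 1481 characters left out ...]
, 34, 46] 
roll 0 30 [-25, 19, 119, 30, 64, 22] 
roll 0 60 [-33, 34, 114, 36, 86, 15] 
roll 0 90 [-35, 51, 111, 39, 104, 11] 
roll 0 120 [-33, 70, 110, 42, 119, 6] 
ALPHA 90 -1 rollsign 1
pick -90 0 [24, 24, 106, 0, 51, 176] XX
lift -90 0 [24, 13, 95, 0, 72, 176] XX
tr -90 0 [42, 29, 58, 4, 92, -166] XX
tr -60 0 [41, 15, 81, 4, 86, 163] 
tr -30 0 [29, 1, 97, 2, 85, 121] 
tr 0 0 [2, -6, 104, -2, 86, 64] 
insA 0 0 [10, 5, 124, -4, 62, 74] 
insA 0 0 [16, 19, 104, -3, 69, 80] 
up 0 0 [16, 10, 107, -1, 67, 78] 
roll 0 0 [-1, 17, 116, -2, 51, 63] 
roll 0 30 [-17, 22, 110, 18, 73, 34] 
roll 0 60 [-26, 36, 106, 27, 94, 21] 
roll 0 90 [-28, 52, 104, 32, 111, 13] 
roll 0 120 [-26, 69, 103, 34, 127, 3]
```

Run:
```python
from h import *
gr=(-.132,90,1)
p,R=tool_for([-.145,.02-.161,.0735],-90,-4,0,gr); print('pick tcp',p,w2g(p),np.round(R,3).tolist())
q=p.copy(); q[2]=.22; plan(q,R)
for n in ('top','scene'):
    pic,d=snap(n,n+'3.png'); C=cloud(n,d)
    for r in imaging.regions_of(n,'turner')[:2]:
        m=r['mask']&(d>0); Q=(C[m]-np.r_[G,0])@RG(); Q=Q[(Q[:,2]>.06)&(Q[:,2]<.12)]
        print(n,r['score'],r['pixel'],m.sum(),'y',np.percentile(Q[:,1],[1,99]))
        for lo in np.arange(-.15,.18,.03):
            e=Q[(Q[:,1]>lo)&(Q[:,1]<lo+.03)]
            if len(e)>3: print(round(lo,2),len(e),np.round(np.percentile(e[:,0],[3,50,97]),3),np.round(np.percentile(e[:,2],[5,50,95]),3))
```

```text
pick tcp [0.33611292 0.27873466 0.0795    ] [-0.145   0.152   0.0795] [[-0.469, 0.883, 0.0], [0.883, 0.469, -0.0], [-0.0, 0.0, -1.0]]
t=9.45 P [0.502  0.0534 0.3947] shift [-0.6242, -0.2272, 0.8761] turn [-0.6106, -0.1498, -3.2616] rows>=17.4
top 0.88 [390.9, 228.1] 2172 y [-0.14850465  0.15987278]
-0.15 407 [-0.179 -0.146 -0.112] [0.069 0.072 0.074]
-0.12 427 [-0.181 -0.147 -0.112] [0.067 0.07  0.073]
-0.09 428 [-0.182 -0.147 -0.112] [0.066 0.068 0.076]
-0.06 109 [-0.174 -0.147 -0.119] [0.066 0.08  0.084]
-0.03 79 [-0.153 -0.147 -0.141] [0.082 0.084 0.087]
0.0 91 [-0.154 -0.147 -0.14 ] [0.083 0.086 0.09 ]
0.03 107 [-0.156 -0.148 -0.14 ] [0.085 0.088 0.091]
0.06 128 [-0.158 -0.148 -0.138] [0.085 0.089 0.092]
0.09 145 [-0.159 -0.148 -0.137] [0.086 0.09  0.093]
0.12 160 [-0.16  -0.148 -0.136] [0.084 0.09  0.093]
0.15 71 [-0.157 -0.147 -0.137] [0.084 0.088 0.092]
top 0.55 [425.4, 153.5] 6903 y [-0.28991033 -0.27438355]
scene 0.62 [321.4, 264.0] 2128 y [-0.14912825  0.15588043]
-0.15 463 [-0.184 -0.152 -0.115] [0.069 0.071 0.072]
-0.12 440 [-0.186 -0.151 -0.115] [0.067 0.069 0.071]
-0.09 417 [-0.185 -0.153 -0.115] [0.065 0.067 0.075]
-0.06 120 [-0.172 -0.152 -0.124] [0.065 0.078 0.082]
-0.03 94 [-0.157 -0.153 -0.144] [0.076 0.082 0.085]
0.0 96 [-0.159 -0.154 -0.146] [0.079 0.084 0.087]
0.03 103 [-0.159 -0.155 -0.144] [0.08  0.086 0.089]
0.06 105 [-0.161 -0.155 -0.143] [0.082 0.087 0.09 ]
0.09 113 [-0.162 -0.156 -0.142] [0.081 0.088 0.091]
0.12 106 [-0.164 -0.157 -0.144] [0.08  0.088 0.09 ]
0.15 38 [-0.162 -0.156 -0.146] [0.08  0.087 0.09 ]
```

View pics/top3.png

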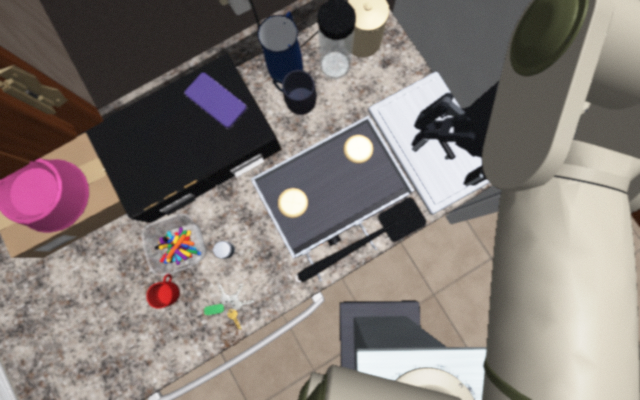

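Run:
```python
from h import *
for n in ('top','scene'):
    pic,d=imaging.get_image(n); C=cloud(n,d)
    r=imaging.regions_of(n,'turner')[0]; m=r['mask']&(d>0)
    Q=(C[m]-np.r_[G,0])@RG(); Q=Q[(Q[:,2]>.055)&(Q[:,2]<.12)]
    Q=Q[np.argsort(Q[:,1])]; print(n,'ymin',np.round(Q[:5,1],3),np.round(Q[20,1],3),'ymax',np.round(Q[-5:,1],3),np.round(Q[-10,1],3), 'wide', np.round(np.percentile(Q[abs(Q[:,0]+.148)>.025][:,1],[.5,50,99.5]),3))
    g=pic[...,:].max(2)
    # dark pixels at height along handle end
    W=(C-np.r_[G,0])@RG(); e=(d>0)&(abs(W[...,0]+.15)<.02)&(W[...,1]>.12)&(W[...,1]<.2)&(W[...,2]>.06)
    print('raw end',np.round(np.sort(W[e][:,1])[-6:],3))
```

```text
top ymin [-0.151 -0.151 -0.15  -0.15  -0.15 ] -0.149 ymax [0.167 0.168 0.168 0.169 0.169] 0.165 wide [-0.149 -0.103 -0.058]
raw end [0.167 0.168 0.168 0.169 0.169 0.17 ]
scene ymin [-0.151 -0.15  -0.15  -0.15  -0.15 ] -0.149 ymax [0.161 0.161 0.162 0.162 0.163] 0.158 wide [-0.149 -0.107 -0.058]
raw end [0.162 0.162 0.163 0.167 0.168 0.171]
```

```bash
sed -i 's/^TIP=/GR=(-.138,90,1)\nTIP=/' h.py
python3 - <<'E'
from h import *
R1=down(-45); p1=[.44,.17,.36]; plan(p1,R1)
print(ikn(p1,R1))
p,R=tool_for([-.148,.0095-.161,.0735],-90,-4,0,GR); print(w2g(p)); p[2]=.2
R0=st()[1]
plan(p,R,frm=(np.array(p1),R1)); q=p.copy();q[2]=.0795; print(ikn(p,R))
E
```

```text
t=9.85 P [0.5006 0.0543 0.3961] shift [-0.3092, -0.1913, 0.268] turn [-0.4627, 0.1923, -1.668] rows>=9.1
(array([ 6.7004874 , 10.28144825, 72.49550441,  0.        , 97.22304733,
       51.7004874 ]), True)
[-0.148   0.1475  0.0795]
t=9.85 P [0.44 0.17 0.36] shift [-0.0025, -0.4897, 0.5333] turn [-0.0, -0.0, -1.6222] rows>=8.5
(array([23.41339463, 12.86312133, 96.44948699,  0.        , 70.68739168,
       -4.58660537]), True)
```

Emit:
step_arm(
  steps=[0.55, -0.3, -0.19, 0.27, -0.05, 0.02, -0.18, 0.55, -0.3, -0.19, 0.27, -0.1, 0.04, -0.36, 0.55, -0.3, -0.19, 0.27, -0.15, 0.06, -0.54, 0.55, -0.3, -0.19, 0.27, -0.2, 0.08, -0.72, 0.55, -0.3, -0.19, 0.27, -0.25, 0.1, -0.9, 0.55, -0.3, -0.19, 0.27, -0.277, 0.115, -1, 0.55, -0.3, -0.19, 0.27, -0.277, 0.115, -1],
  grip_force=100,
)

```text
time_s: 10.55
position: [0.4418, 0.1689, 0.3586]
tool_rot: [[0.96, 0.25, -0.124], [0.263, -0.96, 0.095], [-0.095, -0.124, -0.988]]
ft_force: [-1.2, -0.8, -0.0]
grip_width: 0.047
```

Run:
```python
from h import *
p,R=tool_for([-.148,.0095-.161,.0735],-90,-4,0,GR); p[2]=.2
plan([.44,.17,.36],down(0)); 
plan(p,R,frm=(np.array([.44,.17,.36]),down(0)))
```

```text
t=10.55 P [0.4418 0.1689 0.3586] shift [-0.0054, -0.0056, -0.0036] turn [-0.2142, 0.0, -1.6639] rows>=8.8
t=10.55 P [0.44 0.17 0.36] shift [0.3445, -0.3481, 0.5333] turn [-0.0, -0.0, -0.6222] rows>=4.3
```

Emit:
step_arm(
  steps=[0.55, 0, 0, 0, -0.03, 0, -0.19, 0.55, 0, 0, 0, -0.05, 0, -0.38, 0.55, 0, 0, 0, -0.075, 0, -0.57, 0.55, 0, 0, 0, -0.1, 0, -0.76, 0.55, 0, 0, 0, -0.12, 0, -0.95, 0.55, 0, 0, 0, -0.13, 0, -1, 0.55, 0, 0, 0, -0.13, 0, -1],
)

```text
time_s: 11.25
position: [0.4422, 0.1684, 0.3582]
tool_rot: [[0.501, 0.863, -0.065], [0.865, -0.501, 0.017], [-0.018, -0.065, -0.998]]
ft_force: [0.0, 0.6, -0.7]
grip_width: 0.0472
```

Run:
```python
from h import *
p,R=tool_for([-.148,.0095-.161,.0735],-90,-4,0,GR); p[2]=.2
plan(p,R)
```

```text
t=11.25 P [0.4422 0.1684 0.3582] shift [0.1342, -0.448, 0.5552] turn [-0.0867, -0.0209, -1.2908] rows>=6.8
```

Emit:
step_arm(
  steps=[0.55, 0.02, -0.07, 0.08, -0.01, 0, -0.19, 0.55, 0.04, -0.14, 0.17, -0.02, 0, -0.38, 0.55, 0.06, -0.21, 0.26, -0.03, -0.01, -0.57, 0.55, 0.09, -0.28, 0.35, -0.05, -0.01, -0.76, 0.55, 0.11, -0.35, 0.44, -0.06, -0.02, -0.95, 0.55, 0.13, -0.4, 0.5, -0.067, -0.016, -1, 0.55, 0.134, -0.448, 0.55, -0.067, -0.016, -1, 0.55, 0.134, -0.448, 0.55, -0.067, -0.016, -1],
)

```text
time_s: 12.05
position: [0.3338, 0.2733, 0.2001]
tool_rot: [[-0.258, 0.966, -0.019], [0.966, 0.258, -0.003], [0.002, -0.02, -1.0]]
ft_force: [-1.2, 0.1, 0.7]
grip_width: 0.0467
```

Run:
```python
from h import *
p,R=tool_for([-.148,.0095-.161,.0735],-90,-4,0,GR); 
q=p.copy(); q[2]=.14; plan(q,R); plan(p,R)
```

```text
t=12.05 P [0.3338 0.2733 0.2001] shift [-0.0017, 0.0096, 0.2003] turn [-0.0247, -0.0051, -0.29] rows>=1.5
t=12.05 P [0.3338 0.2733 0.2001] shift [-0.0021, 0.0135, 0.402] turn [-0.0247, -0.0051, -0.29] rows>=2.4
```

Emit:
step_arm(
  steps=[0.55, 0, 0, 0, -0.025, -0.005, -0.15, 0.55, -0.002, 0.01, 0.05, -0.025, -0.005, -0.29, 0.55, -0.002, 0.012, 0.2, -0.025, -0.005, -0.29, 0.55, -0.002, 0.012, 0.28, -0.025, -0.005, -0.29, 0.55, -0.002, 0.012, 0.28, -0.025, -0.005, -0.29],
)

```text
time_s: 12.55
position: [0.3377, 0.2724, 0.1158]
tool_rot: [[-0.468, 0.884, -0.0], [0.884, 0.468, -0.001], [-0.0, -0.001, -1.0]]
ft_force: [0.5, 0.0, 0.5]
grip_width: 0.0468
```

Run:
```python
from h import *
p,R=tool_for([-.148,.0095-.161,.0735],-90,-4,0,GR); plan(p,R); print(w2g(st()[0]))
snap('wrist','w4.png'); snap('top','t4.png')
```

```text
t=12.55 P [0.3377 0.2724 0.1158] shift [0.0061, -0.0047, 0.1209] turn [-0.0007, 0.0005, -0.002] rows>=0.7
[-0.14656703  0.14566709  0.11578093]
```

View pics/w4.png

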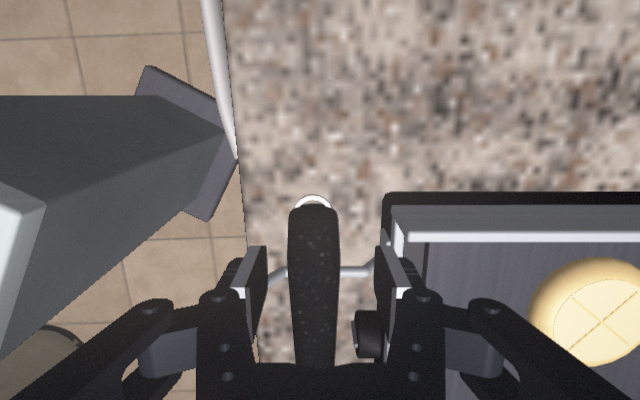

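View pics/t4.png

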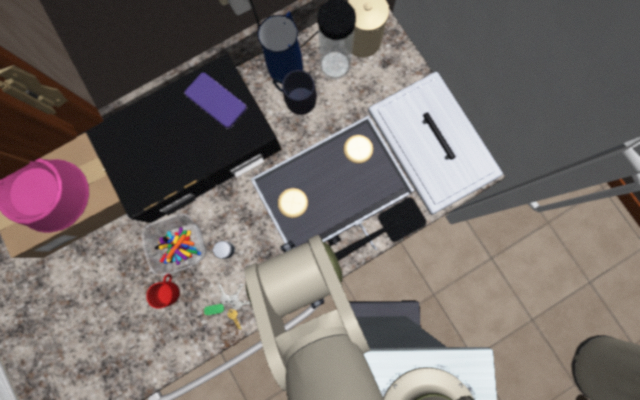

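Run:
```python
from h import *
K,T=cal('wrist')
def ray(u,v,z):
    r=T[:3,:3]@np.array([(u-K[0,2])/K[0,0],(v-K[1,2])/K[1,1],1]); return w2g(T[:3,3]+r*((z-T[2,3])/r[2]))
for u,v,z in ((355,271,.0725),(313,196,.0815),(275,273,.0725),(289,250,.0815),(339,250,.0815)): print(u,v,ray(u,v,z))
```

```text
355 271 [-0.1255183   0.12516709  0.0725    ]
313 196 [-0.14792738  0.17026049  0.0815    ]
275 273 [-0.16903413  0.12411401  0.0725    ]
289 250 [-0.16024014  0.14189014  0.0815    ]
339 250 [-0.13496724  0.14180978  0.0815    ]
```

Emit:
step_arm(
  steps=[0.55, 0.006, -0.004, 0.06, 0, 0, 0, 0.55, 0.006, -0.004, 0.121, 0, 0, 0, 0.55, 0.006, -0.004, 0.121, 0, 0, 0, 0, 0.006, -0.004, 0.121, 0, 0, 0, 0, 0.006, -0.004, 0.121, 0, 0, 0, 0, 0.006, -0.004, 0.121, 0, 0, 0, 0, 0.006, -0.004, 0.121, 0, 0, 0, 0, 0.006, -0.004, 0.121, 0, 0, 0],
  grip_force=100,
)

```text
time_s: 13.45
position: [0.337, 0.2747, 0.0825]
tool_rot: [[-0.471, 0.882, 0.007], [0.882, 0.471, 0.002], [-0.001, 0.007, -1.0]]
ft_force: [-0.7, 0.3, 6.2]
grip_width: 0.0225
```

Run:
```python
from h import *
P,R,s=st(); print(w2g(P),s['grip_width'],s['ft_force'])
```

```text
[-0.146129    0.14798949  0.08249507] 0.022452238738415998 [-0.6850147   0.2598714   6.21935182]
```

Emit:
step_arm(
  steps=[0, 0, 0, -0.03, 0, 0, 0, 0, 0, 0, -0.08, 0, 0, 0, 0, 0, 0, -0.16, 0, 0, 0, 0, 0, 0, -0.28, 0, 0, 0, 0, 0, 0, -0.4, 0, 0, 0, 0, 0, 0, -0.45, 0, 0, 0, 0, 0, 0, -0.45, 0, 0, 0, 0, 0, 0, -0.45, 0, 0, 0],
  grip_force=110,
)

```text
time_s: 14.25
position: [0.3352, 0.274, 0.2159]
tool_rot: [[-0.471, 0.882, 0.004], [0.882, 0.471, 0.001], [-0.001, 0.004, -1.0]]
ft_force: [-0.5, 0.5, -1.6]
grip_width: 0.0227
```

```bash
cat >> h.py <<'E'
def tmeas(cams=('top','scene')):
    """turner points in tool frame via mask"""
    P,R,s=st(); out={}
    for n in cams:
        pic,d=imaging.get_image(n); C=cloud(n,d); rs=imaging.regions_of(n,'turner')
        if not rs: print(n,'none'); continue
        m=rs[0]['mask']&(d>0); Q=(C[m]-P)@R
        L=np.linalg.norm(Q,axis=1)<.36; out[n]=Q[L]; print(n,rs[0]['score'],m.sum(),L.sum())
    return out
E
python3 - <<'E'
from h import *
P,R,s=st(); print(w2g(P),s['grip_width'],s['ft_force'],s['time_s'])
o=tmeas()
# tool frame: turner x = tool x (alpha 90, fl 1): tool_in_turner cols
M=tool_in_turner(90,1); print(M)
for n,Q in o.items():
    T=Q@M.T  # in turner axes, origin TCP
    np.save('pics/%s_t.npy'%n,T)
    for lo in np.arange(-.04,.34,.04):
        e=T[(T[:,0]>lo)&(T[:,0]<lo+.04)]
        if len(e)>4: print(n,round(lo,2),len(e),'y',np.round(np.percentile(e[:,1],[3,50,97]),4),'z',np.round(np.percentile(e[:,2],[5,50,95]),4))
    print('xmax',np.round(np.sort(T[:,0])[[-20,-5,-1]],4))
snap('scene','s5.png'); snap('top','t5.png')
E
```

```text
[-0.14801492  0.14823529  0.21594965] 0.022698926232818543 [-0.51715841  0.54613748 -1.62535275] 14.25
top 0.67 2437 2431
scene 0.56 2267 2267
[[-1.000000e+00  0.000000e+00  6.123234e-17]
 [ 0.000000e+00  1.000000e+00  0.000000e+00]
 [-6.123234e-17  0.000000e+00 -1.000000e+00]]
top 0.04 26 y [-0.007   0.0011  0.0099] z [0.0028 0.0053 0.0077]
top 0.08 212 y [-0.008   0.0006  0.0093] z [0.0002 0.0042 0.007 ]
top 0.12 183 y [-0.008  -0.0003  0.0075] z [-0.0032  0.0015  0.0043]
top 0.16 148 y [-0.0071 -0.0007  0.0056] z [-0.0058 -0.0022  0.0007]
top 0.2 708 y [-0.0355 -0.0014  0.0331] z [-0.0192 -0.0166 -0.0075]
top 0.24 806 y [-0.0367 -0.0019  0.0335] z [-0.0175 -0.0149 -0.0125]
top 0.28 348 y [-0.0359 -0.0019  0.0326] z [-0.0155 -0.0134 -0.0112]
xmax [0.297  0.2981 0.2985]
scene 0.0 146 y [-0.0135 -0.0065  0.0077] z [-0.0047  0.0043  0.0065]
scene 0.04 161 y [-0.0126 -0.0081  0.0049] z [-0.005   0.0031  0.0058]
scene 0.08 149 y [-0.0114 -0.0073  0.002 ] z [-0.0058  0.0012  0.0041]
scene 0.12 149 y [-0.0108 -0.0068  0.0033] z [-0.0086 -0.0015  0.0015]
scene 0.16 138 y [-0.0103 -0.0067  0.0017] z [-0.0105 -0.0048 -0.0017]
scene 0.2 569 y [-0.0401 -0.0078  0.0298] z [-0.0205 -0.0186 -0.0091]
scene 0.24 643 y [-0.0408 -0.0076  0.0302] z [-0.0188 -0.017  -0.0151]
scene 0.28 310 y [-0.0397 -0.0069  0.0279] z [-0.0171 -0.0156 -0.014 ]
xmax [0.2973 0.298  0.2984]
```

View pics/s5.png

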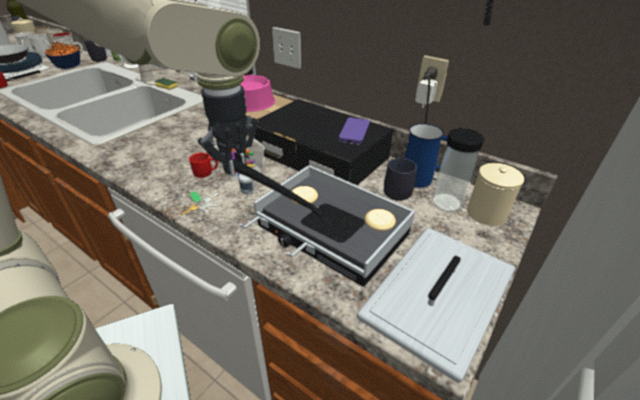

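The turner is held level (about 1.6° nose-down), with its tip 298 mm ahead of the TCP. The blade in the picture is at (340,225). Now I'll plan the transit.

```bash
cat >> h.py <<'E'
GR=(-.137,88.4,1)
def tool_for(pt_g,psi,delta,roll,gr=None,ref=TIP,cy=0.):
    gr=gr or GR
    Rt=Rt_of(psi,delta,roll); o=g2w(pt_g)-Rt@np.array(ref)
    RR=Rt@tool_in_turner(gr[1],gr[2]); p=o+Rt@np.array([gr[0],cy,.0145]); return p,RR
def turner_now(P,R):
    """griddle-frame tip pos + (heading,delta,roll) from tool pose"""
    Rt=R@tool_in_turner(GR[1],GR[2]).T; o=P-Rt@np.array([GR[0],0,.0145])
    B=RG().T@Rt@Ro.from_euler('y',-4,degrees=True).as_matrix()
    return w2g(o+Rt@TIP),Ro.from_matrix(B).as_euler('ZYX',degrees=True)
def rows(wps,grip=0,frm=None,tool=False):
    """wps: list of (pt_g,psi,delta,roll,nrows); interpolates from present turner pose linearly in params"""
    P,R0,s=st()
    if frm is not None: P,R0=frm
    tip,e=turner_now(P,R0); cur=np.r_[tip,e[0],e[1],e[2]]; out=[]; bad=[]
    pq,_=ikn(P,R0); print('t=%.2f'%s['time_s'],'tip_g',np.round(tip,4),'psi/delta/roll',np.round(e,1),'F',np.round(s['ft_force'],1))
    lp,lR=P,R0
    for pt,psi,d,r,n in wps:
        tgt=np.r_[pt,psi,d,r]
        for k in range(1,n+1):
            c=cur+(tgt-cur)*k/n; p,R=tool_for(c[:3],c[3],c[4],c[5]); q,o=ikn(p,R)
            if not o: bad.append((np.round(c,3).tolist(),q))
            st_=np.linalg.norm(p-lp); an=Ro.from_matrix(lR.T@R).magnitude()*57.3; jm=np.abs(q-pq).max() if q is not None and pq is not None else 999
            if st_>.05 or an>8.6 or jm>9: print('  fast',round(st_,3),round(an,1),round(jm,1))
            lp,lR,pq=p,R,q
            t=R0.T@(p-P)/.3; w=Ro.from_matrix(R0.T@R).as_rotvec(degrees=True)/45
            if np.abs(np.r_[t,w]).max()>1: print('OUT of scale at',len(out),np.round(np.r_[t,w],2))
            out.append([grip]+[round(float(x),3)+0. for x in np.r_[t,w]])
        cur=tgt
    print('bad',bad[:3],'n',len(out)); print(json.dumps([x for r in out for x in r])); print('end q',np.round(pq,0) if pq is not None else None)
E
python3 - <<'E'
from h import *
rows([([.08,-.09,.20],-47,4,0,6),([.08,-.09,.20],-47,4,0,1)])
E
```

```text
t=14.55 tip_g [-0.1474 -0.1495  0.1993] psi/delta/roll [-89.9  -2.4   0.1] F [-0.   0.7 -0.3]
bad [] n 7
[0, 0.024, 0.003, -0.019, 0.002, 0.024, -0.159, 0, 0.032, 0.008, -0.038, 0.007, 0.048, -0.318, 0, 0.026, 0.018, -0.057, 0.015, 0.072, -0.477, 0, 0.004, 0.034, -0.076, 0.026, 0.095, -0.636, 0, -0.03, 0.058, -0.094, 0.039, 0.117, -0.794, 0, -0.077, 0.091, -0.113, 0.056, 0.138, -0.953, 0, -0.077, 0.091, -0.113, 0.056, 0.138, -0.953]
end q [ 19.  14.  86.   4.  85. -53.]
```

Emit:
step_arm(
  steps=[0, 0.024, 0.003, -0.019, 0.002, 0.024, -0.159, 0, 0.032, 0.008, -0.038, 0.007, 0.048, -0.318, 0, 0.026, 0.018, -0.057, 0.015, 0.072, -0.477, 0, 0.004, 0.034, -0.076, 0.026, 0.095, -0.636, 0, -0.03, 0.058, -0.094, 0.039, 0.117, -0.794, 0, -0.077, 0.091, -0.113, 0.056, 0.138, -0.953, 0, -0.077, 0.091, -0.113, 0.056, 0.138, -0.953],
)

```text
time_s: 15.25
position: [0.3722, 0.2661, 0.25]
tool_rot: [[-0.94, 0.325, -0.104], [0.323, 0.946, 0.037], [0.11, 0.001, -0.994]]
ft_force: [-0.3, 0.3, 0.2]
grip_width: 0.0219
```

Run:
```python
from h import *
rows([([-.0,.096,.15],0,8,0,8),([-.0,.096,.15],0,8,0,1)])
```

```text
t=15.25 tip_g [ 0.0816 -0.0911  0.201 ] psi/delta/roll [-47.    3.9   0.1] F [-0.3  0.3  0.2]
OUT of scale at 7 [ 0.31 -0.48  0.13  0.15  0.09 -1.03]
OUT of scale at 8 [ 0.31 -0.48  0.13  0.15  0.09 -1.03]
bad [] n 9
[0, 0.072, -0.072, 0.02, 0.015, 0.011, -0.13, 0, 0.133, -0.142, 0.04, 0.031, 0.023, -0.259, 0, 0.185, -0.21, 0.058, 0.049, 0.034, -0.388, 0, 0.227, -0.275, 0.075, 0.068, 0.045, -0.518, 0, 0.259, -0.335, 0.091, 0.087, 0.056, -0.647, 0, 0.283, -0.39, 0.107, 0.108, 0.066, -0.776, 0, 0.299, -0.438, 0.121, 0.13, 0.076, -0.904, 0, 0.307, -0.48, 0.135, 0.153, 0.086, -1.033, 0, 0.307, -0.48, 0.135, 0.153, 0.086, -1.033]
end q [  13.    1.  108.   -3.   81. -105.]
```

Emit:
step_arm(
  steps=[0, 0.072, -0.072, 0.02, 0.015, 0.011, -0.13, 0, 0.133, -0.142, 0.04, 0.031, 0.023, -0.259, 0, 0.185, -0.21, 0.058, 0.049, 0.034, -0.388, 0, 0.227, -0.275, 0.075, 0.068, 0.045, -0.518, 0, 0.259, -0.335, 0.091, 0.087, 0.056, -0.647, 0, 0.283, -0.39, 0.107, 0.108, 0.066, -0.776, 0, 0.299, -0.438, 0.121, 0.13, 0.076, -0.904, 0, 0.307, -0.48, 0.135, 0.153, 0.086, -1, 0, 0.307, -0.48, 0.135, 0.153, 0.086, -1],
)

```text
time_s: 16.15
position: [0.2313, 0.1613, 0.2193]
tool_rot: [[-0.881, -0.445, -0.163], [-0.437, 0.896, -0.084], [0.183, -0.003, -0.983]]
ft_force: [0.5, 0.4, -1.0]
grip_width: 0.022
```

```bash
cat >> h.py <<'E'
def scones(cam='top',fn=None):
    p,d=imaging.get_image(cam); C=cloud(cam,d)
    if fn: cv2.imwrite('pics/'+fn,p)
    for r in imaging.regions_of(cam,'scone_1'):
        m=r['mask']&(d>0)
        if m.sum()<50: continue
        Q=(C[m]-np.r_[G,0])@RG(); z=np.median(Q[:,2]); E=Q[abs(Q[:,2]-z)<.006]; c,rad=cv2.minEnclosingCircle(E[:,:2].astype(np.float32))
        col=p[m].mean(0)
        print(cam,'scone',round(r['score'],2),np.round(r['pixel']),m.sum(),'c_g',np.round(c,3),'r',round(rad,3),'z',np.round(np.percentile(Q[:,2],[5,50,95]),3),'bgr',np.round(col))
E
python3 - <<'E'
from h import *
snap('top','t6.png'); scones('top'); scones('scene','s6.png')
o=tmeas(); M=tool_in_turner(90,1)
for n,Q in o.items():
    T=Q@M.T
    for lo in np.arange(.0,.32,.04):
        e=T[(T[:,0]>lo)&(T[:,0]<lo+.04)]
        if len(e)>4: print(n,round(lo,2),len(e),'y',np.round(np.percentile(e[:,1],[3,50,97]),4),'z',np.round(np.percentile(e[:,2],[5,50,95]),4))
    print('xmax',np.round(np.sort(T[:,0])[[-20,-5,-1]],4))
E
```

```text
top scone 0.73 [286. 195.] 304 c_g [0.014 0.099] r 0.034 z [0.06  0.075 0.079] bgr [178. 205. 216.]
top scone 0.7 [356. 148.] 661 c_g [ 0.047 -0.098] r 0.035 z [0.07  0.075 0.078] bgr [205. 226. 234.]
scene scone 0.83 [379. 216.] 503 c_g [ 0.043 -0.1  ] r 0.035 z [0.067 0.074 0.076] bgr [182. 223. 234.]
scene scone 0.6 [303. 196.] 408 c_g [0.006 0.096] r 0.035 z [0.066 0.074 0.076] bgr [184. 226. 237.]
top 0.89 2317 2305
scene 0.71 1259 1258
top 0.04 146 y [-0.0118 -0.0023  0.0087] z [0.0008 0.0064 0.0092]
top 0.08 215 y [-0.0109 -0.0018  0.0069] z [0.0005 0.0046 0.0076]
top 0.12 178 y [-0.0109 -0.0028  0.0051] z [-0.0038  0.0018  0.0052]
top 0.16 119 y [-0.0098 -0.0038  0.0023] z [-0.0044 -0.0007  0.002 ]
top 0.2 614 y [-0.0383 -0.0041  0.0312] z [-0.0188 -0.0162 -0.0064]
top 0.24 703 y [-0.04   -0.0035  0.0324] z [-0.0175 -0.0145 -0.012 ]
top 0.28 326 y [-0.04   -0.0038  0.0337] z [-0.0158 -0.013  -0.0109]
xmax [0.2991 0.3131 0.3341]
scene 0.0 72 y [-0.0141 -0.0118 -0.0089] z [-0.0049  0.0002  0.004 ]
scene 0.04 159 y [-0.0127 -0.0093 -0.    ] z [-0.0043  0.0029  0.0061]
scene 0.08 139 y [-0.0113 -0.0082  0.0001] z [-0.0068  0.001   0.0045]
scene 0.12 104 y [-0.0111 -0.0082 -0.0007] z [-0.0078 -0.0016  0.0021]
scene 0.16 75 y [-0.0105 -0.0079 -0.0016] z [-0.0107 -0.0049 -0.0013]
scene 0.2 253 y [-0.0389 -0.0097  0.0295] z [-0.0199 -0.018  -0.0093]
scene 0.24 271 y [-0.0398 -0.0062  0.0304] z [-0.018  -0.0164 -0.0148]
scene 0.28 103 y [-0.037  -0.0033  0.0304] z [-0.0165 -0.0151 -0.0139]
xmax [0.2933 0.2967 0.2991]
```

View pics/t6.png

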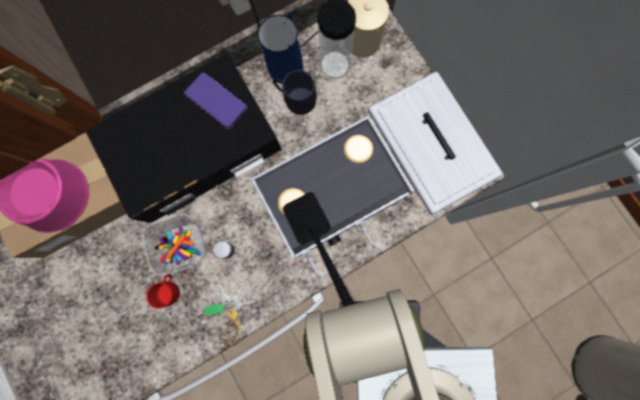

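View pics/s6.png

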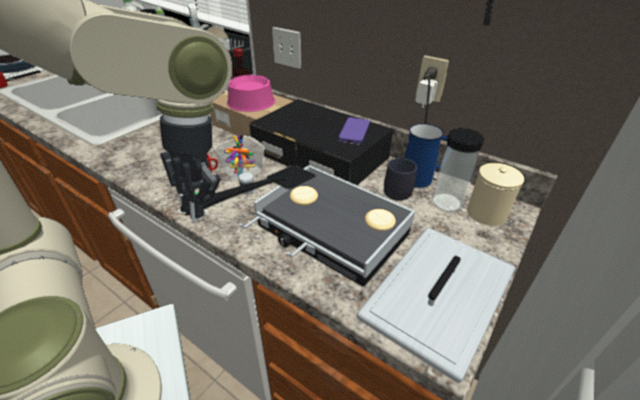

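Run:
```python
from h import *
rows([([-.045,.10,.10],0,15,0,3),([-.045,.10,.066],0,15,0,3),([-.045,.10,.066],0,15,0,2)])
```

```text
t=16.60 tip_g [-0.0013  0.0894  0.1497] psi/delta/roll [-1.5  8.1 -0.2] F [-0.4  0.  -1.5]
bad [] n 8
[0, 0.035, 0.002, 0.023, 0.001, 0.051, -0.011, 0, 0.068, 0.004, 0.047, 0.002, 0.103, -0.022, 0, 0.1, 0.007, 0.07, 0.004, 0.154, -0.033, 0, 0.093, 0.007, 0.107, 0.004, 0.154, -0.033, 0, 0.086, 0.007, 0.144, 0.004, 0.154, -0.033, 0, 0.079, 0.007, 0.182, 0.004, 0.154, -0.033, 0, 0.079, 0.007, 0.182, 0.004, 0.154, -0.033, 0, 0.079, 0.007, 0.182, 0.004, 0.154, -0.033]
end q [  13.    5.  115.   -5.   77. -103.]
```

Emit:
step_arm(
  steps=[0, 0.035, 0.002, 0.023, 0.001, 0.051, -0.011, 0, 0.068, 0.004, 0.047, 0.002, 0.103, -0.022, 0, 0.1, 0.007, 0.07, 0.004, 0.154, -0.033, 0, 0.093, 0.007, 0.107, 0.004, 0.154, -0.033, 0, 0.086, 0.007, 0.144, 0.004, 0.154, -0.033, 0, 0.079, 0.007, 0.182, 0.004, 0.154, -0.033, 0, 0.079, 0.007, 0.182, 0.004, 0.154, -0.033, 0, 0.079, 0.007, 0.182, 0.004, 0.154, -0.033],
)

```text
time_s: 17.4
position: [0.2019, 0.1485, 0.1705]
tool_rot: [[-0.842, -0.47, -0.266], [-0.448, 0.883, -0.141], [0.301, 0.0, -0.954]]
ft_force: [0.2, -0.0, -0.9]
grip_width: 0.0217
```

Run:
```python
from h import *
scones('scene','s7.png'); scones('top')
rows([([-.045,.10,.0595],0,15,0,3),([-.045,.10,.0595],0,15,0,1)])
```

```text
scene scone 0.91 [303. 199.] 414 c_g [0.005 0.097] r 0.035 z [0.065 0.074 0.076] bgr [180. 222. 232.]
scene scone 0.79 [378. 217.] 517 c_g [ 0.044 -0.099] r 0.035 z [0.065 0.074 0.076] bgr [181. 223. 233.]
top scone 0.88 [293. 201.] 686 c_g [0.008 0.098] r 0.034 z [0.071 0.075 0.078] bgr [200. 226. 236.]
top scone 0.68 [355. 148.] 641 c_g [ 0.046 -0.098] r 0.035 z [0.071 0.075 0.078] bgr [208. 229. 237.]
t=17.60 tip_g [-0.045   0.1     0.0663] psi/delta/roll [ 0. 15. -0.] F [-0.   0.9 -1.1]
bad [] n 4
[0, -0.002, 0.0, 0.007, 0.0, 0.0, 0.0, 0, -0.005, 0.0, 0.014, 0.0, 0.0, 0.0, 0, -0.007, 0.0, 0.021, 0.0, 0.001, 0.0, 0, -0.007, 0.0, 0.021, 0.0, 0.001, 0.0]
end q [  13.    6.  116.   -5.   75. -103.]
```

View pics/s7.png

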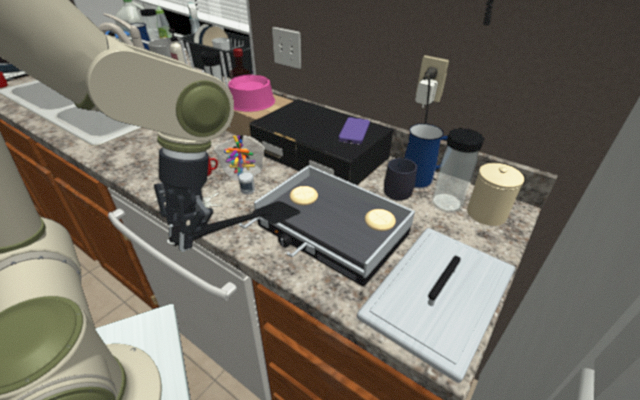

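Emit:
step_arm(
  steps=[0, -0.002, 0, 0.007, 0, 0, 0, 0, -0.005, 0, 0.014, 0, 0, 0, 0, -0.007, 0, 0.021, 0, 0, 0, 0, -0.007, 0, 0.021, 0, 0, 0],
)

```text
time_s: 18.0
position: [0.2022, 0.1486, 0.1636]
tool_rot: [[-0.842, -0.47, -0.265], [-0.448, 0.883, -0.14], [0.3, 0.0, -0.954]]
ft_force: [0.4, 0.2, -0.8]
grip_width: 0.0222
```

Run:
```python
from h import *
P,R,s=st(); 
rows([([-.02,.10,.0595],0,12,0,2),([.09,.10,.0595],0,8,0,6)])
```

```text
t=18.00 tip_g [-0.0453  0.1001  0.0588] psi/delta/roll [ 0. 15.  0.] F [ 0.4  0.2 -0.8]
bad [] n 8
[0, -0.039, 0.0, 0.013, 0.0, -0.034, 0.0, 0, -0.078, 0.0, 0.025, 0.0, -0.068, 0.0, 0, -0.137, 0.0, 0.019, 0.0, -0.082, 0.0, 0, -0.195, 0.0, 0.012, 0.0, -0.097, 0.0, 0, -0.254, 0.0, 0.005, 0.0, -0.112, 0.0, 0, -0.312, 0.0, -0.002, 0.0, -0.127, 0.0, 0, -0.371, 0.0, -0.008, 0.0, -0.142, 0.0, 0, -0.43, 0.0, -0.015, 0.0, -0.156, 0.0]
end q [  17.   18.  105.   -2.   67. -100.]
```

Emit:
step_arm(
  steps=[0, -0.001, 0, 0.004, 0, 0, 0, 0, -0.002, 0, 0.007, 0, 0, 0, 0, -0.002, 0, 0.007, 0, 0, 0],
)

```text
time_s: 18.3
position: [0.2022, 0.1486, 0.1616]
tool_rot: [[-0.842, -0.47, -0.264], [-0.448, 0.883, -0.14], [0.299, 0.0, -0.954]]
ft_force: [-0.0, -0.2, 0.0]
grip_width: 0.0222
```

Run:
```python
from h import *
rows([([-.045,.1,.055],0,15,0,1)])
C=cloud('top',imaging.get_image('top')[1]);
```

```text
t=18.30 tip_g [-0.0452  0.1     0.0569] psi/delta/roll [ 0. 15.  0.] F [-0.  -0.2  0. ]
bad [] n 1
[0, -0.002, 0.0, 0.006, 0.0, 0.0, 0.0]
end q [  13.    6.  116.   -5.   75. -103.]
```

Emit:
step_arm(
  steps=[0, -0.001, 0, 0.004, 0, 0, 0, 0, -0.002, 0, 0.007, 0, 0, 0, 0, -0.002, 0, 0.007, 0, 0, 0],
)

```text
time_s: 18.65
position: [0.2022, 0.1486, 0.1594]
tool_rot: [[-0.842, -0.47, -0.264], [-0.448, 0.883, -0.14], [0.299, 0.0, -0.954]]
ft_force: [-0.3, -0.6, -0.6]
grip_width: 0.022
```

Run:
```python
from h import *
P,R,s=st(); print(turner_now(P,R),s['ft_force'],s['wrist_torque'])
pic,d=imaging.get_image('scene'); C=cloud('scene',d); r=imaging.regions_of('scene','turner')[0]; m=r['mask']&(d>0); Q=(C[m]-np.r_[G,0])@RG()
b=Q[Q[:,0]>-.13]
for lo in np.arange(-.15,-.03,.02):
    e=b[(b[:,0]>lo)&(b[:,0]<lo+.02)]
    if len(e)>4: print(round(lo,2),len(e),np.round(np.percentile(e[:,2],[5,50,95]),4),np.round(np.percentile(e[:,1],[3,97]),3))
W=(C-np.r_[G,0])@RG(); e=(d>0)&(abs(W[...,0]-.0)<.05)&(abs(W[...,1])<.04); print('plate z scene',np.median(W[e][:,2]))
cv2.imwrite('pics/crop8.png',cv2.resize(pic[150:270,190:400],None,fx=3.5,fy=3.5))
```

```text
(array([-0.04519953,  0.1000206 ,  0.05473076]), array([9.15138658e-03, 1.50144141e+01, 1.33364711e-02])) [-0.2666183  -0.58758068 -0.62112129] [ 0.08873897 -0.14351179  0.01469835]
-0.13 145 [0.0762 0.0802 0.0888] [0.06  0.176]
-0.11 147 [0.0644 0.0744 0.0775] [0.06  0.132]
-0.09 149 [0.0573 0.0696 0.0726] [0.059 0.145]
-0.07 140 [0.0615 0.0649 0.0674] [0.059 0.131]
-0.05 47 [0.0578 0.0614 0.0632] [0.064 0.127]
plate z scene 0.05827323251812083
```

View pics/crop8.png

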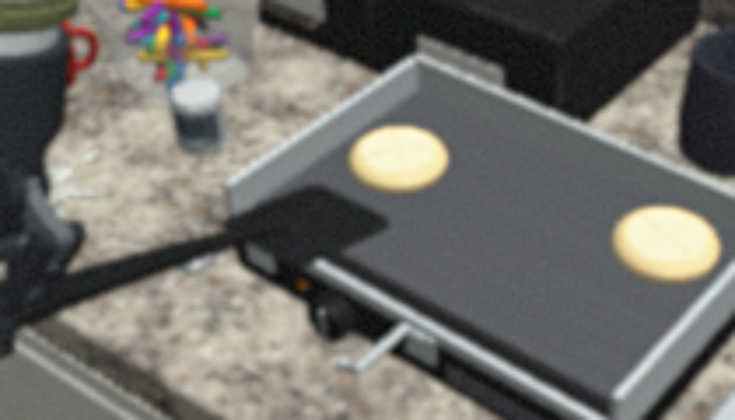

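Run:
```python
from h import *
rows([([-.02,.10,.0545],0,12,0,2),([.088,.10,.0545],0,8,0,5),([.088,.1,.0545],0,8,0,1)])
```

```text
t=18.75 tip_g [-0.0452  0.1     0.0548] psi/delta/roll [ 0. 15.  0.] F [-0.8 -0.6  0.2]
bad [] n 8
[0, -0.039, 0.0, 0.014, 0.0, -0.033, 0.0, 0, -0.079, 0.0, 0.028, 0.0, -0.067, 0.0, 0, -0.148, 0.0, 0.02, 0.0, -0.085, 0.0, 0, -0.217, 0.0, 0.013, 0.0, -0.102, 0.0, 0, -0.286, 0.0, 0.005, 0.0, -0.12, 0.0, 0, -0.355, 0.0, -0.003, 0.0, -0.138, 0.0, 0, -0.425, 0.0, -0.01, 0.0, -0.156, 0.0, 0, -0.425, 0.0, -0.01, 0.0, -0.156, 0.0]
end q [  17.   18.  106.   -2.   66. -100.]
```

Emit:
step_arm(
  steps=[0, -0.039, 0, 0.014, 0, -0.033, 0, 0, -0.079, 0, 0.028, 0, -0.067, 0, 0, -0.148, 0, 0.02, 0, -0.085, 0, 0, -0.217, 0, 0.013, 0, -0.102, 0],
)

```text
time_s: 19.15
position: [0.2564, 0.1775, 0.1361]
tool_rot: [[-0.861, -0.469, -0.196], [-0.458, 0.883, -0.104], [0.222, 0.0, -0.975]]
ft_force: [-0.7, -0.9, 0.4]
grip_width: 0.0218
```

Run:
```python
from h import *
scones('scene','s9.png'); scones('top')
rows([([.088,.10,.0545],0,8,0,3),([.088,.1,.0545],0,8,0,1)])
p=cv2.imread('pics/s9.png'); cv2.imwrite('pics/crop9.png',cv2.resize(p[150:270,190:400],None,fx=3.5,fy=3.5))
```

```text
scene scone 0.8 [313. 187.] 382 c_g [0.052 0.099] r 0.035 z [0.066 0.074 0.076] bgr [175. 217. 228.]
scene scone 0.58 [379. 217.] 518 c_g [ 0.043 -0.099] r 0.034 z [0.066 0.074 0.076] bgr [179. 221. 232.]
top scone 0.96 [359. 148.] 705 c_g [ 0.047 -0.098] r 0.035 z [0.061 0.075 0.078] bgr [199. 219. 227.]
top scone 0.57 [283. 183.] 661 c_g [0.06 0.1 ] r 0.034 z [0.07  0.075 0.078] bgr [197. 224. 234.]
t=19.35 tip_g [0.0227 0.1002 0.054 ] psi/delta/roll [ 0.  10.5  0. ] F [-0.1  0.2  0.4]
bad [] n 4
[0, -0.07, 0.0, -0.002, 0.0, -0.018, 0.0, 0, -0.14, 0.0, -0.005, 0.0, -0.037, 0.0, 0, -0.21, 0.0, -0.007, 0.0, -0.055, 0.0, 0, -0.21, 0.0, -0.007, 0.0, -0.055, 0.0]
end q [  17.   18.  106.   -2.   66. -100.]
```

View pics/crop9.png

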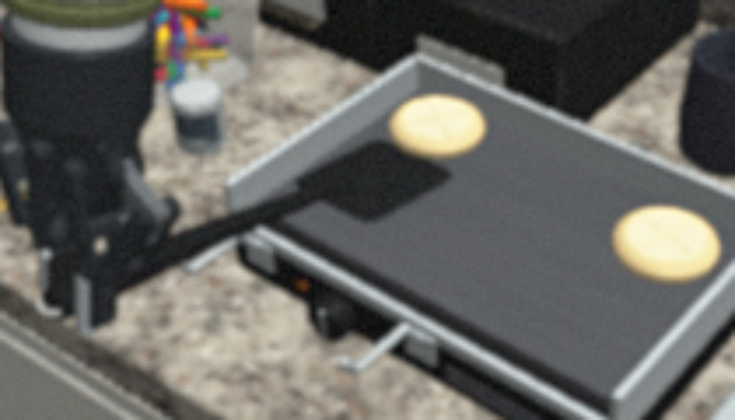

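As expected, the scone was pushed back; it is now at the back guard (crop 437,125). I'll drive the blade under it.

Emit:
step_arm(
  steps=[0, -0.04, 0, -0.001, 0, -0.01, 0, 0, -0.08, 0, -0.002, 0, -0.02, 0, 0, -0.12, 0, -0.003, 0, -0.03, 0, 0, -0.16, 0, -0.005, 0, -0.04, 0, 0, -0.2, 0, -0.006, 0, -0.055, 0, 0, -0.21, 0, -0.007, 0, -0.055, 0],
)

```text
time_s: 19.95
position: [0.3115, 0.2067, 0.124]
tool_rot: [[-0.868, -0.47, -0.159], [-0.462, 0.883, -0.084], [0.18, 0.0, -0.984]]
ft_force: [-1.5, -1.6, 0.2]
grip_width: 0.0219
```

Run:
```python
from h import *
scones('scene','s10.png'); scones('top')
rows([([.088,.10,.0545],0,8,0,3)])
p=cv2.imread('pics/s10.png'); cv2.imwrite('pics/crop10.png',cv2.resize(p[150:270,190:400],None,fx=3.5,fy=3.5))
```

```text
scene scone 0.74 [314. 182.] 315 c_g [0.056 0.098] r 0.033 z [0.075 0.08  0.083] bgr [175. 220. 232.]
scene scone 0.66 [381. 218.] 523 c_g [ 0.043 -0.099] r 0.035 z [0.065 0.074 0.076] bgr [176. 218. 230.]
scene scone 0.65 [340. 225.] 9502 c_g [0.018 0.012] r 0.208 z [0.027 0.058 0.085] bgr [99. 97. 95.]
top scone 0.83 [282. 183.] 682 c_g [0.06  0.101] r 0.034 z [0.075 0.082 0.085] bgr [178. 210. 223.]
top scone 0.81 [357. 148.] 695 c_g [ 0.047 -0.098] r 0.034 z [0.061 0.075 0.079] bgr [199. 220. 229.]
t=20.15 tip_g [0.0887 0.1    0.0551] psi/delta/roll [0.  7.9 0. ] F [ 0.2 -0.2 -0.2]
bad [] n 3
[0, 0.001, 0.0, 0.0, 0.0, 0.001, 0.0, 0, 0.001, 0.0, 0.0, 0.0, 0.002, 0.0, 0, 0.002, 0.0, 0.001, 0.0, 0.002, 0.0]
end q [  17.   18.  106.   -2.   66. -100.]
```

View pics/crop10.png

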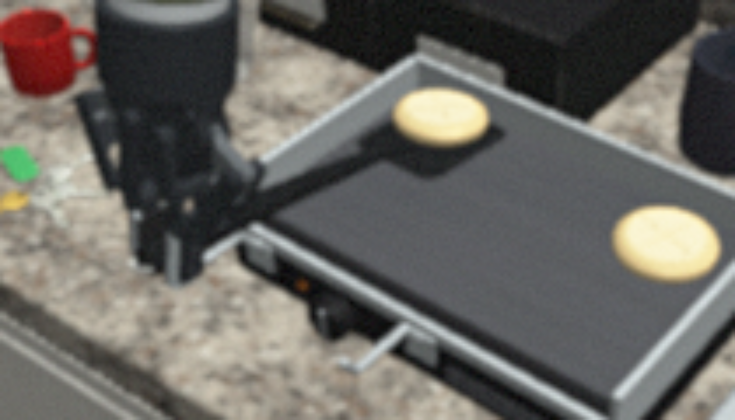

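The scone sits on the blade (z about 81 mm). I'll lift it level and back away from the guard.

Run:
```python
from h import *
rows([([.087,.10,.062],0,4,0,2),([.080,.10,.085],0,0,0,3),([.065,.09,.115],0,0,0,3),([.065,.09,.115],0,0,0,1)])
```

```text
t=20.15 tip_g [0.0887 0.1    0.0551] psi/delta/roll [0.  7.9 0. ] F [ 0.2 -0.2 -0.2]
bad [] n 9
[0, 0.006, 0.0, 0.023, 0.0, -0.043, 0.0, 0, 0.011, 0.0, 0.046, 0.0, -0.087, 0.0, 0, 0.023, 0.0, 0.045, 0.0, -0.116, 0.0, 0, 0.034, 0.0, 0.045, 0.0, -0.146, 0.0, 0, 0.044, 0.0, 0.044, 0.0, -0.175, 0.0, 0, 0.067, -0.011, 0.014, 0.0, -0.175, 0.0, 0, 0.089, -0.022, -0.016, 0.0, -0.175, 0.0, 0, 0.112, -0.033, -0.045, 0.0, -0.175, 0.0, 0, 0.112, -0.033, -0.045, 0.0, -0.175, 0.0]
end q [  13.   10.  113.   -1.   60. -105.]
```

Emit:
step_arm(
  steps=[0, 0.006, 0, 0.023, 0, -0.043, 0, 0, 0.011, 0, 0.046, 0, -0.087, 0, 0, 0.023, 0, 0.045, 0, -0.116, 0, 0, 0.034, 0, 0.045, 0, -0.146, 0, 0, 0.044, 0, 0.044, 0, -0.175, 0, 0, 0.067, -0.011, 0.014, 0, -0.175, 0, 0, 0.089, -0.022, -0.016, 0, -0.175, 0, 0, 0.112, -0.033, -0.045, 0, -0.175, 0, 0, 0.112, -0.033, -0.045, 0, -0.175, 0],
)

```text
time_s: 21.05
position: [0.2886, 0.1828, 0.1451]
tool_rot: [[-0.882, -0.469, -0.035], [-0.469, 0.883, -0.02], [0.04, -0.001, -0.999]]
ft_force: [0.5, 0.9, -1.1]
grip_width: 0.0222
```

Run:
```python
from h import *
scones('scene','s11.png'); scones('top')
o=tmeas(); M=tool_in_turner(90,1)
for n,Q in o.items():
    T=Q@M.T
    for lo in np.arange(.04,.32,.02):
        e=T[(T[:,0]>lo)&(T[:,0]<lo+.02)]
        if len(e)>4: print(n,round(lo,2),len(e),'y',np.round(np.percentile(e[:,1],[3,50,97]),4),'z',np.round(np.percentile(e[:,2],[5,50,95]),4))
P,R,s=st(); print(turner_now(P,R),s['ft_force'])
p=cv2.imread('pics/s11.png'); cv2.imwrite('pics/crop11.png',cv2.resize(p[130:270,190:400],None,fx=3.5,fy=3.5))
```

```text
scene scone 0.94 [389. 217.] 457 c_g [ 0.055 -0.115] r 0.034 z [0.068 0.074 0.076] bgr [185. 227. 237.]
scene scone 0.75 [312. 174.] 402 c_g [0.031 0.089] r 0.035 z [0.12  0.128 0.13 ] bgr [175. 218. 229.]
top scone 0.81 [290. 188.] 776 c_g [0.034 0.091] r 0.035 z [0.124 0.129 0.132] bgr [191. 220. 231.]
top scone 0.56 [361. 142.] 647 c_g [ 0.061 -0.115] r 0.035 z [0.07  0.075 0.078] bgr [204. 225. 233.]
top 0.95 1249 1249
scene 0.88 806 806
top 0.04 101 y [-0.0113 -0.0008  0.0132] z [-0.0013  0.0055  0.0085]
top 0.06 108 y [-0.0114 -0.0009  0.0125] z [-0.0005  0.0042  0.0076]
top 0.08 86 y [-0.0099 -0.0016  0.0074] z [-0.      0.0037  0.0062]
top 0.1 68 y [-0.0086 -0.0017  0.0048] z [-0.0005  0.0024  0.0052]
top 0.12 67 y [-0.0092 -0.0025  0.0045] z [-0.0028  0.0004  0.003 ]
top 0.14 72 y [-0.0101 -0.0027  0.005 ] z [-0.0061 -0.0024  0.001 ]
top 0.16 54 y [-0.0092 -0.003   0.0036] z [-0.0064 -0.0038 -0.0007]
top 0.18 47 y [-0.0087 -0.0036  0.0019] z [-0.0096 -0.0062 -0.0029]
top 0.2 232 y [-0.0373 -0.0048  0.0284] z [-0.0238 -0.0207 -0.0077]
top 0.22 278 y [-0.0397 -0.0062  0.031 ] 
[... 570 characters left out ...]
7  0.0001]
scene 0.14 39 y [-0.0105 -0.0077 -0.0011] z [-0.0097 -0.0046 -0.0021]
scene 0.16 36 y [-0.0103 -0.0072 -0.0007] z [-0.0122 -0.0068 -0.0041]
scene 0.18 33 y [-0.0097 -0.0075  0.001 ] z [-0.0134 -0.0093 -0.0065]
scene 0.2 122 y [-0.038  -0.0095  0.0278] z [-0.0248 -0.0226 -0.0115]
scene 0.22 127 y [-0.0394 -0.0115  0.0296] z [-0.0241 -0.0224 -0.0201]
scene 0.24 35 y [-0.0401 -0.0314 -0.0156] z [-0.0225 -0.0215 -0.0206]
scene 0.26 26 y [-0.0417 -0.035  -0.0291] z [-0.0228 -0.0208 -0.019 ]
scene 0.28 21 y [-0.0406 -0.0335 -0.0253] z [-0.0213 -0.0201 -0.0191]
(array([0.0645121 , 0.09027785, 0.11404642]), array([0.01858646, 0.11303719, 0.02237608])) [-0.61692669  0.95345424 -1.3310081 ]
```

View pics/crop11.png

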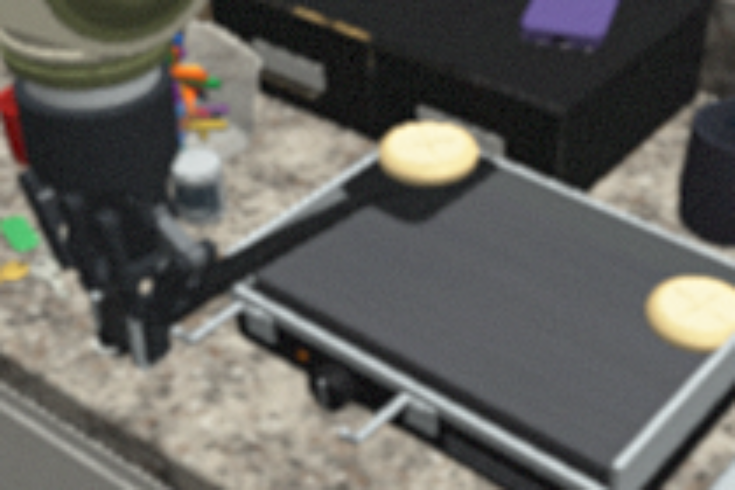

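```bash
cat >> h.py <<'E'
GR=(-.137,87.4,1)
LE=np.array([.161,.0335,.0065])
def turner_now(P,R,ref=TIP):
    Rt=R@tool_in_turner(GR[1],GR[2]).T; o=P-Rt@np.array([GR[0],0,.0145])
    B=RG().T@Rt@Ro.from_euler('y',-4,degrees=True).as_matrix()
    return w2g(o+Rt@ref),Ro.from_matrix(B).as_euler('ZYX',degrees=True)
def rows(wps,grip=0,frm=None,ref=TIP):
    P,R0,s=st()
    if frm is not None: P,R0=frm
    tip,e=turner_now(P,R0,ref); cur=np.r_[tip,e[0],e[1],e[2]]; out=[]; bad=[]
    pq=np.array(s['q']); print('t=%.2f'%s['time_s'],'ref_g',np.round(tip,4),'psi/delta/roll',np.round(e,1),'F',np.round(s['ft_force'],1))
    lp,lR=P,R0
    for pt,psi,d,r,n in wps:
        tgt=np.r_[pt,psi,d,r]
        for k in range(1,n+1):
            c=cur+(tgt-cur)*k/n; p,R=tool_for(c[:3],c[3],c[4],c[5],ref=ref); q,o=ikn(p,R)
            if not o: bad.append((np.round(c,3).tolist(),q))
            st_=np.linalg.norm(p-lp); an=Ro.from_matrix(lR.T@R).magnitude()*57.3; jm=np.abs(q-pq).max() if q is not None and pq is not None else 999
            if st_>.05 or an>8.6 or jm>9: print('  fast',len(out),round(st_,3),round(an,1),round(jm,1))
            lp,lR,pq=p,R,q
            t=R0.T@(p-P)/.3; w=Ro.from_matrix(R0.T@R).as_rotvec(degrees=True)/45
            if np.abs(np.r_[t,w]).max()>1: print('OUT of scale at',len(out),np.round(np.r_[t,w],2))
            out.append([grip]+[round(float(x),3)+0. for x in np.r_[t,w]])
        cur=tgt
    print('bad',bad[:3],'n',len(out)); print(json.dumps([x for r in out for x in r])); print('end q',np.round(pq,0) if pq is not None else None, 'tcp',np.round(lp,3))
    return lp,lR
E
python3 - <<'E'
from h import *
x=.07; ye=.048
f=rows([([x,ye,.10],0,0,0,4),([x,ye,.066],0,0,0,4),([x,ye,.066],0,0,0,1)],ref=LE)
print('--roll check')
f=rows([([x,ye,.066],0,0,-40,6)],ref=LE,frm=f)
f=rows([([x,ye,.066],0,0,-80,6)],ref=LE,frm=f)
f=rows([([x,ye,.066],0,0,-115,5)],ref=LE,frm=f)
E
```

```text
t=21.45 ref_g [0.0639 0.1238 0.1089] psi/delta/roll [0.  1.1 0. ] F [-0.6  1.  -1.3]
bad [] n 9
[0, -0.005, -0.063, 0.012, 0.0, -0.006, 0.0, 0, -0.01, -0.126, 0.024, 0.0, -0.012, 0.0, 0, -0.015, -0.189, 0.036, 0.0, -0.019, 0.0, 0, -0.02, -0.252, 0.048, 0.0, -0.025, 0.0, 0, -0.021, -0.252, 0.076, 0.0, -0.025, 0.0, 0, -0.023, -0.252, 0.104, 0.0, -0.025, 0.0, 0, -0.024, -0.252, 0.133, 0.0, -0.025, 0.0, 0, -0.025, -0.252, 0.161, 0.0, -0.025, 0.0, 0, -0.025, -0.252, 0.161, 0.0, -0.025, 0.0]
end q [   1.   16.  117.   -1.   49. -117.] tcp [0.329 0.119 0.095]
--roll check
t=21.45 ref_g [0.07  0.048 0.066] psi/delta/roll [-0.  0.  0.] F [-0.6  1.  -1.3]
  fast 0 0.005 6.7 12.7
  fast 1 0.005 6.7 11.5
  fast 2 0.005 6.7 11.7
  fast 3 0.005 6.7 11.2
  fast 4 0.005 6.7 10.1
bad [] n 6
[0, 0.0, 0.012, -0.012, 0.148, 0.0, 0.004, 0, 0.001, 0.025, -0.023, 0.296, 0.0, 0.007, 0, 0.001, 0.04, -0.032, 0.444, 0.0, 0.011, 0, 0.001, 0.055, -0.04, 0.592, 0.0, 0.014, 0, 0.001, 0.071, -0.046, 0.741, 0.0, 0.018, 0, 0.001, 0.088, -0.049, 0.889, 0.0, 0.022]
end q [ 30.  22. 117. -50.  57. -53.] tcp [0.316 0.142
[... 151 characters left out ...]
 0.148, 0.0, 0.004, 0, 0.001, 0.025, -0.023, 0.296, 0.0, 0.007, 0, 0.001, 0.04, -0.032, 0.444, 0.0, 0.011, 0, 0.001, 0.055, -0.04, 0.592, 0.0, 0.014, 0, 0.001, 0.071, -0.046, 0.741, 0.0, 0.018, 0, 0.001, 0.088, -0.049, 0.889, 0.0, 0.022]
end q [ 47.  45. 114. -68.  88. -20.] tcp [0.302 0.168 0.104]
t=21.45 ref_g [0.07  0.048 0.066] psi/delta/roll [  0.   0. -80.] F [-0.6  1.  -1.3]
  fast 0 0.005 7.0 88.4
bad [] n 5
[0, 0.0, 0.013, -0.013, 0.156, 0.0, 0.004, 0, 0.001, 0.027, -0.024, 0.311, 0.0, 0.008, 0, 0.001, 0.042, -0.034, 0.467, 0.0, 0.011, 0, 0.001, 0.058, -0.041, 0.622, 0.0, 0.015, 0, 0.001, 0.075, -0.047, 0.778, 0.0, 0.019]
end q [ 47.  67. 110. -71. 116.  -3.] tcp [0.294 0.184 0.084]
```

Run:
```python
from h import *
x=.04; ye=.048
f=rows([([x,ye,.10],0,-1,0,4),([x,ye,.066],0,-1,0,4),([x,ye,.066],0,-1,0,1)],ref=LE)
print('--roll check')
def quiet(w,f):
    import io,contextlib
    b=io.StringIO()
    with contextlib.redirect_stdout(b): f=rows(w,ref=LE,frm=f)
    L=[l for l in b.getvalue().splitlines() if l[:3] in('bad','end','  f','OUT')]; print('\n'.join(L)); 
    print('wrist g',np.round(w2g(f[0]-.2405*f[1][:,2]),3),'zdir',np.round(f[1][:,2],2)); return f
f=quiet([([x,ye,.066],0,-1,-42,7)],f)
f=quiet([([x,ye,.066],0,0,-82,6)],f)
f=quiet([([x,ye+.02,.09],0,0,-105,5)],f)
```

```text
t=21.45 ref_g [0.0639 0.1238 0.1089] psi/delta/roll [0.  1.1 0. ] F [-0.6  1.  -1.3]
bad [] n 9
[0, 0.02, -0.063, 0.017, 0.0, -0.012, 0.0, 0, 0.04, -0.126, 0.035, 0.0, -0.023, 0.0, 0, 0.061, -0.189, 0.052, 0.0, -0.035, 0.0, 0, 0.081, -0.252, 0.07, 0.0, -0.047, 0.0, 0, 0.079, -0.252, 0.098, 0.0, -0.047, 0.0, 0, 0.078, -0.252, 0.126, 0.0, -0.047, 0.0, 0, 0.077, -0.252, 0.154, 0.0, -0.047, 0.0, 0, 0.076, -0.252, 0.183, 0.0, -0.047, 0.0, 0, 0.076, -0.252, 0.183, 0.0, -0.047, 0.0]
end q [  -2.   14.  122.   -0.   45. -120.] tcp [0.302 0.105 0.09 ]
--roll check
  fast 0 0.005 6.0 16.9
  fast 1 0.005 6.0 11.8
  fast 2 0.005 6.0 12.2
  fast 3 0.005 6.0 11.8
  fast 4 0.005 6.0 10.7
  fast 5 0.005 6.0 9.4
bad [] n 7
end q [ 32.  22. 122. -54.  55. -46.] tcp [0.288 0.129 0.105]
wrist g [-0.255  0.203  0.283] zdir [ 0.3  -0.6  -0.74]
  fast 0 0.005 6.7 66.4
bad [] n 6
end q [ 49.  46. 117. -67.  88. -15.] tcp [0.275 0.155 0.103]
wrist g [-0.251  0.31   0.137] zdir [ 0.44 -0.89 -0.14]
  fast 0 0.007 4.6 91.0
bad [] n 5
end q [ 52.  58. 114. -67. 109.  -8.] tcp [0.26  0.184 0.115]
wrist g [-0.251  0.337  0.053] zdir [ 0.43 -0.86  0.26]
```

Emit:
step_arm(
  steps=[0, 0.02, -0.063, 0.017, 0, -0.012, 0, 0, 0.04, -0.126, 0.035, 0, -0.023, 0, 0, 0.061, -0.189, 0.052, 0, -0.035, 0, 0, 0.081, -0.252, 0.07, 0, -0.047, 0, 0, 0.079, -0.252, 0.098, 0, -0.047, 0, 0, 0.078, -0.252, 0.126, 0, -0.047, 0, 0, 0.077, -0.252, 0.154, 0, -0.047, 0, 0, 0.076, -0.252, 0.183, 0, -0.047, 0, 0, 0.076, -0.252, 0.183, 0, -0.047, 0],
  grip_force=120,
)

```text
time_s: 22.35
position: [0.3012, 0.1046, 0.0891]
tool_rot: [[-0.883, -0.47, -0.008], [-0.47, 0.883, -0.003], [0.008, 0.001, -1.0]]
ft_force: [-0.9, 0.3, -0.9]
grip_width: 0.0217
```

Run:
```python
from h import *
scones('scene','s12.png'); scones('top')
P,R,s=st(); print(s['ft_force'],w2g(P))
p=cv2.imread('pics/s12.png'); cv2.imwrite('pics/crop12.png',cv2.resize(p[130:270,190:400],None,fx=3.5,fy=3.5))
f=rows([([.04,.048,.066],0,-1,-42,8)],ref=LE)
```

```text
scene scone 0.91 [330. 207.] 500 c_g [0.005 0.014] r 0.035 z [0.068 0.081 0.083] bgr [171. 213. 225.]
scene scone 0.71 [387. 217.] 473 c_g [ 0.057 -0.115] r 0.035 z [0.067 0.074 0.076] bgr [183. 224. 234.]
top scone 0.83 [360. 140.] 641 c_g [ 0.062 -0.115] r 0.035 z [0.071 0.075 0.078] bgr [206. 227. 235.]
top scone 0.67 [324. 184.] 702 c_g [0.009 0.016] r 0.035 z [0.079 0.084 0.087] bgr [200. 224. 233.]
[-1.12918804  1.03725592 -1.56834534] [-0.25702834  0.01440918  0.09005516]
t=22.55 ref_g [0.0402 0.048  0.0669] psi/delta/roll [ 0.  -1.1 -0. ] F [-1.1  1.  -1.6]
  fast 0 0.004 5.2 9.3
  fast 1 0.004 5.2 10.2
  fast 2 0.004 5.2 10.7
  fast 3 0.004 5.2 10.6
  fast 4 0.004 5.2 10.0
  fast 5 0.004 5.2 9.0
bad [] n 8
[0, 0.0, 0.009, -0.01, 0.117, 0.0, 0.003, 0, 0.001, 0.019, -0.018, 0.233, 0.0, 0.006, 0, 0.001, 0.03, -0.026, 0.35, 0.001, 0.009, 0, 0.001, 0.042, -0.033, 0.466, 0.001, 0.011, 0, 0.001, 0.054, -0.039, 0.583, 0.001, 0.014, 0, 0.001, 0.067, -0.043, 0.7, 0.001, 0.017, 0, 0.002, 0.08, -0.046, 0.816, 0.002, 0.02, 0, 0.002, 0.093, -0.049, 0.933, 0.002, 0.023]
end q [ 32.  22. 122. -54.  55. -46.] tcp [0.288 0.129 0.105]
```

View pics/crop12.png

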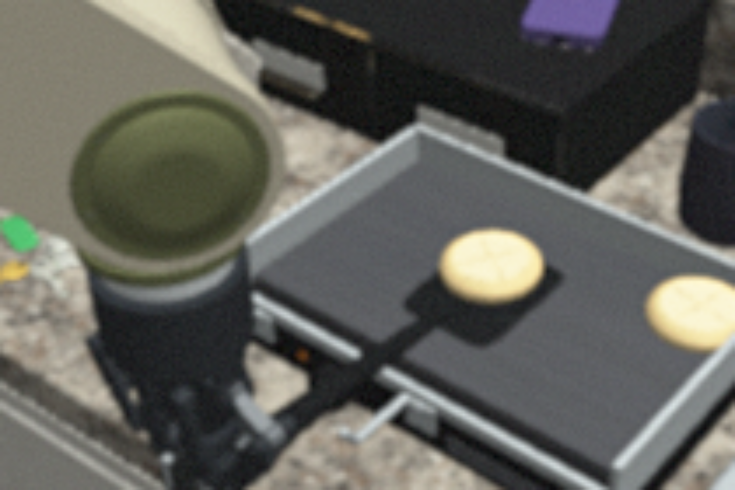

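Scone 1 rides low on the blade (crop 490,265), with the edge about 5 mm above the plate. Rolling left about the left edge.

Emit:
step_arm(
  steps=[0, 0, 0.009, -0.01, 0.117, 0, 0.003, 0, 0.001, 0.019, -0.018, 0.233, 0, 0.006, 0, 0.001, 0.03, -0.026, 0.35, 0.001, 0.009, 0, 0.001, 0.042, -0.033, 0.466, 0.001, 0.011, 0, 0.001, 0.054, -0.039, 0.583, 0.001, 0.014, 0, 0.001, 0.067, -0.043, 0.7, 0.001, 0.017, 0, 0.002, 0.08, -0.046, 0.816, 0.002, 0.02, 0, 0.002, 0.093, -0.049, 0.933, 0.002, 0.023],
)

```text
time_s: 23.35
position: [0.2883, 0.1296, 0.1051]
tool_rot: [[-0.89, -0.336, 0.307], [-0.455, 0.66, -0.597], [-0.002, -0.672, -0.741]]
ft_force: [0.3, -0.4, -0.6]
grip_width: 0.0219
```

Run:
```python
from h import *
p,d=snap('scene','s13.png'); q,_=snap('top','t13.png')
cv2.imwrite('pics/crop13.png',np.hstack([cv2.resize(p[130:270,190:400],None,fx=2.8,fy=2.8)[:, :400],cv2.resize(q[110:250,220:430],None,fx=2.8,fy=2.8)[:, :400]]))
f=rows([([.04,.048,.066],0,-1,-83,6)],ref=LE)
```

```text
t=23.45 ref_g [0.04   0.0498 0.0652] psi/delta/roll [  0.1  -0.9 -42. ] F [ 0.6  0.3 -0.8]
bad [] n 6
[0, 0.0, 0.012, -0.012, 0.152, 0.0, 0.004, 0, 0.001, 0.025, -0.023, 0.303, 0.0, 0.008, 0, 0.001, 0.039, -0.032, 0.455, 0.001, 0.013, 0, 0.001, 0.054, -0.04, 0.607, 0.001, 0.017, 0, 0.001, 0.07, -0.045, 0.758, 0.002, 0.021, 0, 0.001, 0.086, -0.048, 0.91, 0.002, 0.025]
end q [ 49.  48. 117. -67.  89. -13.] tcp [0.274 0.156 0.098]
```

View pics/crop13.png

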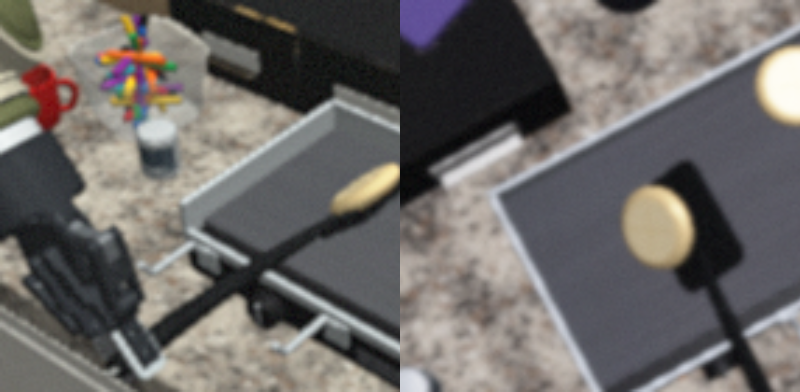

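```bash
cat >> h.py <<'E'
def sconeplane(cam='top',rng=None):
    p,d=imaging.get_image(cam); C=cloud(cam,d)
    for r in imaging.regions_of(cam,'scone_1'):
        m=r['mask']&(d>0)
        if m.sum()<80 or m.sum()>2000: continue
        Q=(C[m]-np.r_[G,0])@RG(); c=np.median(Q,0); Q=Q[np.linalg.norm(Q-c,axis=1)<.045]; c=Q.mean(0)
        n=np.linalg.svd(Q-c)[2][2]; n=n*np.sign(n[2])
        print(cam,round(r['score'],2),m.sum(),'c',np.round(c,3),'n',np.round(n,2),'y',np.round(np.percentile(Q[:,1],[2,98]),3),'z',np.round(np.percentile(Q[:,2],[2,98]),3),'bgr',np.round(p[m].mean(0)))
E
python3 - <<'E'
from h import *
sconeplane('top'); sconeplane('scene')
E
```

```text
top 0.91 693 c [ 0.059 -0.114  0.074] n [-0.02  0.03  1.  ] y [-0.148 -0.083] z [0.06  0.079] bgr [202. 222. 230.]
top 0.77 588 c [0.007 0.047 0.094] n [-0.04  0.62  0.79] y [0.022 0.072] z [0.072 0.111] bgr [138. 172. 189.]
scene 0.68 479 c [ 0.052 -0.117  0.073] n [-0.06  0.01  1.  ] y [-0.144 -0.088] z [0.065 0.076] bgr [184. 226. 236.]
scene 0.5 203 c [-0.006  0.035  0.098] n [-0.13  0.5   0.86] y [0.02  0.059] z [0.081 0.109] bgr [132. 178. 196.]
```

Run:
```python
from h import *
f=rows([([.04,.056,.065],0,-1,-84,6)],ref=LE)
```

```text
t=23.65 ref_g [0.0398 0.0474 0.0662] psi/delta/roll [ -0.1  -1.  -41.9] F [-0.2  1.  -1.2]
bad [] n 6
[0, 0.0, 0.016, -0.015, 0.156, 0.0, 0.004, 0, 0.001, 0.034, -0.029, 0.312, 0.0, 0.007, 0, 0.001, 0.053, -0.041, 0.468, -0.001, 0.011, 0, 0.001, 0.073, -0.051, 0.624, -0.001, 0.014, 0, 0.001, 0.094, -0.06, 0.78, -0.001, 0.018, 0, 0.001, 0.116, -0.065, 0.936, -0.001, 0.022]
end q [ 50.  48. 117. -66.  90. -13.] tcp [0.27  0.163 0.096]
```

Emit:
step_arm(
  steps=[0, 0, 0.016, -0.015, 0.156, 0, 0.004, 0, 0.001, 0.034, -0.029, 0.312, 0, 0.007, 0, 0.001, 0.053, -0.041, 0.468, -0.001, 0.011, 0, 0.001, 0.073, -0.051, 0.624, -0.001, 0.014, 0, 0.001, 0.094, -0.06, 0.78, -0.001, 0.018, 0, 0.001, 0.116, -0.065, 0.936, -0.001, 0.022],
)

```text
time_s: 24.25
position: [0.2703, 0.1638, 0.0958]
tool_rot: [[-0.894, -0.031, 0.446], [-0.447, 0.097, -0.889], [-0.015, -0.995, -0.1]]
ft_force: [0.6, -0.8, -1.0]
grip_width: 0.0218
```

Run:
```python
from h import *
p,d=snap('scene','s14.png'); q,_=snap('top','t14.png')
cv2.imwrite('pics/crop14.png',np.hstack([cv2.resize(p[130:270,250:400],None,fx=2.8,fy=2.8)[:, :400],cv2.resize(q[110:250,220:430],None,fx=2.8,fy=2.8)[:, :400]]))
sconeplane('top'); sconeplane('scene')
f=rows([([.04,.066,.085],0,-1,-105,5)],ref=LE)
```

```text
top 0.93 647 c [ 0.059 -0.114  0.075] n [-0.03  0.03  1.  ] y [-0.145 -0.083] z [0.068 0.079] bgr [208. 229. 236.]
top 0.57 215 c [0.003 0.075 0.119] n [ 0.03 -0.99  0.15] y [0.067 0.083] z [0.101 0.129] bgr [123. 158. 178.]
scene 0.94 485 c [ 0.051 -0.117  0.073] n [-0.09  0.    1.  ] y [-0.143 -0.088] z [0.063 0.076] bgr [180. 221. 231.]
scene 0.64 135 c [-0.003  0.086  0.115] n [-0.05 -0.89  0.46] y [0.081 0.094] z [0.1   0.123] bgr [124. 173. 199.]
t=24.55 ref_g [0.0398 0.0553 0.0654] psi/delta/roll [ -0.1  -1.  -83.9] F [-0.1  0.4 -0.7]
bad [] n 5
[0, 0.0, -0.005, -0.016, 0.094, 0.0, 0.002, 0, 0.0, -0.009, -0.032, 0.187, -0.001, 0.004, 0, 0.0, -0.013, -0.047, 0.281, -0.001, 0.007, 0, 0.0, -0.017, -0.061, 0.375, -0.001, 0.009, 0, 0.0, -0.02, -0.075, 0.468, -0.002, 0.011]
end q [ 52.  59. 113. -66. 108.  -5.] tcp [0.26  0.182 0.105]
```

View pics/crop14.png

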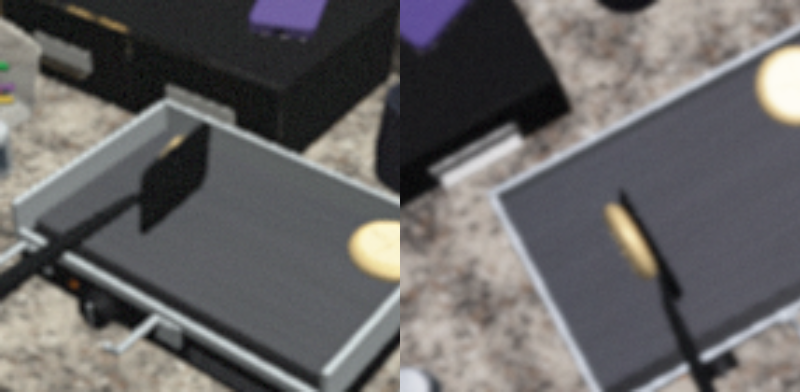

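Scone 1 is standing on its rim against the blade (right half of the crop, about 632,240). Pushing it over to the left.

Emit:
step_arm(
  steps=[0, 0, -0.005, -0.016, 0.094, 0, 0.002, 0, 0, -0.009, -0.032, 0.187, 0, 0.004, 0, 0, -0.013, -0.047, 0.281, 0, 0.007],
)

```text
time_s: 24.85
position: [0.264, 0.1755, 0.1022]
tool_rot: [[-0.894, 0.072, 0.442], [-0.447, -0.095, -0.89], [-0.022, -0.993, 0.117]]
ft_force: [0.9, -0.2, -1.3]
grip_width: 0.0216
```

Run:
```python
from h import *
p,d=snap('scene','s15.png'); q,_=snap('top','t15.png')
cv2.imwrite('pics/crop15.png',np.hstack([cv2.resize(p[130:270,250:400],None,fx=2.8,fy=2.8)[:, :400],cv2.resize(q[110:250,220:430],None,fx=2.8,fy=2.8)[:, :400]]))
sconeplane('top'); sconeplane('scene')
f=rows([([.04,.066,.085],0,-1,-105,3)],ref=LE)
```

```text
top 0.68 713 c [0.006 0.114 0.075] n [-0.02 -0.    1.  ] y [0.083 0.145] z [0.066 0.079] bgr [104. 148. 193.]
top 0.6 605 c [ 0.06  -0.114  0.075] n [0.   0.02 1.  ] y [-0.143 -0.085] z [0.07  0.079] bgr [214. 233. 240.]
scene 0.64 430 c [ 0.051 -0.117  0.073] n [-0.07 -0.01  1.  ] y [-0.142 -0.089] z [0.067 0.076] bgr [186. 228. 239.]
t=25.15 ref_g [0.04  0.062 0.077] psi/delta/roll [ -0.   -1.  -96.6] F [-0.3 -0.5 -0.7]
bad [] n 3
[0, 0.0, -0.005, -0.009, 0.062, 0.0, 0.001, 0, 0.0, -0.009, -0.017, 0.124, 0.0, 0.003, 0, 0.0, -0.013, -0.025, 0.186, -0.001, 0.004]
end q [ 52.  59. 113. -66. 108.  -5.] tcp [0.26  0.182 0.105]
```

View pics/crop15.png

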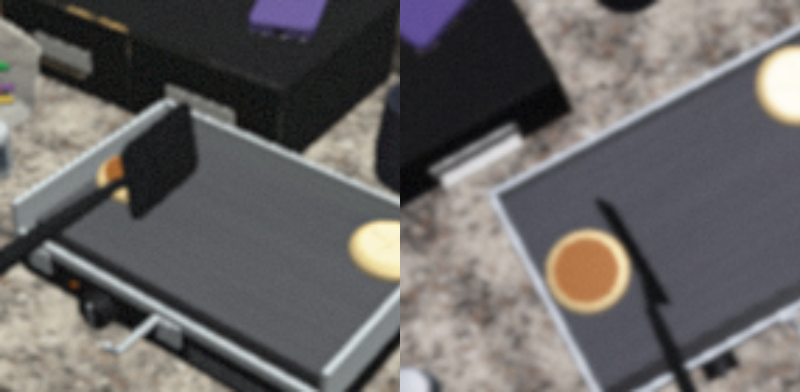

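Scone 1 landed flat, browned side up, at griddle (0.006, 0.114). Backing off and unrolling.

Run:
```python
from h import *
f=rows([([.04,.05,.10],0,-1,-92,2),([.04,.03,.15],0,-1,-60,5)],ref=LE)
f=rows([([.04,.0,.15],0,0,-18,7)],ref=LE,frm=f)
f=rows([([.02,-.07,.12],0,6,0,5)],ref=LE,frm=f)
```

```text
t=25.15 ref_g [0.04  0.062 0.077] psi/delta/roll [ -0.   -1.  -96.6] F [-0.3 -0.5 -0.7]
bad [] n 7
[0, -0.001, -0.04, 0.029, -0.051, 0.0, -0.002, 0, -0.003, -0.079, 0.058, -0.103, 0.0, -0.003, 0, -0.004, -0.12, 0.089, -0.245, 0.0, -0.007, 0, -0.006, -0.159, 0.121, -0.387, 0.0, -0.01, 0, -0.007, -0.196, 0.153, -0.529, 0.0, -0.014, 0, -0.009, -0.231, 0.186, -0.671, 0.0, -0.017, 0, -0.01, -0.265, 0.22, -0.814, 0.0, -0.021]
end q [ 39.  20. 117. -61.  76. -43.] tcp [0.29  0.125 0.188]
t=25.15 ref_g [0.04 0.03 0.15] psi/delta/roll [ -0.  -1. -60.] F [-0.3 -0.5 -0.7]
  fast 0 0.009 6.0 41.0
  fast 3 0.009 6.0 9.0
  fast 4 0.009 6.0 9.7
  fast 5 0.009 6.0 10.1
  fast 6 0.008 6.0 9.9
bad [] n 7
[0, -0.001, -0.019, 0.023, -0.133, 0.002, -0.006, 0, -0.002, -0.036, 0.048, -0.266, 0.004, -0.012, 0, -0.003, -0.052, 0.073, -0.4, 0.006, -0.017, 0, -0.004, -0.066, 0.098, -0.533, 0.009, -0.023, 0, -0.005, -0.079, 0.124, -0.666, 0.011, -0.028, 0, -0.006, -0.091, 0.151, -0.799, 0.014, -0.032, 0, -0.007, -0.1, 0.177, -0.933, 0.018, -0.037]
end q [   4.    4.  113.  -20.   59. -104.] tcp [0.32  0.072 0.188]
t=25.15 ref_g [ 0.04 -0.    0.15] psi/delta/roll [  0.   0. -18.] F [-0.3 -0.5 -0.7]
  fast 0 0.017 3.8 102.6
bad [] n 5
[0, 0.01, -0.05, 0.021, -0.08, 0.026, -0.009, 0, 0.02, -0.1, 0.043, -0.16, 0.052, -0.017, 0, 0.03, -0.15, 0.065, -0.239, 0.078, -0.023, 0, 0.039, -0.199, 0.087, -0.319, 0.105, -0.028, 0, 0.049, -0.247, 0.11, -0.399, 0.132, -0.031]
end q [ -17.    8.  107.   -6.   70. -133.] tcp [ 0.344 -0.007  0.18 ]
```

Emit:
step_arm(
  steps=[0, -0.001, -0.04, 0.029, -0.051, 0, -0.002, 0, -0.003, -0.079, 0.058, -0.103, 0, -0.003, 0, -0.004, -0.12, 0.089, -0.245, 0, -0.007, 0, -0.006, -0.159, 0.121, -0.387, 0, -0.01, 0, -0.007, -0.196, 0.153, -0.529, 0, -0.014, 0, -0.009, -0.231, 0.186, -0.671, 0, -0.017, 0, -0.01, -0.265, 0.22, -0.814, 0, -0.021],
)

```text
time_s: 25.85
position: [0.29, 0.1256, 0.1888]
tool_rot: [[-0.892, -0.223, 0.394], [-0.453, 0.451, -0.769], [-0.006, -0.864, -0.503]]
ft_force: [0.8, -0.6, -0.8]
grip_width: 0.0217
```

Emit:
step_arm(
  steps=[0, -0.001, -0.019, 0.023, -0.133, 0.002, -0.006, 0, -0.002, -0.036, 0.048, -0.266, 0.004, -0.012, 0, -0.003, -0.052, 0.073, -0.4, 0.006, -0.017, 0, -0.004, -0.066, 0.098, -0.533, 0.009, -0.023, 0, -0.005, -0.079, 0.124, -0.666, 0.011, -0.028, 0, -0.006, -0.091, 0.151, -0.799, 0.014, -0.032, 0, -0.007, -0.1, 0.177, -0.933, 0.018, -0.037],
)

```text
time_s: 26.55
position: [0.3192, 0.0722, 0.1881]
tool_rot: [[-0.886, -0.447, 0.125], [-0.464, 0.84, -0.282], [0.021, -0.308, -0.951]]
ft_force: [-0.4, 0.5, -1.2]
grip_width: 0.0217
```

Run:
```python
from h import *
f=rows([([-.01,-.104,.12],0,8,0,6),([-.01,-.104,.12],0,8,0,1)])
```

```text
t=26.55 ref_g [ 0.0399 -0.0309  0.1613] psi/delta/roll [  0.1  -0.1 -17.9] F [-0.4  0.5 -1.2]
bad [] n 7
[0, 0.025, -0.044, 0.013, -0.066, 0.029, -0.01, 0, 0.049, -0.087, 0.026, -0.132, 0.058, -0.018, 0, 0.073, -0.13, 0.039, -0.199, 0.088, -0.025, 0, 0.097, -0.174, 0.053, -0.265, 0.118, -0.03, 0, 0.119, -0.217, 0.067, -0.331, 0.148, -0.034, 0, 0.141, -0.26, 0.082, -0.397, 0.179, -0.036, 0, 0.141, -0.26, 0.082, -0.397, 0.179, -0.036]
end q [ -20.    6.  108.   -7.   72. -135.] tcp [ 0.32 -0.02  0.19]
```

Emit:
step_arm(
  steps=[0, 0.025, -0.044, 0.013, -0.066, 0.029, -0.01, 0, 0.049, -0.087, 0.026, -0.132, 0.058, -0.018, 0, 0.073, -0.13, 0.039, -0.199, 0.088, -0.025, 0, 0.097, -0.174, 0.053, -0.265, 0.118, -0.03, 0, 0.119, -0.217, 0.067, -0.331, 0.148, -0.034, 0, 0.141, -0.26, 0.082, -0.397, 0.179, -0.036, 0, 0.141, -0.26, 0.082, -0.397, 0.179, -0.036],
)

```text
time_s: 27.25
position: [0.3202, -0.021, 0.1896]
tool_rot: [[-0.873, -0.466, -0.145], [-0.459, 0.885, -0.081], [0.166, -0.004, -0.986]]
ft_force: [0.5, 0.0, -0.3]
grip_width: 0.0219
```

```bash
cat >> h.py <<'E'
def blade(cams=('top',)):
    o=tmeas(cams); M=tool_in_turner(90,1)
    for n,Q in o.items():
        T=Q@M.T
        for lo in np.arange(.04,.30,.02):
            e=T[(T[:,0]>lo)&(T[:,0]<lo+.02)]
            if len(e)>4: print(n,round(lo,2),len(e),'y',np.round(np.percentile(e[:,1],[3,50,97]),4),'z',np.round(np.percentile(e[:,2],[5,50,95]),4))
        print('xmax',np.round(np.sort(T[:,0])[[-20,-5,-1]],4))
E
python3 - <<'E'
from h import *
scones('top','t16.png'); scones('scene','s16.png'); blade(('top','scene'))
P,R,s=st(); print(turner_now(P,R))
E
```

```text
scene scone 0.57 [389. 213.] 342 c_g [ 0.058 -0.118] r 0.035 z [0.069 0.074 0.076] bgr [184. 227. 238.]
top 0.84 2062 2059
scene 0.98 1605 1594
top 0.04 56 y [-0.0022  0.0065  0.0106] z [-0.0002  0.0045  0.0081]
top 0.06 112 y [-0.0104  0.0007  0.0091] z [0.0006 0.006  0.0087]
top 0.08 95 y [-0.0091  0.0004  0.0081] z [0.0003 0.0046 0.0074]
top 0.1 82 y [-0.0081  0.      0.0063] z [0.0004 0.0038 0.006 ]
top 0.12 81 y [-0.0092 -0.0007  0.0059] z [-0.0013  0.0017  0.0044]
top 0.14 73 y [-0.0092 -0.0015  0.0048] z [-0.0038  0.0002  0.0031]
top 0.16 60 y [-0.009  -0.0017  0.0037] z [-0.0038 -0.001   0.0015]
top 0.18 54 y [-0.0078 -0.002   0.0029] z [-0.0061 -0.0027 -0.0006]
top 0.2 234 y [-0.0364 -0.0014  0.0296] z [-0.0202 -0.0172 -0.0048]
top 0.22 314 y [-0.0392 -0.0023  0.0314] z [-0.0194 -0.0169 -0.012 ]
top 0.24 316 y [-0.0394 -0.0035  0.0314] z [-0.0185 -0.0161 -0.0137]
top 0.26 297 y [-0.0388 -0.0037  0.0306] z [-0.0173 -0.0152 -0.0128]
top 0.28 276 y [-0.0376 -0.0053  0.0289] z [-0.0168 -0.0145 -0.0122]
xmax [0.2978 0.2994 0.3004]
scene 0.04 20 y [-0.0046 -0.0015  0.0048] z [0.00
[... 215 characters left out ...]
02  0.0021]
scene 0.14 58 y [-0.0102 -0.007   0.0028] z [-0.0078 -0.0018  0.0006]
scene 0.16 51 y [-0.0098 -0.0063  0.0019] z [-0.0081 -0.0034 -0.0012]
scene 0.18 41 y [-0.0095 -0.0061  0.0011] z [-0.0101 -0.0055 -0.0031]
scene 0.2 197 y [-0.0384 -0.0087  0.0324] z [-0.0214 -0.0195 -0.0076]
scene 0.22 212 y [-0.0402 -0.0084  0.0339] z [-0.0205 -0.0188 -0.0168]
scene 0.24 218 y [-0.04   -0.0051  0.033 ] z [-0.0195 -0.0179 -0.0163]
scene 0.26 218 y [-0.0396 -0.0036  0.0437] z [-0.0843 -0.0171 -0.0157]
scene 0.28 174 y [-0.0387 -0.002   0.0664] z [-0.0844 -0.0162 -0.015 ]
xmax [0.3078 0.3407 0.3492]
(array([-0.00956375, -0.10347598,  0.11859687]), array([-0.02845571,  8.188433  , -0.21554729]))
```

View pics/t16.png

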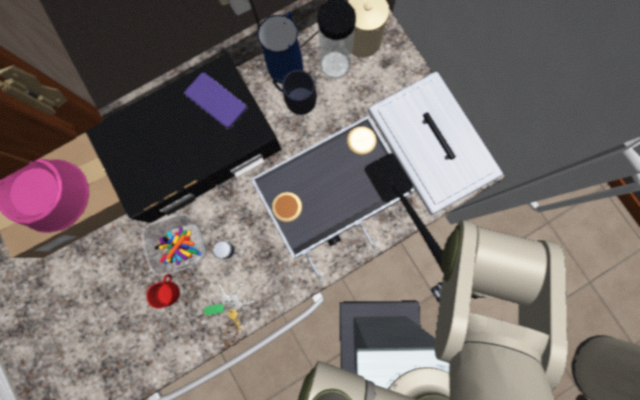

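```bash
echo "GR=(-.137,88.2,1)" >> h.py
python3 - <<'E'
from h import *
f=rows([([-.005,-.104,.075],0,9,0,3),([-.005,-.104,.0585],0,9,0,3),([-.005,-.104,.0585],0,9,0,1)])
f=rows([([.088,-.104,.058],0,7,0,9)],frm=f)
E
```

```text
t=27.65 ref_g [-0.0086 -0.1035  0.1226] psi/delta/roll [-0.   7.4 -0.2] F [ 0.4  0.1 -0.4]
bad [] n 7
[0, -0.013, -0.001, 0.042, -0.002, 0.012, 0.0, 0, -0.027, -0.001, 0.084, -0.003, 0.024, -0.001, 0, -0.04, -0.002, 0.127, -0.005, 0.036, -0.001, 0, -0.043, -0.002, 0.145, -0.005, 0.036, -0.001, 0, -0.046, -0.002, 0.163, -0.005, 0.036, -0.001, 0, -0.049, -0.002, 0.181, -0.005, 0.036, -0.001, 0, -0.049, -0.002, 0.181, -0.005, 0.036, -0.001]
end q [ -18.   13.  112.   -9.   63. -131.] tcp [ 0.325 -0.017  0.133]
t=27.65 ref_g [-0.005  -0.104   0.0585] psi/delta/roll [-0.  9.  0.] F [ 0.4  0.1 -0.4]
bad [] n 9
[0, -0.034, 0.0, -0.003, 0.0, -0.005, 0.0, 0, -0.067, 0.0, -0.005, 0.0, -0.01, 0.0, 0, -0.101, 0.0, -0.008, 0.0, -0.015, 0.0, 0, -0.135, 0.0, -0.011, 0.0, -0.02, 0.0, 0, -0.168, 0.0, -0.013, 0.0, -0.025, 0.0, 0, -0.202, 0.0, -0.016, 0.0, -0.03, 0.0, 0, -0.236, 0.0, -0.019, 0.0, -0.035, 0.0, 0, -0.269, 0.0, -0.021, 0.0, -0.04, 0.0, 0, -0.303, 0.0, -0.024, 0.0, -0.044, 0.0]
end q [ -10.   20.  102.   -6.   65. -125.] tcp [0.405 0.025 0.123]
```

Emit:
step_arm(
  steps=[0, -0.013, -0.001, 0.042, -0.002, 0.012, 0, 0, -0.027, -0.001, 0.084, -0.003, 0.024, -0.001, 0, -0.04, -0.002, 0.127, -0.005, 0.036, -0.001, 0, -0.043, -0.002, 0.145, -0.005, 0.036, -0.001, 0, -0.046, -0.002, 0.163, -0.005, 0.036, -0.001, 0, -0.049, -0.002, 0.181, -0.005, 0.036, -0.001, 0, -0.049, -0.002, 0.181, -0.005, 0.036, -0.001],
)

```text
time_s: 28.35
position: [0.325, -0.0176, 0.133]
tool_rot: [[-0.866, -0.468, -0.173], [-0.46, 0.884, -0.09], [0.195, 0.001, -0.981]]
ft_force: [-0.1, 0.4, -0.5]
grip_width: 0.022
```

Run:
```python
from h import *
scones('top','t17.png'); scones('scene','s17.png')
p=cv2.imread('pics/s17.png');q=cv2.imread('pics/t17.png')
cv2.imwrite('pics/crop17.png',np.hstack([cv2.resize(p[150:290,300:440],None,fx=2.8,fy=2.8),cv2.resize(q[100:240,300:440],None,fx=2.8,fy=2.8)]))
f=rows([([.088,-.104,.058],0,7,0,9)])
```

```text
scene scone 0.7 [387. 216.] 466 c_g [ 0.057 -0.116] r 0.034 z [0.067 0.074 0.076] bgr [175. 219. 230.]
t=28.55 ref_g [-0.0052 -0.105   0.0587] psi/delta/roll [-0.1  9.   0. ] F [-0.5  0.2 -0.9]
bad [] n 9
[0, -0.034, 0.0, -0.003, 0.0, -0.005, 0.0, 0, -0.067, 0.001, -0.005, 0.0, -0.01, 0.0, 0, -0.101, 0.001, -0.008, 0.0, -0.015, 0.0, 0, -0.135, 0.001, -0.01, 0.0, -0.02, -0.001, 0, -0.169, 0.001, -0.013, 0.0, -0.025, -0.001, 0, -0.202, 0.002, -0.016, 0.0, -0.03, -0.001, 0, -0.236, 0.002, -0.018, 0.0, -0.035, -0.001, 0, -0.27, 0.002, -0.021, 0.0, -0.04, -0.001, 0, -0.304, 0.003, -0.023, 0.001, -0.044, -0.001]
end q [ -10.   20.  102.   -6.   65. -125.] tcp [0.405 0.025 0.123]
```

View pics/crop17.png

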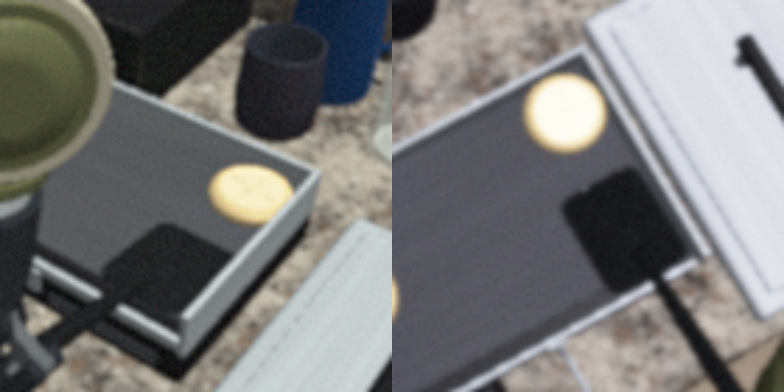

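Emit:
step_arm(
  steps=[0, -0.015, 0, 0.005, 0, -0.003, 0, 0, -0.05, 0.002, 0.004, 0, -0.007, 0, 0, -0.1, 0.003, 0, 0, -0.015, 0, 0, -0.135, 0.003, -0.003, 0, -0.02, 0, 0, -0.17, 0.003, -0.005, 0, -0.025, 0, 0, -0.2, 0.003, -0.008, 0, -0.03, 0, 0, -0.235, 0.003, -0.01, 0, -0.035, 0, 0, -0.27, 0.003, -0.013, 0, -0.04, 0, 0, -0.3, 0.003, -0.015, 0, -0.044, 0, 0, -0.304, 0.003, -0.015, 0, -0.044, 0],
)

```text
time_s: 29.55
position: [0.4054, 0.0258, 0.1198]
tool_rot: [[-0.872, -0.469, -0.142], [-0.463, 0.883, -0.075], [0.16, 0.001, -0.987]]
ft_force: [-1.2, -0.5, -0.2]
grip_width: 0.0217
```

Run:
```python
from h import *
scones('top','t18.png'); scones('scene','s18.png')
p=cv2.imread('pics/s18.png');q=cv2.imread('pics/t18.png')
cv2.imwrite('pics/crop18.png',np.hstack([cv2.resize(p[150:290,300:440],None,fx=2.8,fy=2.8),cv2.resize(q[100:240,300:440],None,fx=2.8,fy=2.8)]))
f=rows([([.088,-.104,.058],0,7,0,1)])
```

```text
top scone 0.81 [360. 140.] 632 c_g [ 0.061 -0.115] r 0.034 z [0.076 0.081 0.085] bgr [195. 222. 232.]
top scone 0.69 [290. 207.] 714 c_g [0.007 0.113] r 0.034 z [0.069 0.075 0.078] bgr [103. 146. 191.]
scene scone 0.82 [390. 215.] 429 c_g [ 0.055 -0.116] r 0.033 z [0.075 0.08  0.083] bgr [165. 210. 223.]
scene scone 0.69 [292. 195.] 236 c_g [-0.003  0.114] r 0.03 z [0.066 0.074 0.076] bgr [ 79. 126. 167.]
t=29.75 ref_g [ 0.0876 -0.1041  0.0552] psi/delta/roll [-0.1  7.   0. ] F [-0.1  1.4 -1. ]
bad [] n 1
[0, 0.0, -0.001, -0.009, 0.001, 0.0, -0.001]
end q [ -10.   20.  102.   -6.   65. -125.] tcp [0.405 0.025 0.123]
```

View pics/crop18.png

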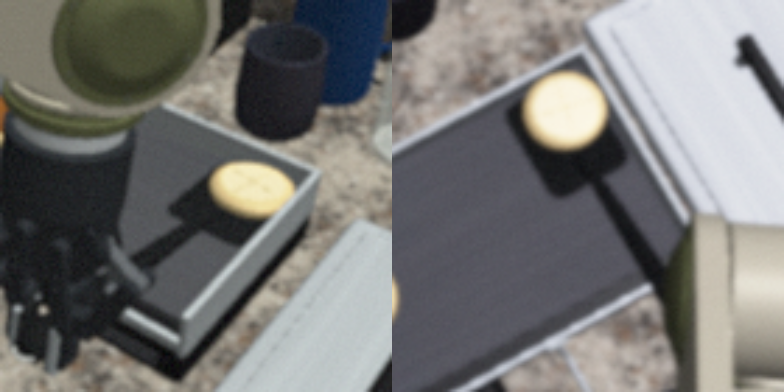

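Run:
```python
from h import *
rows([([.087,-.103,.062],0,3,0,2),([.080,-.10,.085],0,-1,0,3),([.065,-.095,.11],0,-1,0,3),([.065,-.095,.11],0,-1,0,1)])
```

```text
t=29.75 ref_g [ 0.0876 -0.1041  0.0552] psi/delta/roll [-0.1  7.   0. ] F [-0.1  1.4 -1. ]
bad [] n 9
[0, 0.004, 0.001, 0.024, 0.0, -0.045, -0.001, 0, 0.007, 0.003, 0.048, 0.001, -0.089, -0.001, 0, 0.018, 0.006, 0.047, 0.001, -0.119, -0.001, 0, 0.029, 0.009, 0.046, 0.001, -0.148, -0.001, 0, 0.039, 0.013, 0.045, 0.001, -0.178, -0.001, 0, 0.06, 0.018, 0.02, 0.001, -0.178, -0.001, 0, 0.081, 0.024, -0.005, 0.001, -0.178, -0.001, 0, 0.102, 0.029, -0.029, 0.001, -0.178, -0.001, 0, 0.102, 0.029, -0.029, 0.001, -0.178, -0.001]
end q [ -15.   13.  110.   -1.   58. -132.] tcp [0.375 0.02  0.134]
```

Emit:
step_arm(
  steps=[0, 0.004, 0.001, 0.024, 0, -0.045, -0.001, 0, 0.007, 0.003, 0.048, 0.001, -0.089, -0.001, 0, 0.018, 0.006, 0.047, 0.001, -0.119, -0.001, 0, 0.029, 0.009, 0.046, 0.001, -0.148, -0.001, 0, 0.039, 0.013, 0.045, 0.001, -0.178, -0.001, 0, 0.06, 0.018, 0.02, 0.001, -0.178, -0.001, 0, 0.081, 0.024, -0.005, 0.001, -0.178, -0.001, 0, 0.102, 0.029, -0.029, 0.001, -0.178, -0.001, 0, 0.102, 0.029, -0.029, 0.001, -0.178, -0.001],
)

```text
time_s: 30.65
position: [0.375, 0.0195, 0.1347]
tool_rot: [[-0.883, -0.469, -0.017], [-0.469, 0.883, -0.011], [0.02, -0.002, -1.0]]
ft_force: [0.7, 0.0, -0.5]
grip_width: 0.0219
```

Run:
```python
from h import *
scones('top','t19.png'); scones('scene','s19.png'); blade(('top','scene'))
P,R,s=st(); print(turner_now(P,R),turner_now(P,R,LE)[0])
p=cv2.imread('pics/s19.png');q=cv2.imread('pics/t19.png')
cv2.imwrite('pics/crop19.png',np.hstack([cv2.resize(p[130:270,300:440],None,fx=2.8,fy=2.8),cv2.resize(q[100:240,300:440],None,fx=2.8,fy=2.8)]))
```

```text
top scone 0.71 [288. 205.] 665 c_g [0.007 0.114] r 0.034 z [0.071 0.076 0.078] bgr [102. 147. 194.]
top scone 0.66 [366. 143.] 740 c_g [ 0.035 -0.107] r 0.034 z [0.121 0.126 0.129] bgr [207. 227. 235.]
scene scone 0.62 [382. 203.] 547 c_g [ 0.032 -0.108] r 0.034 z [0.115 0.123 0.125] bgr [166. 211. 224.]
top 0.94 1235 1235
scene 0.65 987 987
top 0.04 80 y [-0.0102  0.0027  0.01  ] z [0.0008 0.0057 0.0088]
top 0.06 94 y [-0.0106 -0.0001  0.0082] z [0.0008 0.0049 0.0078]
top 0.08 83 y [-0.0102 -0.0004  0.0075] z [0.     0.0032 0.0065]
top 0.1 76 y [-0.0093 -0.0006  0.0066] z [-0.0029  0.002   0.0047]
top 0.12 74 y [-0.0099 -0.0013  0.006 ] z [-0.0038 -0.0001  0.003 ]
top 0.14 59 y [-0.0084 -0.0018  0.0044] z [-0.0045 -0.0018  0.001 ]
top 0.16 47 y [-0.0074 -0.002   0.003 ] z [-0.0057 -0.0037 -0.0007]
top 0.18 47 y [-0.0084 -0.0024  0.0023] z [-0.01   -0.0062 -0.0038]
top 0.2 209 y [-0.0369 -0.0042  0.0282] z [-0.0235 -0.0205 -0.0082]
top 0.22 266 y [-0.0389 -0.0002  0.0302] z [-0.0232 -0.0205 -0.0141]
top 0.24 80 y [-0.0183  0.0233  0.0328] z [-0.0228 -0.0202 -0.0178]
top 0.26 48 y [0.
[... 433 characters left out ...]
0105 -0.0061  0.002 ] z [-0.009  -0.0017  0.0001]
scene 0.14 53 y [-0.0102 -0.0062  0.003 ] z [-0.009  -0.0037 -0.0018]
scene 0.16 47 y [-0.0094 -0.006   0.0019] z [-0.0106 -0.0064 -0.0036]
scene 0.18 34 y [-0.009  -0.0051  0.0009] z [-0.0123 -0.0081 -0.0059]
scene 0.2 184 y [-0.0379 -0.0088  0.0297] z [-0.0244 -0.0225 -0.0114]
scene 0.22 195 y [-0.0392 -0.0076  0.0315] z [-0.0237 -0.0221 -0.018 ]
scene 0.24 61 y [-0.0404  0.0212  0.0327] z [-0.0237 -0.022  -0.02  ]
scene 0.26 16 y [0.0224 0.0301 0.0329] z [-0.0227 -0.0213 -0.0169]
xmax [0.2601 0.2823 0.3268]
(array([ 0.06493819, -0.09504404,  0.10929762]), array([-0.00641917, -0.93911483,  0.02251928])) [ 0.06494173 -0.06154404  0.10931078]
```

View pics/crop19.png

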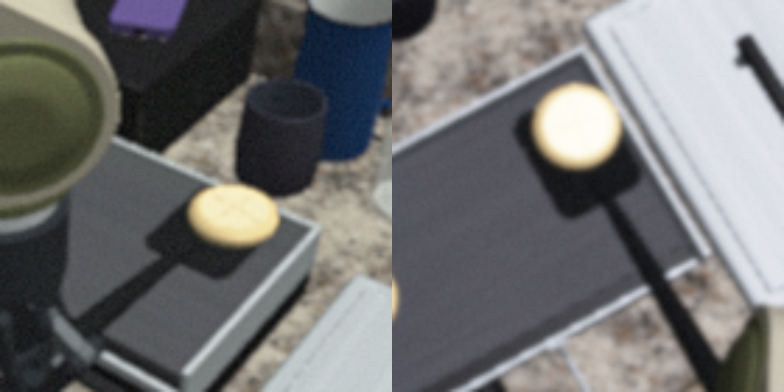

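```bash
echo "GR=(-.137,87.4,1)" >> h.py
python3 - <<'E'
from h import *
x=.04; ye=-.058
f=rows([([x,ye,.09],0,-1,0,3),([x,ye,.066],0,-1,0,3),([x,ye,.066],0,-1,0,1)],ref=LE)
f=rows([([x,ye,.066],0,-1,-42,8)],ref=LE,frm=f)
f=rows([([x,ye+.008,.065],0,-1,-84,6)],ref=LE,frm=f)
f=rows([([x,ye+.018,.085],0,-1,-105,5)],ref=LE,frm=f); print(w2g(f[0]-.2405*f[1][:,2]))
E
```

```text
t=31.05 ref_g [ 0.0646 -0.0615  0.1052] psi/delta/roll [-0.  -0.1  0. ] F [-0.   0.2 -1.2]
bad [] n 7
[0, 0.027, 0.004, 0.022, 0.0, -0.006, 0.0, 0, 0.055, 0.008, 0.045, 0.0, -0.013, 0.0, 0, 0.082, 0.012, 0.067, 0.001, -0.019, 0.0, 0, 0.081, 0.012, 0.094, 0.001, -0.019, 0.0, 0, 0.081, 0.012, 0.121, 0.001, -0.019, 0.0, 0, 0.08, 0.012, 0.147, 0.001, -0.019, 0.0, 0, 0.08, 0.012, 0.147, 0.001, -0.019, 0.0]
end q [ -18.   16.  117.   -0.   47. -135.] tcp [0.351 0.011 0.09 ]
t=31.05 ref_g [ 0.04  -0.058  0.066] psi/delta/roll [-0. -1. -0.] F [-0.   0.2 -1.2]
  fast 0 0.004 5.3 14.4
  fast 2 0.004 5.3 10.5
  fast 3 0.004 5.3 11.9
  fast 4 0.004 5.3 12.7
  fast 5 0.004 5.3 12.5
  fast 6 0.004 5.3 11.6
  fast 7 0.004 5.3 10.2
bad [] n 8
[0, 0.0, 0.009, -0.01, 0.117, 0.0, 0.003, 0, 0.0, 0.019, -0.019, 0.233, 0.0, 0.006, 0, 0.001, 0.03, -0.027, 0.35, 0.0, 0.009, 0, 0.001, 0.042, -0.034, 0.467, 0.0, 0.011, 0, 0.001, 0.054, -0.039, 0.583, 0.0, 0.014, 0, 0.001, 0.067, -0.044, 0.7, 0.0, 0.017, 0, 0.001, 0.08, -0.048, 0.816, 0.0, 0.02, 0, 0.001, 0.093, -0.05, 0.933, 0.0, 0.023]
end q [ 12.  21. 126. 
[... 965 characters left out ...]
.05   0.065] psi/delta/roll [  0.  -1. -84.] F [-0.   0.2 -1.2]
  fast 0 0.005 4.2 130.3
bad [([0.04, -0.048, 0.069, 0.0, -1.0, -88.2], array([ 34.74980118,  51.9270436 , 125.24563991, -81.80181341,
        88.57767995,  -1.84360408])), ([0.04, -0.046, 0.073, 0.0, -1.0, -92.4], array([ 35.47366866,  54.42644213, 124.63619975, -81.12300694,
        92.51943554,   0.13230633]))] n 5
[0, 0.0, -0.005, -0.016, 0.093, 0.0, 0.002, 0, 0.0, -0.01, -0.031, 0.187, 0.0, 0.005, 0, 0.0, -0.014, -0.046, 0.28, 0.0, 0.007, 0, 0.001, -0.018, -0.06, 0.373, 0.0, 0.009, 0, 0.001, -0.021, -0.074, 0.467, 0.0, 0.011]
end q [ 36.  62. 123. -79. 104.   6.] tcp [0.31  0.089 0.105]
[-0.25014457  0.22869395  0.04261525]
```

Run:
```python
from h import *
for psi in (10,0,-10,-20,-30,-40):
  for x in (.03,.05,.07):
    for ye in (-.055,-.03):
      m=[];okk=True;c=None
      for r in range(0,-106,-5):
        z=.066 if r>-84 else .085
        p,R=tool_for([x,ye,z],psi,-1,r,ref=LE); q,o=ikn(p,R)
        if q is None: okk=False;break
        okk&=o; m.append(q[3])
      hk=[]
      p,R=tool_for([x,ye,.066],psi,-1,0,ref=LE); g=w2g(p); t=turner_now(p,R)[0]
      for hx in (-.122,-.166): hk.append(round(t[1]+(hx-t[0])*np.tan(np.radians(psi)),3))
      w=tool_for([x,ye,.085],psi,-1,-105,ref=LE); w=w2g(w[0]-.2405*w[1][:,2])
      print(psi,x,ye,okk,'J4min',round(min(m)),'hook y',hk,'grasp g',np.round(g[:2],3),'wrist end',np.round(w,3))
```

```text
10 0.03 -0.055 False J4min -98 hook y [np.float64(-0.116), np.float64(-0.124)] grasp g [-0.257 -0.14 ] wrist end [-0.302  0.159  0.043]
10 0.03 -0.03 False J4min -99 hook y [np.float64(-0.091), np.float64(-0.099)] grasp g [-0.257 -0.115] wrist end [-0.302  0.184  0.043]
10 0.05 -0.055 False J4min -99 hook y [np.float64(-0.119), np.float64(-0.127)] grasp g [-0.237 -0.14 ] wrist end [-0.282  0.159  0.043]
10 0.05 -0.03 False J4min -99 hook y [np.float64(-0.094), np.float64(-0.102)] grasp g [-0.237 -0.115] wrist end [-0.282  0.184  0.043]
10 0.07 -0.055 False J4min -98 hook y [np.float64(-0.123), np.float64(-0.131)] grasp g [-0.217 -0.14 ] wrist end [-0.262  0.159  0.043]
10 0.07 -0.03 False J4min -99 hook y [np.float64(-0.098), np.float64(-0.106)] grasp g [-0.217 -0.115] wrist end [-0.262  0.184  0.043]
0 0.03 -0.055 False J4min -84 hook y [np.float64(-0.088), np.float64(-0.088)] grasp g [-0.267 -0.088] wrist end [-0.26   0.214  0.043]
0 0.03 -0.03 True J4min -79 hook y [np.float64(-0.064), np.float64(-0.064)] grasp g [-0.267 -0.063] wrist end [-0.26   0.239  0.043]
0 0.05 -0.055 False
[... 3026 characters left out ...]
.219  0.11 ] wrist end [-0.02   0.337  0.043]
-40 0.03 -0.03 True J4min -46 hook y [np.float64(0.054), np.float64(0.091)] grasp g [-0.219  0.135] wrist end [-0.02   0.362  0.043]
-40 0.05 -0.055 True J4min -50 hook y [np.float64(0.046), np.float64(0.083)] grasp g [-0.199  0.11 ] wrist end [0.    0.337 0.043]
-40 0.05 -0.03 True J4min -48 hook y [np.float64(0.071), np.float64(0.108)] grasp g [-0.199  0.135] wrist end [0.    0.362 0.043]
-40 0.07 -0.055 True J4min -52 hook y [np.float64(0.062), np.float64(0.099)] grasp g [-0.179  0.11 ] wrist end [0.02  0.337 0.043]
-40 0.07 -0.03 True J4min -51 hook y [np.float64(0.087), np.float64(0.124)] grasp g [-0.179  0.135] wrist end [0.02  0.362 0.043]
```

Run:
```python
from h import *
x=.035; ye=-.052; ps=-6
f=rows([([x,ye,.09],ps,-1,0,4),([x,ye,.066],ps,-1,0,3),([x,ye,.066],ps,-1,0,1)],ref=LE)
f=rows([([x,ye,.066],ps,-1,-42,8)],ref=LE,frm=f)
f=rows([([x,ye+.008,.065],ps,-1,-84,6)],ref=LE,frm=f)
f=rows([([x,ye+.015,.077],ps,-1,-98,4)],ref=LE,frm=f); print(w2g(f[0]-.2405*f[1][:,2]))
```

```text
t=31.05 ref_g [ 0.0646 -0.0615  0.1052] psi/delta/roll [-0.  -0.1  0. ] F [-0.   0.2 -1.2]
bad [] n 8
[0, 0.027, 0.034, 0.017, -0.001, -0.005, 0.033, 0, 0.054, 0.068, 0.034, -0.001, -0.01, 0.067, 0, 0.08, 0.102, 0.051, -0.001, -0.014, 0.1, 0, 0.105, 0.136, 0.068, -0.001, -0.019, 0.133, 0, 0.104, 0.136, 0.094, -0.001, -0.019, 0.133, 0, 0.103, 0.136, 0.121, -0.001, -0.019, 0.133, 0, 0.103, 0.136, 0.148, -0.001, -0.019, 0.133, 0, 0.103, 0.136, 0.148, -0.001, -0.019, 0.133]
end q [ -14.   14.  120.   -0.   46. -125.] tcp [0.328 0.041 0.09 ]
t=31.05 ref_g [ 0.035 -0.052  0.066] psi/delta/roll [-6. -1.  0.] F [-0.   0.2 -1.2]
  fast 0 0.004 5.3 15.4
  fast 1 0.004 5.3 9.8
  fast 2 0.004 5.3 10.7
  fast 3 0.004 5.3 11.1
  fast 4 0.004 5.3 10.8
  fast 5 0.004 5.3 10.1
  fast 6 0.004 5.3 9.0
bad [] n 8
[0, 0.0, 0.009, -0.01, 0.117, 0.0, 0.003, 0, 0.0, 0.019, -0.019, 0.233, 0.0, 0.006, 0, 0.001, 0.03, -0.027, 0.35, 0.0, 0.009, 0, 0.001, 0.042, -0.034, 0.467, 0.0, 0.011, 0, 0.001, 0.054, -0.039, 0.583, 0.0, 0.014, 0, 0.001, 0.067, -0.044, 0.7, 0.0, 0.017, 0, 0.001, 0.08, -0.048, 0.816, 0.0, 0.0
[... 262 characters left out ...]
, 0.0, 0.004, 0, 0.002, 0.034, -0.029, 0.311, 0.0, 0.008, 0, 0.002, 0.053, -0.041, 0.467, 0.0, 0.011, 0, 0.003, 0.073, -0.051, 0.622, 0.0, 0.015, 0, 0.004, 0.093, -0.059, 0.778, 0.0, 0.019, 0, 0.004, 0.115, -0.065, 0.933, 0.0, 0.023]
end q [ 39.  49. 120. -71.  88. -10.] tcp [0.302 0.102 0.096]
t=31.05 ref_g [ 0.035 -0.044  0.065] psi/delta/roll [ -6.  -1. -84.] F [-0.   0.2 -1.2]
  fast 0 0.004 3.5 123.2
bad [] n 4
[0, 0.001, -0.003, -0.013, 0.078, 0.0, 0.002, 0, 0.002, -0.006, -0.026, 0.156, 0.0, 0.004, 0, 0.002, -0.009, -0.039, 0.233, 0.0, 0.006, 0, 0.003, -0.011, -0.051, 0.311, 0.0, 0.008]
end q [ 41.  56. 117. -71. 100.  -5.] tcp [0.296 0.116 0.101]
[-0.22577615  0.26314139  0.06763391]
```

Emit:
step_arm(
  steps=[0, 0.027, 0.034, 0.017, -0.001, -0.005, 0.033, 0, 0.054, 0.068, 0.034, -0.001, -0.01, 0.067, 0, 0.08, 0.102, 0.051, -0.001, -0.014, 0.1, 0, 0.105, 0.136, 0.068, -0.001, -0.019, 0.133, 0, 0.104, 0.136, 0.094, -0.001, -0.019, 0.133, 0, 0.103, 0.136, 0.121, -0.001, -0.019, 0.133, 0, 0.103, 0.136, 0.148, -0.001, -0.019, 0.133, 0, 0.103, 0.136, 0.148, -0.001, -0.019, 0.133],
)

```text
time_s: 31.85
position: [0.328, 0.0405, 0.0889]
tool_rot: [[-0.927, -0.375, -0.008], [-0.375, 0.927, -0.003], [0.008, 0.0, -1.0]]
ft_force: [0.5, -0.1, -1.2]
grip_width: 0.0217
```

Run:
```python
from h import *
sconeplane('top'); sconeplane('scene')
p,_=snap('scene','s20.png');q,_=snap('top','t20.png')
cv2.imwrite('pics/crop20.png',np.hstack([cv2.resize(p[130:270,250:440],None,fx=2.1,fy=2.1),cv2.resize(q[100:240,250:440],None,fx=2.1,fy=2.1)]))
f=rows([([.035,-.052,.066],-6,-1,-42,8)],ref=LE)
```

```text
top 0.97 650 c [0.007 0.114 0.075] n [-0.   -0.01  1.  ] y [0.084 0.143] z [0.071 0.079] bgr [101. 146. 194.]
top 0.68 681 c [-0.    -0.093  0.083] n [-0.04  0.02  1.  ] y [-0.124 -0.063] z [0.077 0.087] bgr [208. 229. 237.]
scene 0.64 565 c [-0.008 -0.098  0.082] n [-0.1  -0.03  0.99] y [-0.126 -0.066] z [0.072 0.085] bgr [175. 218. 230.]
scene 0.56 155 c [0.008 0.096 0.073] n [-0.02 -0.11  0.99] y [0.08 0.12] z [0.066 0.076] bgr [ 99. 153. 194.]
t=32.15 ref_g [ 0.0352 -0.0522  0.0666] psi/delta/roll [-6.  -1.1 -0.1] F [ 1.2 -0.  -2.4]
  fast 1 0.004 5.2 9.8
  fast 2 0.004 5.2 10.7
  fast 3 0.004 5.2 11.1
  fast 4 0.004 5.2 10.8
  fast 5 0.004 5.2 10.1
bad [] n 8
[0, 0.0, 0.009, -0.01, 0.116, 0.0, 0.003, 0, 0.001, 0.019, -0.018, 0.233, 0.0, 0.006, 0, 0.001, 0.03, -0.026, 0.349, 0.0, 0.009, 0, 0.001, 0.042, -0.033, 0.466, 0.001, 0.011, 0, 0.001, 0.054, -0.039, 0.582, 0.001, 0.014, 0, 0.002, 0.067, -0.043, 0.699, 0.001, 0.017, 0, 0.002, 0.08, -0.047, 0.815, 0.001, 0.02, 0, 0.002, 0.093, -0.049, 0.932, 0.001, 0.023]
end q [ 20.  22. 123. -58.  52. -47.] tcp [0.317 0.066 0.105]
```

View pics/crop20.png

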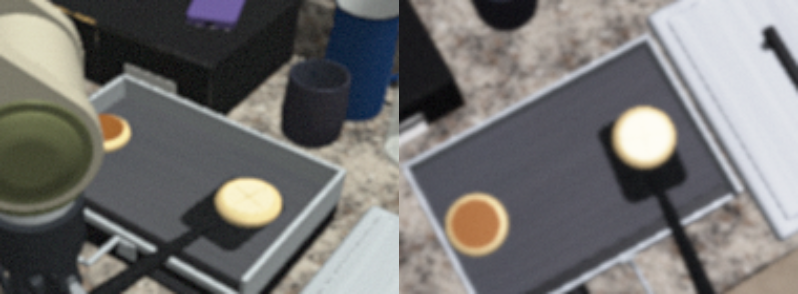

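Same setup as the first flip: scone 2 is on the blade at about (248,202), low over the plate. Rolling.

Emit:
step_arm(
  steps=[0, 0, 0.009, -0.01, 0.116, 0, 0.003, 0, 0.001, 0.019, -0.018, 0.233, 0, 0.006, 0, 0.001, 0.03, -0.026, 0.349, 0, 0.009, 0, 0.001, 0.042, -0.033, 0.466, 0.001, 0.011, 0, 0.001, 0.054, -0.039, 0.582, 0.001, 0.014, 0, 0.002, 0.067, -0.043, 0.699, 0.001, 0.017, 0, 0.002, 0.08, -0.047, 0.815, 0.001, 0.02, 0, 0.002, 0.093, -0.049, 0.932, 0.001, 0.023],
)

```text
time_s: 32.95
position: [0.3172, 0.0669, 0.1049]
tool_rot: [[-0.933, -0.265, 0.243], [-0.36, 0.692, -0.626], [-0.002, -0.672, -0.741]]
ft_force: [-0.8, -0.3, -1.4]
grip_width: 0.0214
```

Run:
```python
from h import *
sconeplane('top'); sconeplane('scene')
f=rows([([.035,-.044,.065],-6,-1,-84,6)],ref=LE)
```

```text
top 0.78 661 c [ 0.002 -0.059  0.1  ] n [-0.02  0.65  0.76] y [-0.083 -0.034] z [0.075 0.117] bgr [132. 164. 180.]
top 0.59 709 c [0.006 0.114 0.075] n [-0.01  0.02  1.  ] y [0.083 0.147] z [0.062 0.079] bgr [105. 149. 194.]
scene 0.75 280 c [-0.011 -0.056  0.096] n [-0.1   0.56  0.82] y [-0.076 -0.029] z [0.075 0.109] bgr [132. 177. 194.]
scene 0.59 371 c [-0.002  0.109  0.073] n [-0.07 -0.04  1.  ] y [0.08  0.139] z [0.066 0.076] bgr [ 95. 149. 192.]
t=33.15 ref_g [ 0.035  -0.0513  0.0655] psi/delta/roll [ -6.   -1.  -41.9] F [ 0.2  0.9 -0.9]
  fast 0 0.007 7.0 9.0
bad [] n 6
[0, 0.001, 0.016, -0.015, 0.156, 0.0, 0.004, 0, 0.002, 0.033, -0.029, 0.312, 0.0, 0.008, 0, 0.002, 0.052, -0.041, 0.468, 0.0, 0.012, 0, 0.003, 0.072, -0.051, 0.624, 0.0, 0.016, 0, 0.004, 0.092, -0.059, 0.78, 0.0, 0.02, 0, 0.004, 0.113, -0.065, 0.936, 0.0, 0.024]
end q [ 39.  49. 120. -71.  88. -10.] tcp [0.302 0.102 0.096]
```

Emit:
step_arm(
  steps=[0, 0.001, 0.016, -0.015, 0.156, 0, 0.004, 0, 0.002, 0.033, -0.029, 0.312, 0, 0.008, 0, 0.002, 0.052, -0.041, 0.468, 0, 0.012, 0, 0.003, 0.072, -0.051, 0.624, 0, 0.016, 0, 0.004, 0.092, -0.059, 0.78, 0, 0.02, 0, 0.004, 0.113, -0.065, 0.936, 0, 0.024],
)

```text
time_s: 33.75
position: [0.3022, 0.1017, 0.0961]
tool_rot: [[-0.937, -0.02, 0.348], [-0.349, 0.1, -0.932], [-0.016, -0.995, -0.101]]
ft_force: [0.5, -0.7, -0.5]
grip_width: 0.0218
```

Run:
```python
from h import *
sconeplane('top'); sconeplane('scene')
p,_=snap('scene','s21.png');q,_=snap('top','t21.png')
cv2.imwrite('pics/crop21.png',np.hstack([cv2.resize(p[130:270,250:440],None,fx=2.1,fy=2.1),cv2.resize(q[100:240,250:440],None,fx=2.1,fy=2.1)]))
f=rows([([.035,-.037,.077],-6,-1,-98,4),([.035,-.037,.077],-6,-1,-98,1)],ref=LE)
```

```text
top 0.71 676 c [0.007 0.114 0.075] n [ 0.   -0.01  1.  ] y [0.083 0.145] z [0.07  0.079] bgr [105. 151. 197.]
top 0.66 325 c [ 0.002 -0.026  0.111] n [-0.    0.95  0.3 ] y [-0.038 -0.017] z [0.076 0.129] bgr [105. 132. 147.]
scene 0.89 384 c [-0.002  0.108  0.073] n [-0.07 -0.05  1.  ] y [0.081 0.138] z [0.065 0.076] bgr [ 94. 147. 189.]
scene 0.64 111 c [-0.005 -0.028  0.125] n [-0.02  0.58  0.81] y [-0.042 -0.019] z [0.116 0.135] bgr [130. 175. 191.]
t=34.05 ref_g [ 0.0345 -0.0458  0.0663] psi/delta/roll [ -6.2  -1.1 -83.9] F [-0.1 -0.2 -0.8]
bad [] n 5
[0, 0.001, -0.003, -0.014, 0.078, -0.001, 0.001, 0, 0.001, -0.005, -0.028, 0.156, -0.002, 0.003, 0, 0.002, -0.006, -0.042, 0.235, -0.003, 0.004, 0, 0.002, -0.008, -0.055, 0.313, -0.004, 0.005, 0, 0.002, -0.008, -0.055, 0.313, -0.004, 0.005]
end q [ 41.  56. 117. -71. 100.  -5.] tcp [0.296 0.116 0.101]
```

View pics/crop21.png

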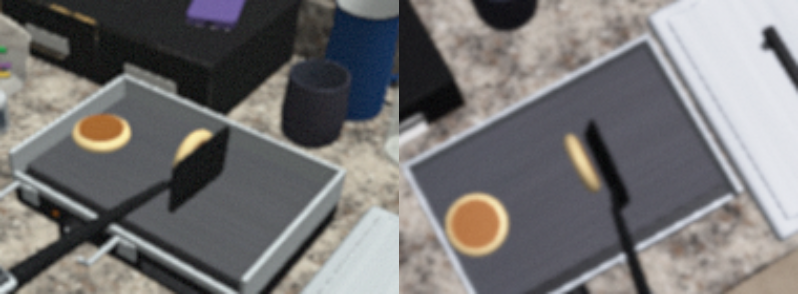

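Run:
```python
from h import *
f=rows([([.035,-.022,.077],-6,-1,-98,6),([.035,-.022,.077],-6,-1,-98,1)],ref=LE)
```

```text
t=34.05 ref_g [ 0.0345 -0.0458  0.0663] psi/delta/roll [ -6.2  -1.1 -83.9] F [-0.1 -0.2 -0.8]
bad [] n 7
[0, 0.001, -0.001, -0.018, 0.052, -0.001, 0.001, 0, 0.003, -0.002, -0.035, 0.104, -0.001, 0.002, 0, 0.004, -0.002, -0.053, 0.156, -0.002, 0.003, 0, 0.006, -0.002, -0.07, 0.208, -0.002, 0.004, 0, 0.007, -0.003, -0.087, 0.261, -0.003, 0.004, 0, 0.009, -0.003, -0.104, 0.313, -0.004, 0.005, 0, 0.009, -0.003, -0.104, 0.313, -0.004, 0.005]
end q [ 43.  56. 116. -69. 101.  -6.] tcp [0.289 0.129 0.101]
```

Emit:
step_arm(
  steps=[0, 0.001, -0.001, -0.018, 0.052, -0.001, 0.001, 0, 0.003, -0.002, -0.035, 0.104, -0.001, 0.002, 0, 0.004, -0.002, -0.053, 0.156, -0.002, 0.003, 0, 0.006, -0.002, -0.07, 0.208, -0.002, 0.004],
)

```text
time_s: 34.45
position: [0.293, 0.1202, 0.0999]
tool_rot: [[-0.936, 0.04, 0.349], [-0.351, -0.048, -0.935], [-0.021, -0.998, 0.059]]
ft_force: [-0.1, -0.3, -0.7]
grip_width: 0.0217
```

Run:
```python
from h import *
sconeplane('top'); sconeplane('scene')
p,_=snap('scene','s22.png');q,_=snap('top','t22.png')
cv2.imwrite('pics/crop22.png',np.hstack([cv2.resize(p[130:270,250:440],None,fx=2.1,fy=2.1),cv2.resize(q[100:240,250:440],None,fx=2.1,fy=2.1)]))
f=rows([([.035,-.022,.077],-6,-1,-98,2)],ref=LE)
```

```text
top 0.94 648 c [0.006 0.02  0.075] n [-0.  0.  1.] y [-0.01   0.049] z [0.071 0.079] bgr [115. 162. 208.]
top 0.92 701 c [0.006 0.113 0.075] n [-0.01 -0.01  1.  ] y [0.083 0.144] z [0.069 0.079] bgr [106. 150. 196.]
scene 0.68 438 c [-0.002  0.108  0.072] n [-0.06 -0.06  1.  ] y [0.08  0.141] z [0.06  0.076] bgr [ 95. 144. 183.]
t=34.75 ref_g [ 0.0349 -0.0294  0.0731] psi/delta/roll [ -6.   -1.  -93.4] F [ 0.5  0.1 -0.8]
bad [] n 2
[0, 0.001, -0.004, -0.016, 0.051, 0.0, 0.001, 0, 0.003, -0.007, -0.032, 0.103, 0.0, 0.002]
end q [ 43.  56. 116. -69. 101.  -6.] tcp [0.289 0.129 0.101]
```

View pics/crop22.png

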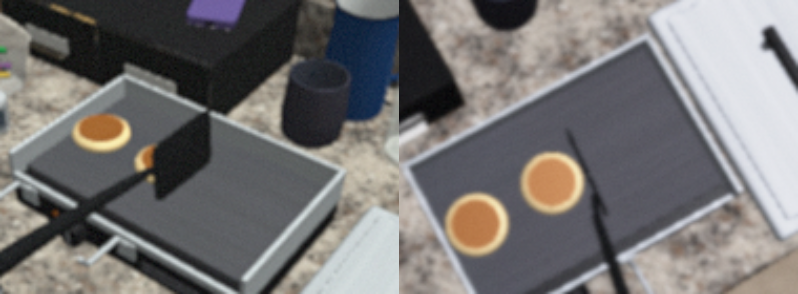

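Run:
```python
from h import *
f=rows([([.035,-.045,.095],-6,-1,-88,2),([.035,-.06,.15],-6,-1,-55,5)],ref=LE)
f=rows([([.035,-.06,.17],-6,-1,-12,8)],ref=LE,frm=f)
```

```text
t=34.75 ref_g [ 0.0349 -0.0294  0.0731] psi/delta/roll [ -6.   -1.  -93.4] F [ 0.5  0.1 -0.8]
  fast 6 0.014 6.6 9.1
bad [] n 7
[0, -0.004, -0.04, 0.033, -0.06, 0.0, -0.002, 0, -0.009, -0.079, 0.067, -0.12, 0.0, -0.004, 0, -0.011, -0.124, 0.093, -0.266, 0.0, -0.007, 0, -0.013, -0.167, 0.12, -0.413, 0.0, -0.011, 0, -0.016, -0.209, 0.148, -0.559, 0.0, -0.015, 0, -0.018, -0.248, 0.177, -0.706, 0.0, -0.018, 0, -0.021, -0.286, 0.206, -0.853, 0.0, -0.022]
end q [ 26.  17. 118. -60.  70. -49.] tcp [0.317 0.069 0.189]
t=34.75 ref_g [ 0.035 -0.06   0.15 ] psi/delta/roll [ -6.  -1. -55.] F [ 0.5  0.1 -0.8]
  fast 0 0.005 5.4 48.8
bad [] n 8
[0, 0.0, -0.015, 0.006, -0.119, 0.0, -0.003, 0, -0.001, -0.03, 0.013, -0.239, 0.0, -0.006, 0, -0.001, -0.043, 0.02, -0.358, 0.0, -0.009, 0, -0.001, -0.055, 0.028, -0.478, 0.0, -0.012, 0, -0.002, -0.065, 0.037, -0.597, 0.0, -0.015, 0, -0.002, -0.075, 0.046, -0.716, 0.0, -0.018, 0, -0.002, -0.083, 0.055, -0.836, 0.0, -0.02, 0, -0.003, -0.09, 0.064, -0.955, 0.0, -0.023]
end q [  -6.    2.  111.  -12.   62. -112.] tcp [0.329 0.04  0.2  ]
```

Emit:
step_arm(
  steps=[0, -0.004, -0.04, 0.033, -0.06, 0, -0.002, 0, -0.009, -0.079, 0.067, -0.12, 0, -0.004, 0, -0.011, -0.124, 0.093, -0.266, 0, -0.007, 0, -0.013, -0.167, 0.12, -0.413, 0, -0.011, 0, -0.016, -0.209, 0.148, -0.559, 0, -0.015, 0, -0.018, -0.248, 0.177, -0.706, 0, -0.018, 0, -0.021, -0.286, 0.206, -0.853, 0, -0.022],
)

```text
time_s: 35.45
position: [0.3169, 0.0689, 0.1895]
tool_rot: [[-0.934, -0.204, 0.295], [-0.359, 0.539, -0.762], [-0.004, -0.817, -0.576]]
ft_force: [-0.1, -0.6, -0.7]
grip_width: 0.0217
```

Emit:
step_arm(
  steps=[0, 0, -0.015, 0.006, -0.119, 0, -0.003, 0, -0.001, -0.03, 0.013, -0.239, 0, -0.006, 0, -0.001, -0.043, 0.02, -0.358, 0, -0.009, 0, -0.001, -0.055, 0.028, -0.478, 0, -0.012, 0, -0.002, -0.065, 0.037, -0.597, 0, -0.015, 0, -0.002, -0.075, 0.046, -0.716, 0, -0.018, 0, -0.002, -0.083, 0.055, -0.836, 0, -0.02, 0, -0.003, -0.09, 0.064, -0.955, 0, -0.023],
)

```text
time_s: 36.25
position: [0.3286, 0.0402, 0.2001]
tool_rot: [[-0.929, -0.364, 0.072], [-0.371, 0.908, -0.194], [0.005, -0.207, -0.978]]
ft_force: [-0.9, 0.6, -1.1]
grip_width: 0.0216
```

```bash
echo "GR=(-.137,88.2,1)" >> h.py
python3 - <<'E'
from h import *
f=rows([([.08,-.09,.21],-47,-1,0,8)])
f=rows([([-.05,-.14,.21],-80,-4,0,6),([-.13,-.14,.21],-90,-4,0,2)],frm=f)
E
```

```text
t=36.25 ref_g [ 0.0317 -0.0909  0.1815] psi/delta/roll [ -5.8  -1.8 -11.9] F [-0.9  0.6 -1.1]
bad [] n 8
[0, -0.025, 0.084, -0.032, -0.034, 0.024, 0.111, 0, -0.057, 0.168, -0.065, -0.068, 0.046, 0.222, 0, -0.097, 0.25, -0.097, -0.102, 0.065, 0.334, 0, -0.144, 0.33, -0.128, -0.135, 0.08, 0.446, 0, -0.198, 0.407, -0.159, -0.169, 0.093, 0.559, 0, -0.259, 0.481, -0.189, -0.202, 0.103, 0.673, 0, -0.327, 0.552, -0.218, -0.234, 0.109, 0.786, 0, -0.4, 0.618, -0.247, -0.266, 0.113, 0.901]
end q [ 21.  13.  90.   1.  78. -51.] tcp [0.367 0.267 0.234]
t=36.25 ref_g [ 0.08 -0.09  0.21] psi/delta/roll [-47.  -1.   0.] F [-0.9  0.6 -1.1]
  fast 0 0.011 5.5 68.8
bad [] n 8
[0, 0.025, 0.023, 0.009, -0.002, -0.011, 0.122, 0, 0.041, 0.046, 0.018, -0.003, -0.022, 0.244, 0, 0.047, 0.067, 0.027, -0.003, -0.033, 0.367, 0, 0.045, 0.085, 0.036, -0.002, -0.044, 0.489, 0, 0.034, 0.1, 0.044, 0.001, -0.054, 0.611, 0, 0.015, 0.11, 0.052, 0.004, -0.065, 0.733, 0, 0.056, 0.083, 0.053, 0.004, -0.064, 0.845, 0, 0.09, 0.052, 0.054, 0.005, -0.064, 0.956]
end q [26. 14. 92. -2. 74. -2.] tcp [0.347 0.291 0.218]
```

Emit:
step_arm(
  steps=[0, -0.025, 0.084, -0.032, -0.034, 0.024, 0.111, 0, -0.057, 0.168, -0.065, -0.068, 0.046, 0.222, 0, -0.097, 0.25, -0.097, -0.102, 0.065, 0.334, 0, -0.144, 0.33, -0.128, -0.135, 0.08, 0.446, 0, -0.198, 0.407, -0.159, -0.169, 0.093, 0.559, 0, -0.259, 0.481, -0.189, -0.202, 0.103, 0.673, 0, -0.327, 0.552, -0.218, -0.234, 0.109, 0.786, 0, -0.4, 0.618, -0.247, -0.266, 0.113, 0.901],
)

```text
time_s: 37.05
position: [0.3675, 0.2686, 0.2326]
tool_rot: [[-0.944, 0.329, -0.02], [0.329, 0.944, 0.005], [0.021, -0.002, -1.0]]
ft_force: [0.8, -0.4, -0.8]
grip_width: 0.0219
```

Emit:
step_arm(
  steps=[0, 0.025, 0.023, 0.009, -0.002, -0.011, 0.122, 0, 0.041, 0.046, 0.018, -0.003, -0.022, 0.244, 0, 0.047, 0.067, 0.027, -0.003, -0.033, 0.367, 0, 0.045, 0.085, 0.036, -0.002, -0.044, 0.489, 0, 0.034, 0.1, 0.044, 0.001, -0.054, 0.611, 0, 0.015, 0.11, 0.052, 0.004, -0.065, 0.733, 0, 0.056, 0.083, 0.053, 0.004, -0.064, 0.845, 0, 0.09, 0.052, 0.054, 0.005, -0.064, 0.956],
)

```text
time_s: 37.85
position: [0.3464, 0.2908, 0.2165]
tool_rot: [[-0.465, 0.885, 0.014], [0.885, 0.465, -0.031], [-0.034, -0.002, -0.999]]
ft_force: [-0.3, -0.6, -1.8]
grip_width: 0.0218
```

Run:
```python
from h import *
# target: tip at y=.02-.161, x=-.147
f=rows([([-.147,-.141,.13],-90,-4,0,4),([-.147,-.141,.13],-90,-4,0,1)])
scones('top','t23.png')
blade()
```

```text
t=37.85 ref_g [-0.1316 -0.1402  0.2094] psi/delta/roll [-90.3  -4.2  -0.1] F [-0.3 -0.6 -1.8]
bad [] n 5
[0, 0.001, -0.014, 0.065, -0.001, 0.001, -0.001, 0, 0.003, -0.028, 0.131, -0.001, 0.002, -0.003, 0, 0.004, -0.042, 0.196, -0.002, 0.003, -0.004, 0, 0.006, -0.055, 0.262, -0.003, 0.004, -0.006, 0, 0.006, -0.055, 0.262, -0.003, 0.004, -0.006]
end q [ 26.  18. 101.  -2.  60.  -1.] tcp [0.332 0.282 0.138]
top scone 0.96 [290. 205.] 699 c_g [0.007 0.114] r 0.034 z [0.07  0.075 0.078] bgr [105. 150. 195.]
top scone 0.7 [322. 188.] 678 c_g [0.008 0.019] r 0.035 z [0.071 0.076 0.078] bgr [115. 160. 204.]
top 0.64 2610 2594
top 0.04 8 y [-0.0062  0.0011  0.0078] z [0.0045 0.0058 0.0076]
top 0.06 120 y [-0.0083  0.0013  0.011 ] z [0.0011 0.0056 0.0082]
top 0.08 120 y [-0.0083  0.0008  0.0132] z [-0.0107  0.0045  0.0071]
top 0.1 113 y [-0.0079  0.0005  0.0139] z [-0.1786  0.0029  0.0058]
top 0.12 99 y [-0.0076  0.0001  0.0081] z [-0.0036  0.0017  0.004 ]
top 0.14 88 y [-0.007  -0.0002  0.0076] z [-0.0035  0.0001  0.0028]
top 0.16 79 y [-0.0071 -0.0006  0.0061] z [-0.005  -0.0017  0.0012]
top 0.18 70 y [-0.0066 -0.001   0.005 ] z [-0.0078 -0.0037 -0.001 ]
top 0.2 324 y [-0.0349 -0.0024  0.0318] z [-0.0204 -0.018  -0.0059]
top 0.22 406 y [-0.0362 -0.0012  0.0338] z [-0.02   -0.0172 -0.0128]
top 0.24 402 y [-0.0367 -0.0018  0.0334] z [-0.0187 -0.0162 -0.0141]
top 0.26 412 y [-0.0372 -0.0026  0.0335] z [-0.0174 -0.0154 -0.013 ]
top 0.28 353 y [-0.036  -0.0021  0.0319] z [-0.0168 -0.0146 -0.0123]
xmax [0.2971 0.2981 0.2985]
```

View pics/t23.png

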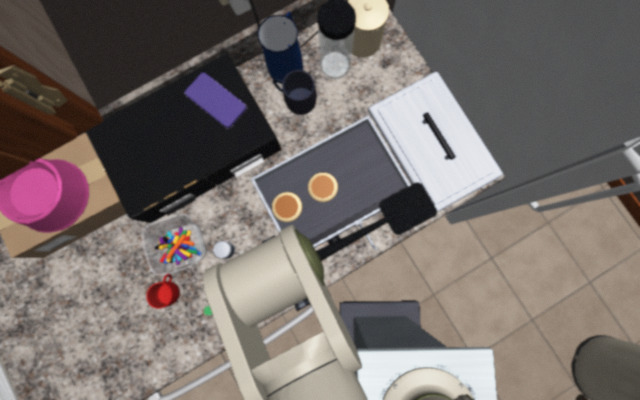

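Emit:
step_arm(
  steps=[0, 0.001, -0.014, 0.065, -0.001, 0.001, -0.001, 0, 0.003, -0.028, 0.131, -0.001, 0.002, -0.003, 0, 0.004, -0.042, 0.196, -0.002, 0.003, -0.004, 0, 0.006, -0.055, 0.262, -0.003, 0.004, -0.006, 0, 0.006, -0.055, 0.262, -0.003, 0.004, -0.006],
)

```text
time_s: 38.55
position: [0.3322, 0.2822, 0.1364]
tool_rot: [[-0.474, 0.88, 0.011], [0.88, 0.474, -0.029], [-0.031, -0.004, -1.0]]
ft_force: [0.6, 0.2, 0.8]
grip_width: 0.022
```

Run:
```python
from h import *
snap('scene','s24.png')
f=rows([([-.147,-.141,.082],-90,-4,0,4),([-.147,-.141,.082],-90,-4,0,1)])
pic,d=imaging.get_image('top'); C=cloud('top',d); r=imaging.regions_of('top','turner')[0]; m=r['mask']&(d>0)
Q=(C[m]-np.r_[G,0])@RG(); Q=Q[(Q[:,2]>.1)&(Q[:,2]<.2)]
for lo in np.arange(-.16,.1,.03):
    e=Q[(Q[:,1]>lo)&(Q[:,1]<lo+.03)]
    if len(e)>4: print(round(lo,2),len(e),'x',np.round(np.percentile(e[:,0],[3,50,97]),4),'z',np.round(np.median(e[:,2]),4))
print(np.round(np.sort(Q[:,1])[:5],3))
```

```text
t=38.60 ref_g [-0.1443 -0.1411  0.1296] psi/delta/roll [-89.7  -4.   -0.1] F [0.2 0.1 0.2]
bad [] n 5
[0, 0.001, -0.001, 0.04, 0.0, 0.0, 0.002, 0, 0.003, -0.002, 0.079, -0.001, 0.0, 0.003, 0, 0.004, -0.003, 0.119, -0.001, 0.0, 0.005, 0, 0.005, -0.004, 0.159, -0.001, 0.0, 0.006, 0, 0.005, -0.004, 0.159, -0.001, 0.0, 0.006]
end q [ 26.  23. 105.  -2.  52.  -1.] tcp [0.332 0.282 0.09 ]Traceback (most recent call last):
  File "<stdin>", line 4, in <module>
IndexError: list index out of range
```

View pics/s24.png

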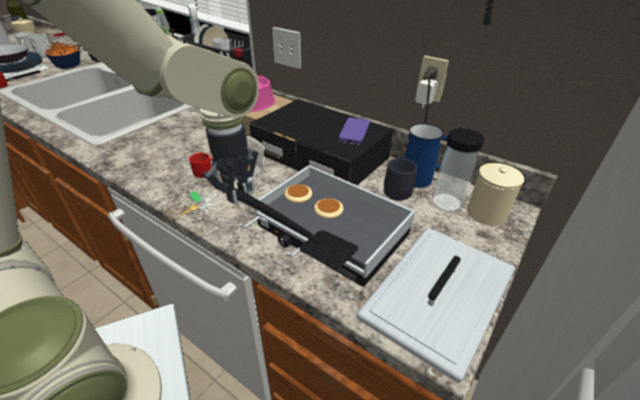

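Emit:
step_arm(
  steps=[0, 0.001, -0.001, 0.04, 0, 0, 0.002, 0, 0.003, -0.002, 0.079, -0.001, 0, 0.003, 0, 0.004, -0.003, 0.119, -0.001, 0, 0.005, 0, 0.005, -0.004, 0.159, -0.001, 0, 0.006, 0, 0.005, -0.004, 0.159, -0.001, 0, 0.006],
)

```text
time_s: 39.2
position: [0.3321, 0.2823, 0.0902]
tool_rot: [[-0.469, 0.883, 0.015], [0.883, 0.469, -0.027], [-0.031, 0.001, -1.0]]
ft_force: [0.6, 0.9, -1.2]
grip_width: 0.0219
```

Run:
```python
from h import *
p,_=snap('scene','s25.png'); cv2.imwrite('pics/crop25.png',cv2.resize(p[150:300,190:410],None,fx=3.5,fy=3.5))
f=rows([([-.147,-.141,.073],-90,-4,0,3),([-.147,-.141,.073],-90,-4,0,1)])
```

```text
t=39.25 ref_g [-0.1466 -0.1409  0.0828] psi/delta/roll [-90.   -4.    0.1] F [-0.2  0.  -1. ]
bad [] n 4
[0, 0.0, -0.001, 0.011, 0.001, 0.0, 0.0, 0, 0.0, -0.001, 0.022, 0.002, 0.0, 0.0, 0, 0.001, -0.002, 0.033, 0.002, 0.0, 0.0, 0, 0.001, -0.002, 0.033, 0.002, 0.0, 0.0]
end q [ 26.  24. 106.  -2.  51.  -1.] tcp [0.332 0.282 0.081]
```

View pics/crop25.png

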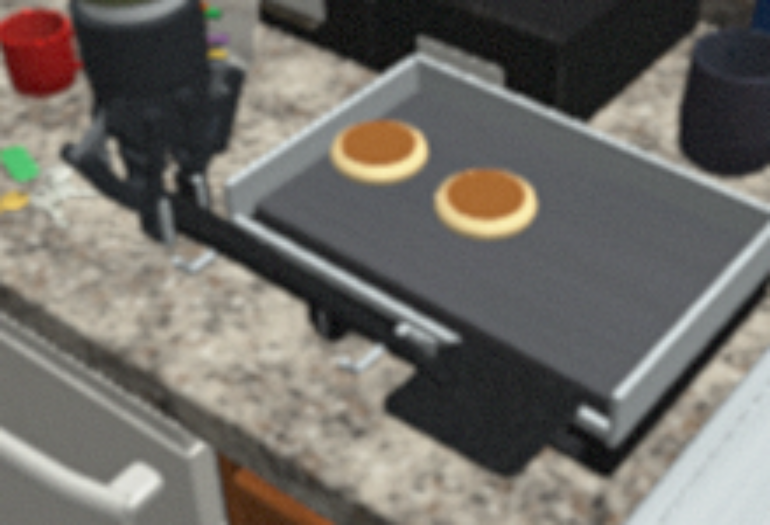

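Both scones show browned side up. The handle lies over both hooks (tips at about (195,262) and (360,360)). Lowering it and releasing.

Emit:
step_arm(
  steps=[0, 0, -0.001, 0.011, 0.001, 0, 0, 0, 0, -0.001, 0.022, 0.002, 0, 0, 0, 0.001, -0.002, 0.033, 0.002, 0, 0, 0, 0.001, -0.002, 0.033, 0.002, 0, 0],
)

```text
time_s: 39.65
position: [0.3319, 0.2823, 0.081]
tool_rot: [[-0.469, 0.883, 0.016], [0.883, 0.469, -0.027], [-0.031, 0.002, -1.0]]
ft_force: [-1.2, 0.7, 9.1]
grip_width: 0.0222
```

Run:
```python
from h import *
P,R,s=st(); print(w2g(P),s['ft_force'],s['wrist_torque'],turner_now(P,R)[0])
```

```text
[-0.14705481  0.15716575  0.08095595] [-1.21225244  0.65439014  9.10195161] [-0.05292703  0.11598505 -0.0230578 ] [-0.14716678 -0.14083425  0.07295699]
```

Emit:
step_arm(
  steps=[0, 0, 0, -0.004, 0, 0, 0, 0.4, 0, 0, -0.004, 0, 0, 0, 0.5, 0, 0, -0.004, 0, 0, 0, 0.55, 0, 0, -0.004, 0, 0, 0, 0.55, 0, 0, -0.02, 0, 0, 0, 0.55, 0, 0, -0.08, 0, 0, 0, 0.55, 0, 0, -0.2, 0, 0, 0, 0.55, 0, 0, -0.35, 0, 0, 0, 0.55, 0, 0, -0.5, 0, 0, 0, 0.55, 0, 0, -0.5, 0, 0, 0],
)

```text
time_s: 40.65
position: [0.3307, 0.2872, 0.2356]
tool_rot: [[-0.469, 0.883, 0.024], [0.883, 0.469, -0.023], [-0.032, 0.01, -0.999]]
ft_force: [0.3, 0.4, -0.8]
grip_width: 0.047
```

Run:
```python
from h import *
p,_=snap('scene','s26.png'); cv2.imwrite('pics/crop26.png',cv2.resize(p[150:300,190:410],None,fx=3.5,fy=3.5))
P,R,s=st(); print(P,s['grip_width'],s['time_s'])
for n in ('top','scene'):
    pic,d=imaging.get_image(n); C=cloud(n,d)
    for r in imaging.regions_of(n,'turner')[:1]:
        m=r['mask']&(d>0)
        Q=(C[m]-np.r_[G,0])@RG(); Q=Q[(Q[:,2]>.05)&(Q[:,2]<.11)]; print(n,r['score'],'y',np.round(np.sort(Q[:,1])[[0,5,-6,-1]],3))
        for lo in np.arange(-.15,.17,.04):
            e=Q[(Q[:,1]>lo)&(Q[:,1]<lo+.04)]
            if len(e)>4: print(round(lo,2),len(e),'x',np.round(np.percentile(e[:,0],[3,50,97]),4),'z',np.round(np.median(e[:,2]),4))
```

```text
[0.3297788  0.28659513 0.23269462] 0.04707686889728849 40.7
top 0.77 y [-0.141 -0.141  0.108  0.109]
-0.15 443 x [-0.1862 -0.1518 -0.1174] z 0.0718
-0.11 570 x [-0.1862 -0.1519 -0.1166] z 0.0697
-0.07 360 x [-0.185  -0.1509 -0.1174] z 0.0686
-0.03 120 x [-0.156  -0.1489 -0.1414] z 0.084
0.01 137 x [-0.156  -0.1481 -0.1402] z 0.0866
0.05 163 x [-0.1564 -0.147  -0.1375] z 0.0886
0.09 89 x [-0.1567 -0.1463 -0.1359] z 0.0894
scene 0.79 y [-0.142 -0.141  0.17   0.18 ]
-0.15 478 x [-0.1901 -0.1563 -0.1209] z 0.0705
-0.11 584 x [-0.1895 -0.1558 -0.1187] z 0.0683
-0.07 359 x [-0.188  -0.1563 -0.1193] z 0.0669
-0.03 122 x [-0.159  -0.155  -0.1462] z 0.0817
0.01 128 x [-0.1593 -0.1546 -0.1449] z 0.0847
0.05 141 x [-0.1597 -0.1544 -0.1422] z 0.087
0.09 150 x [-0.1603 -0.154  -0.1405] z 0.0877
0.13 140 x [-0.1609 -0.1531 -0.1374] z 0.0875
```

View pics/crop26.png

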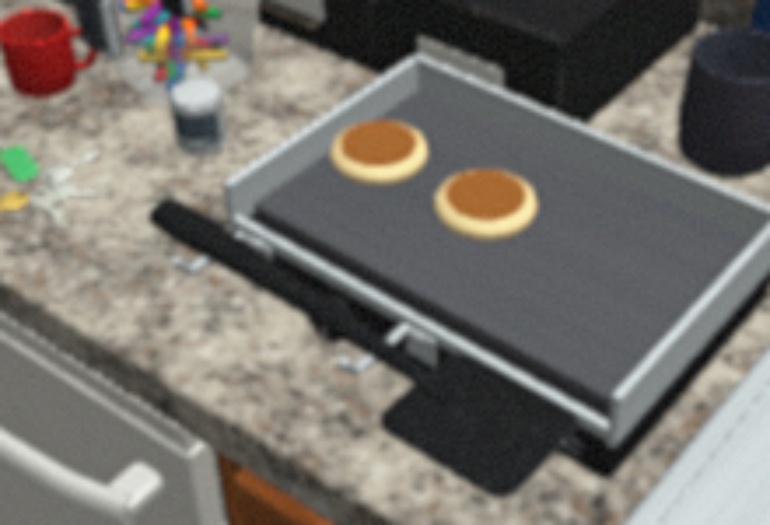

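The turner lies across both hooks (x about −0.149, y about 0.02, less than 1° skew). Fetching the cover now.

Run:
```python
from h import *
plan([.50,.12,.26],down(-17)); plan([.6508,-.0461,.22],down(-62),frm=(np.array([.50,.12,.26]),down(-17)))
print(ikn(np.array([.50,.12,.26]),down(-17)))
```

```text
t=40.90 P [0.3287 0.2859 0.2291] shift [-0.7589, 0.245, -0.0801] turn [0.0118, 0.0392, 0.999] rows>=5.2
t=40.90 P [0.5  0.12 0.26] shift [-0.3825, 0.6426, 0.1333] turn [0.0, 0.0, 1.0] rows>=5.2
(array([ 0.28630841, 17.70853244, 78.65557212,  0.        , 83.63589544,
       17.28630841]), True)
```

Emit:
step_arm(
  steps=[0.6, -0.1, 0.03, -0.08, 0.002, 0.006, 0.17, 0.6, -0.22, 0.07, -0.08, 0.004, 0.012, 0.34, 0.6, -0.35, 0.11, -0.08, 0.006, 0.018, 0.5, 0.8, -0.5, 0.16, -0.08, 0.008, 0.024, 0.67, 0.8, -0.63, 0.2, -0.08, 0.01, 0.03, 0.84, 0.8, -0.759, 0.245, -0.08, 0.012, 0.039, 0.999, 0.8, -0.759, 0.245, -0.08, 0.012, 0.039, 0.999],
)

```text
time_s: 41.6
position: [0.5031, 0.117, 0.2594]
tool_rot: [[0.3, 0.954, 0.0], [0.954, -0.3, 0.0], [0.0, -0.0, -1.0]]
ft_force: [-0.1, 0.4, 0.3]
grip_width: 0.0688
```

Run:
```python
from h import *
plan([.6508,-.0461,.20],down(-62))
```

```text
t=41.60 P [0.5031 0.117  0.2594] shift [-0.3711, 0.6327, 0.1979] turn [-0.0004, -0.0005, 0.9902] rows>=5.2
```

Emit:
step_arm(
  steps=[0.8, -0.06, 0.11, 0, 0, 0, 0.17, 0.8, -0.12, 0.22, 0, 0, 0, 0.34, 0.8, -0.18, 0.33, 0, 0, 0, 0.5, 0.8, -0.25, 0.44, 0.05, 0, 0, 0.67, 0.8, -0.31, 0.55, 0.1, 0, 0, 0.84, 0.8, -0.371, 0.633, 0.15, 0, 0, 0.99, 0.8, -0.371, 0.633, 0.198, 0, 0, 0.99, 0.8, -0.371, 0.633, 0.198, 0, 0, 0.99],
)

```text
time_s: 42.4
position: [0.6487, -0.0416, 0.1983]
tool_rot: [[0.879, 0.476, -0.005], [0.476, -0.879, 0.003], [-0.003, -0.005, -1.0]]
ft_force: [-0.3, 0.5, -0.2]
grip_width: 0.0684
```

Run:
```python
from h import *
plan([.6508,-.0461,.0605],down(-62))
snap('wrist','w27.png')
pic,d=imaging.get_image('top'); C=cloud('top',d)
r=imaging.regions_of('top','cover')[0]; m=r['mask']&(d>0); Q=C[m]
print(cv2.minAreaRect(Q[(Q[:,2]>.015)&(Q[:,2]<.045)][:,:2].astype(np.float32)))
```

```text
t=42.40 P [ 0.6487 -0.0416  0.1983] shift [0.0003, 0.0186, 0.4593] turn [-0.006, 0.0035, 0.0101] rows>=2.8
((0.6525536775588989, -0.044701918959617615), (0.3118979036808014, 0.20564760267734528), 27.934167861938477)
```

View pics/w27.png

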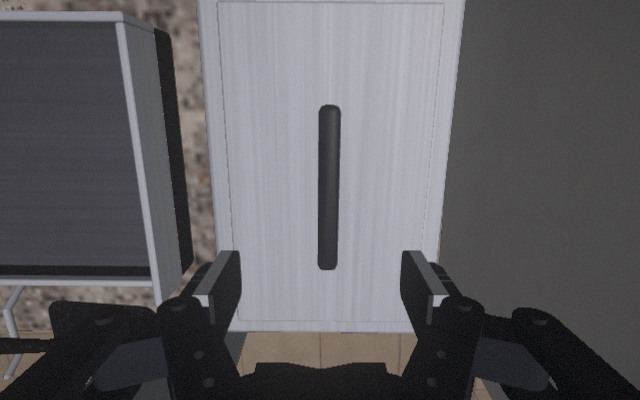

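Emit:
step_arm(
  steps=[0.8, 0, 0.018, 0.05, -0.006, 0.003, 0.01, 0.8, 0, 0.018, 0.15, -0.006, 0.003, 0.01, 0.8, 0, 0.018, 0.28, -0.006, 0.003, 0.01, 0.8, 0, 0.018, 0.4, -0.006, 0.003, 0.01, 0.8, 0, 0.018, 0.459, -0.006, 0.003, 0.01, 0.8, 0, 0.018, 0.459, -0.006, 0.003, 0.01],
)

```text
time_s: 43.15
position: [0.6515, -0.0453, 0.0628]
tool_rot: [[0.882, 0.471, 0.003], [0.471, -0.882, -0.001], [0.002, 0.002, -1.0]]
ft_force: [-1.1, 0.3, 0.0]
grip_width: 0.0685
```

Run:
```python
from h import *
plan([.6508,-.0461,.0605],down(-62)); snap('wrist','w28.png')
```

```text
t=43.15 P [ 0.6515 -0.0453  0.0628] shift [-0.0033, 0.0012, 0.0076] turn [0.0028, -0.0025, 0.0016] rows>=0.1
```

View pics/w28.png

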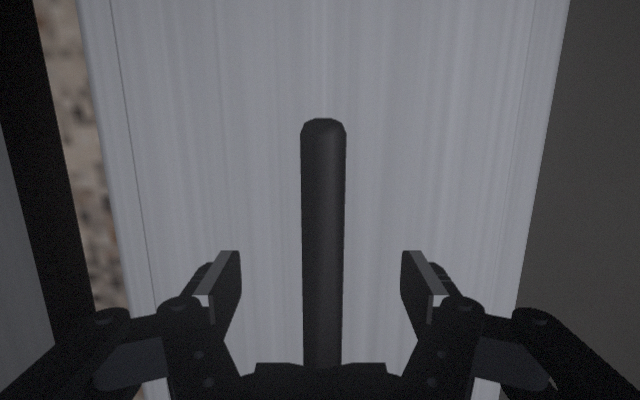

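The handle end is at (323,120), almost the same as in the first grasp view. Gripping and lifting.

Emit:
step_arm(
  steps=[0, -0.003, 0.001, 0.006, 0.003, -0.002, 0.001, 0, -0.003, 0.001, 0.006, 0.003, -0.002, 0.001, 0, -0.003, 0.001, 0.006, 0.003, -0.002, 0.001, 0, -0.003, 0.001, 0.006, 0.003, -0.002, 0.001, 0, -0.003, 0.001, 0.006, 0.003, -0.002, 0.001, 0, -0.003, 0.001, -0.02, 0.003, -0.002, 0.001, 0, -0.003, 0.001, -0.1, 0.003, -0.002, 0.001, 0, -0.003, 0.001, -0.25, 0.003, -0.002, 0.001, 0, -0.003, 0.001, -0.4, 0.003, -0.002, 0.001, 0, -0.003, 0.001, -0.55, 0.003, -0.002, 0.001],
  grip_force=80,
)

```text
time_s: 44.2
position: [0.6502, -0.0465, 0.2309]
tool_rot: [[0.883, 0.469, 0.003], [0.469, -0.883, -0.0], [0.002, 0.001, -1.0]]
ft_force: [0.9, 0.2, -5.3]
grip_width: 0.0145
```

Run:
```python
from h import *
plan([.6508,-.0461,.275],down(-17)); print(st()[2]['grip_width'],st()[2]['ft_force'])
```

```text
t=44.20 P [ 0.6502 -0.0465  0.2309] shift [0.0027, 0.0001, -0.147] turn [0.0029, -0.0018, -1.0009] rows>=5.2
0.014525573233720834 [ 0.91385897  0.19297063 -5.30673833]
```

Reverse path: raise the cover and turn it −45° (tool), then finish the turn while carrying it over.

Emit:
step_arm(
  steps=[0, 0, 0, -0.1, 0, 0, 0, 0, 0, 0, -0.15, 0, 0, -0.1, 0, 0, 0, -0.15, 0, 0, -0.25, 0, 0, 0, -0.15, 0, 0, -0.4, 0, 0, 0, -0.15, 0, 0, -0.55, 0, 0, 0, -0.15, 0, 0, -0.7, 0, 0, 0, -0.15, 0, 0, -0.85, 0, 0, 0, -0.15, 0, 0, -1, 0, 0, 0, -0.15, 0, 0, -1],
)

```text
time_s: 45.1
position: [0.6489, -0.0458, 0.2736]
tool_rot: [[0.291, 0.957, -0.002], [0.957, -0.291, 0.001], [0.001, -0.003, -1.0]]
ft_force: [-5.8, 4.2, -4.4]
grip_width: 0.0143
```

Run:
```python
from h import *
plan([.535,.2132,.24],down(28))
```

```text
t=45.10 P [ 0.6489 -0.0458  0.2736] shift [0.7153, -0.6141, 0.1141] turn [-0.0027, -0.0022, -0.9983] rows>=5.7
```

Emit:
step_arm(
  steps=[0, 0.07, -0.06, 0, 0, 0, -0.1, 0, 0.16, -0.14, 0, 0, 0, -0.22, 0, 0.26, -0.22, 0, 0, 0, -0.36, 0, 0.36, -0.31, 0, 0, 0, -0.5, 0, 0.47, -0.4, 0, 0, 0, -0.65, 0, 0.57, -0.49, 0, 0, 0, -0.8, 0, 0.66, -0.56, 0, 0, 0, -0.92, 0, 0.715, -0.614, 0.02, -0.002, -0.002, -0.998, 0, 0.715, -0.614, 0.08, -0.002, -0.002, -0.998, 0, 0.715, -0.614, 0.114, -0.002, -0.002, -0.998],
)

```text
time_s: 46.1
position: [0.5365, 0.2129, 0.2383]
tool_rot: [[-0.469, 0.883, 0.003], [0.883, 0.469, -0.003], [-0.004, 0.002, -1.0]]
ft_force: [1.3, -0.8, -6.0]
grip_width: 0.0141
```

Run:
```python
from h import *
plan([.535,.2132,.165],down(28))
pic,d=snap('top','t29.png'); C=cloud('top',d)
for r in imaging.regions_of('top','cover')[:1]:
    m=r['mask']&(d>0); Q=C[m]; z=np.median(Q[:,2]); print(r['score'],m.sum(),z,cv2.minAreaRect(Q[abs(Q[:,2]-z)<.012][:,:2].astype(np.float32)))
```

```text
t=46.10 P [0.5365 0.2129 0.2383] shift [0.004, -0.0044, 0.2442] turn [0.0022, 0.005, -0.0014] rows>=1.5
0.87 5626 0.2069532278187558 ((0.5392080545425415, 0.21226465702056885), (0.20606227219104767, 0.3124406635761261), 27.974363327026367)
```

View pics/t29.png

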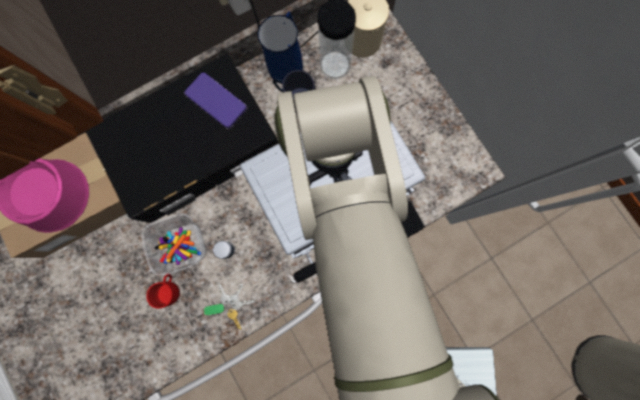

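Run:
```python
from h import *
plan([.534,.2132,.155],down(28)); plan([.534,.2132,.139],down(28))
```

```text
t=46.20 P [0.5369 0.212  0.2379] shift [0.0089, -0.0068, 0.2763] turn [0.0003, 0.0044, -0.0036] rows>=1.7
t=46.20 P [0.5369 0.212  0.2379] shift [0.009, -0.0068, 0.3297] turn [0.0003, 0.0044, -0.0036] rows>=2.0
```

Emit:
step_arm(
  steps=[0, 0.005, -0.007, 0.05, 0.002, 0.005, -0.001, 0, 0.005, -0.007, 0.12, 0.002, 0.005, -0.001, 0, 0.005, -0.007, 0.19, 0.002, 0.005, -0.001, 0, 0.005, -0.007, 0.25, 0.002, 0.005, -0.001, 0, 0.005, -0.007, 0.275, 0.002, 0.005, -0.001, 0, 0.005, -0.007, 0.275, 0.002, 0.005, -0.001],
)

```text
time_s: 46.8
position: [0.5356, 0.2122, 0.1567]
tool_rot: [[-0.467, 0.884, 0.001], [0.884, 0.467, 0.0], [-0.0, 0.001, -1.0]]
ft_force: [-0.6, 0.2, -4.3]
grip_width: 0.0145
```

Run:
```python
from h import *
plan([.534,.2132,.139],down(28)); snap('scene','s30.png')
```

```text
t=46.80 P [0.5356 0.2122 0.1567] shift [0.0055, -0.0031, 0.0592] turn [0.0017, 0.0003, -0.0031] rows>=0.4
```

View pics/s30.png

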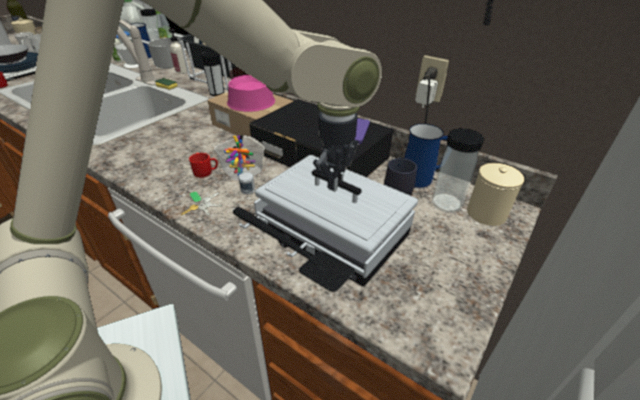

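The cover hovers aligned over the guards. Lowering it to seat.

Emit:
step_arm(
  steps=[0, 0.004, -0.003, 0.02, 0, 0, -0.003, 0, 0.005, -0.003, 0.04, 0, 0, -0.003, 0, 0.005, -0.003, 0.058, 0, 0, -0.003, 0, 0.005, -0.003, 0.06, 0, 0, -0.003],
)

```text
time_s: 47.25
position: [0.5341, 0.2137, 0.1423]
tool_rot: [[-0.471, 0.882, 0.006], [0.882, 0.471, 0.001], [-0.002, 0.005, -1.0]]
ft_force: [-10.4, -3.5, 24.5]
grip_width: 0.0141
```

Run:
```python
from h import *
plan([.534,.2132,.139],down(28)); print(st()[2]['ft_force'])
```

```text
t=47.25 P [0.5341 0.2137 0.1423] shift [-0.0013, -0.0011, 0.0109] turn [0.0068, 0.0023, 0.0015] rows>=0.1
[-10.42797292  -3.48596866  24.47568214]
```

Run:
```python
from h import *
p,d=snap('scene','s31.png'); C=cloud('scene',d); r=imaging.regions_of('scene','cover')[0]; m=r['mask']&(d>0); Q=(C[m]-np.r_[G,0])@RG(); 
T=Q[(Q[:,2]>.095)&(Q[:,2]<.13)]
A=np.c_[T[:,:2],np.ones(len(T))]; c=np.linalg.lstsq(A,T[:,2],rcond=None)[0]; print('plane',np.round(c,4))
c=np.median(T[:,2]); print(c,cv2.minAreaRect(T[abs(T[:,2]-c)<.006][:,:2].astype(np.float32)))
```

```text
plane [0.0189 0.0062 0.1097]
0.11023231056534494 ((-0.002924881875514984, -0.0013054907321929932), (0.20562759041786194, 0.3094400465488434), 0.22777007520198822)
```

Emit:
step_arm(
  steps=[0, 0, 0, -0.003, 0, 0, 0, 0, 0, 0, -0.006, 0, 0, 0, 0.3, 0, 0, -0.006, 0, 0, 0, 0.5, 0, 0, -0.006, 0, 0, 0, 0.5, 0, 0, -0.006, 0, 0, 0, 0.5, 0, 0, -0.03, 0, 0, 0, 0.5, 0, 0, -0.12, 0, 0, 0, 0.5, 0, 0, -0.25, 0, 0, 0, 0.5, 0, 0, -0.4, 0, 0, 0, 0.5, 0, 0, -0.5, 0, 0, 0],
)

```text
time_s: 48.35
position: [0.5338, 0.2136, 0.2928]
tool_rot: [[-0.47, 0.882, 0.007], [0.883, 0.47, 0.001], [-0.002, 0.007, -1.0]]
ft_force: [0.2, 0.5, -1.2]
grip_width: 0.0427
```

Run:
```python
from h import *
plan([.40,.34,.32],down(28))
```

```text
t=48.35 P [0.5338 0.2136 0.2928] shift [0.5816, -0.1949, -0.0929] turn [0.0083, 0.0024, 0.0012] rows>=3.7
```

Emit:
step_arm(
  steps=[0.5, 0.1, -0.03, -0.05, 0, 0, 0, 0.5, 0.25, -0.08, -0.09, 0, 0, 0, 0.5, 0.4, -0.13, -0.09, 0, 0, 0, 0.5, 0.55, -0.18, -0.09, 0, 0, 0, 0.5, 0.7, -0.23, -0.09, 0, 0, 0, 0.5, 0.85, -0.28, -0.09, 0, 0, 0, 0.5, 0.9, -0.3, -0.09, 0, 0, 0, 0.5, 0.9, -0.3, -0.09, 0, 0, 0],
)

```text
time_s: 49.15
position: [0.3254, 0.4107, 0.3163]
tool_rot: [[-0.473, 0.881, 0.003], [0.881, 0.473, 0.001], [-0.0, 0.003, -1.0]]
ft_force: [0.6, -0.2, 0.2]
grip_width: 0.0426
```

Run:
```python
from h import *
pic,d=snap('top','t32.png'); C=cloud('top',d); snap('scene','s32.png')
r=imaging.regions_of('top','cover')[0]; m=r['mask']&(d>0); Q=(C[m]-np.r_[G,0])@RG()
z=np.median(Q[:,2]); T=Q[abs(Q[:,2]-z)<.006]; print(r['score'],z,cv2.minAreaRect(T[:,:2].astype(np.float32)))
T=T[(abs(T[:,0])<.08)&(abs(T[:,1])<.13)]; A=np.c_[T[:,:2],np.ones(len(T))]; print(np.round(np.linalg.lstsq(A,T[:,2],rcond=None)[0],4))
h=Q[Q[:,2]>z+.02]; print('handle',cv2.minAreaRect(h[:,:2].astype(np.float32)),np.median(h[:,2]))
r=imaging.regions_of('top','turner')[0]; m=r['mask']&(d>0); Q=(C[m]-np.r_[G,0])@RG(); Q=Q[(Q[:,2]>.05)&(Q[:,2]<.11)]; print('turner y',np.round(np.sort(Q[:,1])[[0,5,-6,-1]],3),'x',np.round(np.median(Q[:,0]),3),'z',np.percentile(Q[:,2],[5,50,95]).round(3))
```

```text
0.79 0.11190242100688863 ((0.0009345635771751404, 0.0004916340112686157), (0.20444847643375397, 0.3092925250530243), 0.25566694140434265)
[-0.0004  0.0006  0.1125]
handle ((0.0012691700831055641, -0.0002340078353881836), (0.1295853853225708, 0.016564274206757545), 89.90699768066406) 0.14855414843550074
turner y [-0.142 -0.14   0.174  0.176] x -0.148 z [0.067 0.073 0.091]
```

View pics/t32.png

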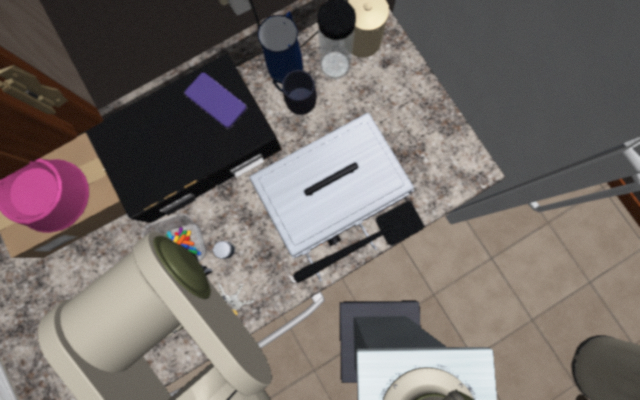

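View pics/s32.png

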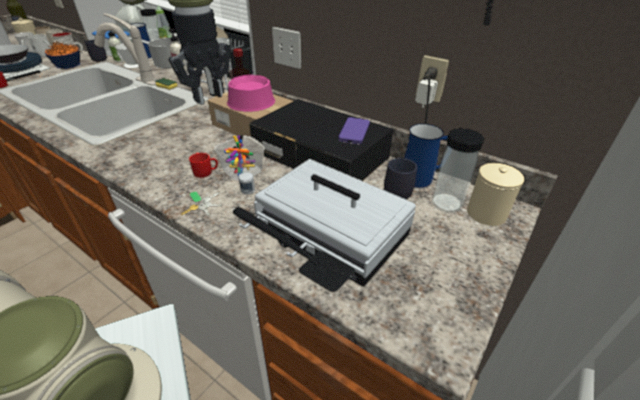

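The cover is seated level: within 1 mm, yaw off 0.26°, top at 112 mm as at the start. The turner lies across both hooks and the arm is clear. Handing in.

```bash
python3 -c "
from rig import close_job
print(close_job())"
```

```text
the job is handed in; nothing more can be done
None
```

The job is done and handed in at about 49 s of the 208 s allowed.

**What I did:** I took the cover off and set it flat on the worktop, right of the griddle. There were two scones. Each was slid onto the turner against the back guard and rolled over onto the plate. One was knocked about 2 cm aside during the run, and I measured its position again before turning it. The turner then went back on its hooks and the cover back on the griddle.

**Last checks** (griddle frame, top camera unless noted):

| Item | Result |
|---|---|
| Scones | Both flat, browned side up, centres at (7, 114) and (8, 19) mm, tops at z 75–76 mm; last seen before the cover went back on |
| Turner | Across both hooks, x about −148 mm, middle at y about 17–20 mm, skew under about 1° |
| Cover | Centre within about 1 mm, yaw off 0.26°, level, top at z 112 mm as at the start |
| Arm | Clear of everything |

**Disagreements:**
- The scene camera reads a few millimetres off the top camera, up to about 8 mm in x; I relied on the top camera.
- Seating the cover briefly showed about 25 N upward and 10 N sideways at the wrist; it sat level once released.
- I had no direct reading of contact force between the fingers and the scones, but no motion brought the fingers near one.

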